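# Pry up the heavy tilt plate and shim it

## Task

Tilt the heavy steel plate of the little stand: with the pry bar held over the fulcrum block and its tip under the plate's free edge in the slot, gently lever the edge up by 18 to 25 mm so that the shim will fit; the stiff hinge will keep the plate there. Take the bar out and lay it flat on the desk away from the stand, slip the shim's tongue fully under the plate on the ledge beside the slot until its tab meets the edge, and press the plate down near its free edge until it beds firmly on the shim, with 15 to 20 newtons once it sits. Use only the bar to raise the plate, do not strain or force anything, and leave the other things on the desk where they are.

Things in the scene. Friction and masses are not known exactly. Their poses are not given: they have to be found in the camera images.
- ledge (a point): on the fixed grey painted stand (front roughly to world -y): point of the flat ledge right below the middle of the plate's free edge, 65 to 72 mm above the desk (the stand's height varies). x level from edge to hinge, y along the edge, z up. Ledge spans x -30 (stand's front face) to +32 mm and y -60 to +60, cut in the middle by a slot 30 mm wide (y -15 to +15), 32 mm deep
- plate_edge (a point): middle of the free lower edge of the heavy steel plate; as found it lies on the ledge at the ledge point. Plate 132 mm from edge to hinge, 120 mm wide, 14 mm thick. Axes: x from edge to hinge along the plate, z up. Shimmed, this point is about 13 to 16 mm above the ledge
- fulcrum_top (a point): top of the rounded steel ridge (36 mm along y, 12 mm thick) of the fulcrum block, fixed in front of the slot: 49 mm in front of the plate's edge, 8 mm below ledge height; its height above the desk varies with the stand's, 57 to 64 mm. Axes as the ledge
- bar_grip (a point): centre of the black handle of the loose pry bar, 8 mm above its flat underside. Handle 80 mm long, 18 wide, 16 high; before it a steel blade 16 mm wide, 8 thick, underside flush with the handle's. Bar 220 mm long, about 0.16 kg, lying flat on the desk. x along the bar to the tip, z up
- bar_tip (a point): middle of the end of the pry bar's blade, 180 mm in front of the handle's centre, 6 mm above the plane of the underside; the last 12 mm of blade are 5 mm thick (3 to 8 mm above that plane). Axes as the bar
- shim_tab (a point): centre of the upright tab of the loose steel shim (60 g), 16 mm above its flat underside. Tab 24 mm long (x), 26 wide (y), 32 high; at its foot a tongue 10 to 12 mm thick (a rough part), 26 wide sticks out 32 mm to +x. z up. With the tab against the plate's edge, the tab's centre is 12 mm in front of the edge
- tilt_plate: the steel plate, about 1.4 kg; origin on the middle of its level hinge line (ledge height, 132 mm beyond the edge), axes as plate_edge. Its friction hinge holds it at any angle: raising takes about 15 to 22 N up at the edge, pushing down about 2 to 7 N at the edge
- fulcrum: the fulcrum block, fixed with the stand; origin 64 mm below its top, axes as those of the ledge
- pry_bar: the pry bar; origin on its underside in the middle of its 220 mm, x to the tip, z up
- shim: the shim; origin on its underside 14 mm in front of the tab's centre, x to the tongue, z up
- eraser: bystander: eraser 19x44x12 mm, origin under its centre
- pencil: bystander: pencil 123 mm long, origin under its centre
- spare_eyepiece: bystander: black eyepiece, 39 mm wide, 46 mm high, origin under its centre
- dropper_bottle: bystander: amber dropper bottle, 29 mm wide, 102 mm high, origin under its centre
- objective_can: bystander: canister with black cap, 42 mm wide, 54 mm high, origin under its centre

How it is judged:
By the outcome, as a careful person would: the job done as asked, in the order asked, and still so for the second after the job is handed in, with the robot touching nothing.
It also fails if it takes over 72 s, if anything falls off the work surface, if the arm or the gripper's body presses on something with over 40 N, if the wrist force passes 120 N, or if a joint passes its speed limit or range.

## Robot

A 6-joint arm with a two-finger parallel gripper is mounted at the origin on a cart in front of the work surface, level with it; the furniture and walls round the work are solid. World frame = base frame: x ahead of the robot, y to its left, z up, the work surface at z = 0. Lengths are in m, angles in rad, forces in N, time in s.
With the tool pointing down it reaches from about 0.25 to 0.725 m from the base axis. Payload 4 kg.
Tool frame: the origin (TCP) lies at the very end of the fingers, on their centre line; the grasp point (between the pads) lies 19 mm behind it; x points along the fingers, y is the direction in which the jaws open and shut, and the axes are right-handed (so a half turn about x gives the same grasp; the last joint's range is limited). The gripper opens to 85 mm and grips with 20 to 120 N. Pads are 22 mm wide; open, the fingers measure 114 mm over their backs; the gripper's body (76 mm by 85 mm) begins 54 mm behind the grasp point. The pads swing forward as they close: fully open they stand 13 mm farther back than shut.
Start: joints at [1.304, 0.241, 0.005, 1.335, 0, 1.571], TCP at [0.132, 0.482, 0.192] pointing down, gripper open.
Joint ranges: [-2.72, 2.72], [-1.05, 1.87], [-1.09, 1.28], [-1.99, 2.15], [-1.42, 1.44], [-3.14, 3.14]. Speed limits (rad/s): [2.79, 2.79, 3.14, 3.14, 3.14, 3.14].

## Interface

Orientations are given as a unit quaternion [x, y, z, w].
In Python, from workcell import get_obs, camera, job_done gives the robot as it stands. The module is installed in compiled form; this text tells all that it offers.
- The arm moves only by the tool arm_command, never from a script. Its argument "motion" is a list of rows, each an object of numbers: "x", "y", "z": the shift along the tool's x, y, z in m; "roll": the turn about the tool's x in rad; "fingers": the opening, from 0 (shut) to 1 (fully open). A call has 1 to 20 rows; each row shifts and turns the pose as measured when the row begins, along the tool's axes as they then stand; what a row does not reach is not made up. A row lasts 1/12 s, in which the tool goes at most 41.7 mm and 7.16 degrees, less where a joint would pass 70% of its speed; a pose out of reach is approached as far as the arm can. A call is refused whole if a number of a shift passes 0.0417 or a number of a turn 0.125, either way. A call with a gripper value outside its range is refused whole. The fingers move at their own pace and stop on an object; the grip force is fixed at half the most. Time passes only in rows, so rows that do not move let the fingers close. It gives the time, the measured TCP pose, the force and the opening at its end, in the units of the state.
- get_obs(): the state, without advancing time (a new reading comes with each control period).
- camera(name): name is "scene" or "top" or "wrist"; returns a dict with "frame" (384x512x3 uint8, red, green, blue), "intrinsics" (3x3 intrinsics, pixels), "k1" (the pictures are not rectified: a ray, as slopes to the right and down, at radius r is drawn at 1 + k1 r^2 times it, then the intrinsics apply), "rvec" (rotation vector, rad) and "tvec" (3), from world to camera coordinates, as OpenCV has them. Camera axes: x right, y down, z forward; pixel columns grow to the right and rows downward; lengths in m; the calibration is good to about 2 mm. A picture is of the moment at which its call begins. There is no depth.
- job_done(): hands the job in, once; it reports no verdict.
The state is a dict: "clock": time; "joint_pos": joint angles; "joint_vel": joint speeds; "tau": joint torques, N m; "eef_pos": TCP position; "tool_rot": TCP orientation; "ft_force": force on the tool from outside, world axes, zero at the start; "ft_torque": the same for the moment, N m; "grip_width": finger opening in m.
Only numpy, scipy, OpenCV 4.12 (cv2) and the standard library are available. Lean on these libraries where they do the work, as an engineer would, in place of code of your own. Each camera call takes 0.05 s, during which the arm holds its last target.

## Working session

There is one attempt and no reset: what is moved stays moved. The work goes in short steps, Python scripts to look and compute and a tool call to move; the robot and the scene stay as the last step left them, time stands still between calls to the robot, and variables do not carry over. Pictures are saved under pics/ and viewed, and the job is handed in when it is done.

Besides the shell and the picture viewer there is one more tool, called after "Emit:" by a JSON object that holds its "fn" and its "kwargs". arm_command: Moves the arm, as the interface text tells. Its arguments: {"type":"object","properties":{"motion":{"type":"array","items":{"type":"object","properties":{"x":{"type":"number"},"y":{"type":"number"},"z":{"type":"number"},"roll":{"type":"number"},"fingers":{"type":"number"}}}}},"required":["motion"]}

```bash
mkdir -p pics; ls; cat > h.py <<'E'
from workcell import get_obs, camera
import numpy as np, cv2
def snap(n,fn=None):
    c=camera(n); 
    if fn: cv2.imwrite('pics/'+fn,c['frame'][:,:,::-1])
    return c
def cam(c):
    R,_=cv2.Rodrigues(np.array(c['rvec'],float)); return R,np.array(c['tvec'],float).ravel()
def proj(c,P):
    R,t=cam(c);P=np.atleast_2d(P);q=P@R.T+t;s=q[:,:2]/q[:,2:];r2=(s**2).sum(1,keepdims=True);s=s*(1+c['k1']*r2)
    K=np.array(c['intrinsics']);return s@K[:2,:2].T+K[:2,2]
def unproj(c,uv,z):
    R,t=cam(c);K=np.array(c['intrinsics']);uv=np.atleast_2d(uv).astype(float)
    d=np.array([c['k1'],0,0,0],float)
    s=cv2.undistortPoints(uv[:,None],K,d)[:,0]
    rays=np.c_[s,np.ones(len(s))]@R;o=-R.T@t
    return o+rays*((z-o[2])/rays[:,2:])
E
python3 - <<'E'
from h import *
import pickle
o=get_obs();print(o)
d={}
for n in['scene','top','wrist']:
    d[n]=snap(n,n+'0.png'); R,t=cam(d[n]); print(n,-R.T@t,R[2],d[n]['k1'],d[n]['intrinsics'][0][0])
pickle.dump(d,open('d0.pkl','wb'))
E
```

```text
pics
{'clock': 0.0, 'joint_pos': array([ 1.30398551e+00,  2.41429358e-01,  3.70404894e-03,  1.33519161e+00,
       -1.20142837e-05,  1.57078530e+00]), 'joint_vel': array([ 7.96945786e-05, -1.06724668e-03, -1.53805960e-04,  5.26778278e-04,
        7.86756839e-04, -7.96503172e-04]), 'tau': array([ 4.22536814e-04, -3.72319007e+01,  2.52406722e+01,  1.70749583e-02,
        1.54931090e-04,  1.09721704e-06]), 'eef_pos': array([0.13164194, 0.48161119, 0.19149716]), 'tool_rot': array([ 0.09330475,  0.70091956, -0.09479204,  0.70072852]), 'ft_force': array([ 0.4388358 ,  0.62829381, -0.3779309 ]), 'ft_torque': array([-0.02797247, -0.03570571, -0.01131513]), 'grip_width': 0.08541984884997512}
scene [-0.06894943 -0.4455802   0.85723129] [ 0.54514379  0.34460547 -0.76424166] -0.12825327874191833 414.09549319912463
top [ 0.30843378 -0.11879694  0.93769879] [ 0.20860808 -0.00495011 -0.97798679] 0.0188078988552704 366.51613061529264
wrist [0.0520905  0.50540308 0.37241977] [ 0.30983649 -0.08713387 -0.9467888 ] -0.0875048681423733 311.33912399924446
```

View pics/scene0.png

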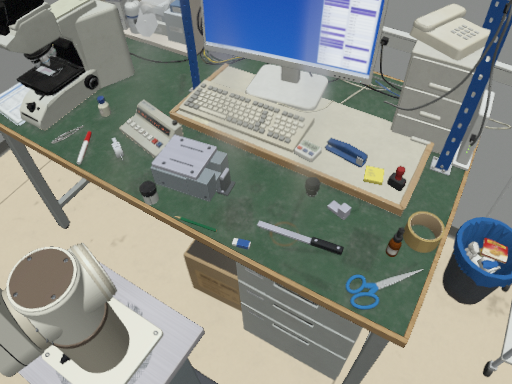

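View pics/top0.png

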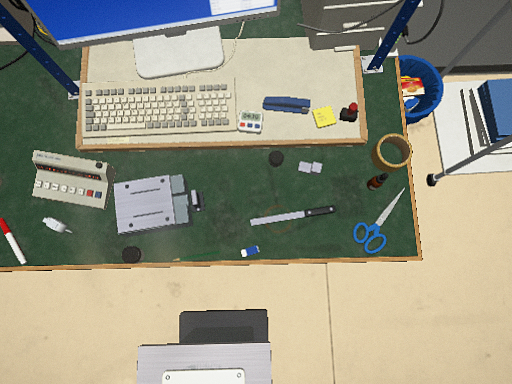

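View pics/wrist0.png

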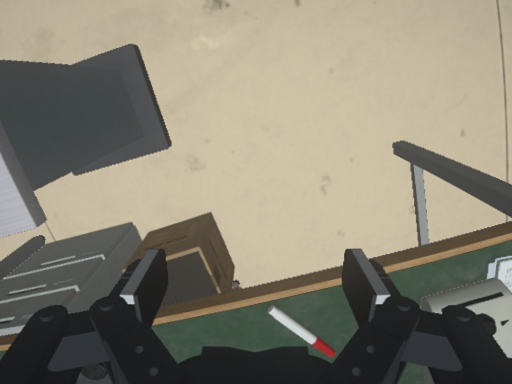

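```bash
python3 - <<'E'
import cv2
t=cv2.imread('pics/top0.png');s=cv2.imread('pics/scene0.png')
cv2.imwrite('pics/t1.png',cv2.resize(t[150:270,100:260],(800,600),interpolation=cv2.INTER_CUBIC))
cv2.imwrite('pics/t2.png',cv2.resize(t[140:260,240:400],(800,600),interpolation=cv2.INTER_CUBIC))
cv2.imwrite('pics/s1.png',cv2.resize(s[120:240,130:290],(800,600),interpolation=cv2.INTER_CUBIC))
cv2.imwrite('pics/s2.png',cv2.resize(s[160:280,250:410],(800,600),interpolation=cv2.INTER_CUBIC))
E
```

```text
(no output)
```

View pics/t1.png

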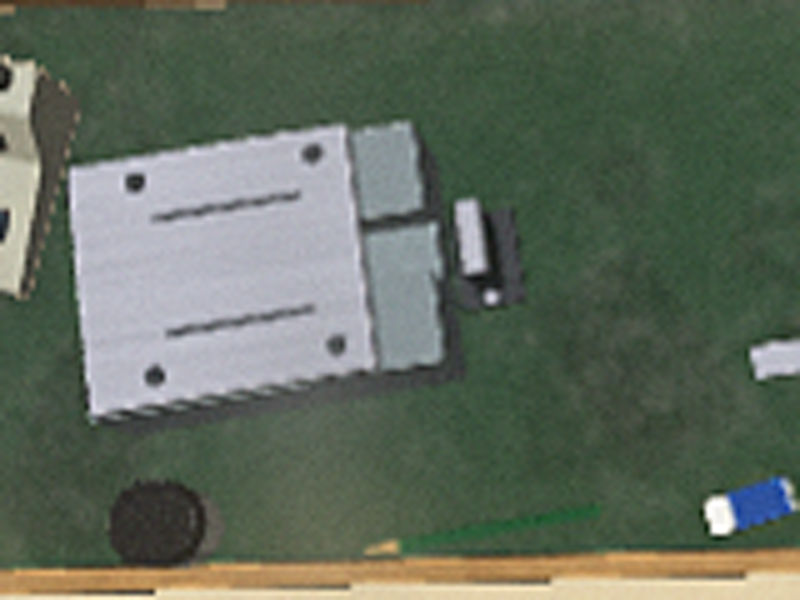

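View pics/t2.png

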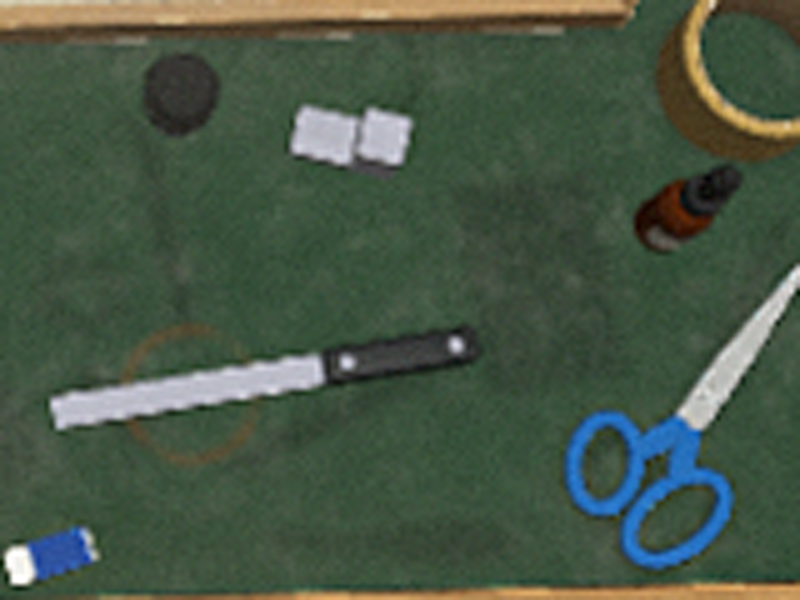

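View pics/s1.png

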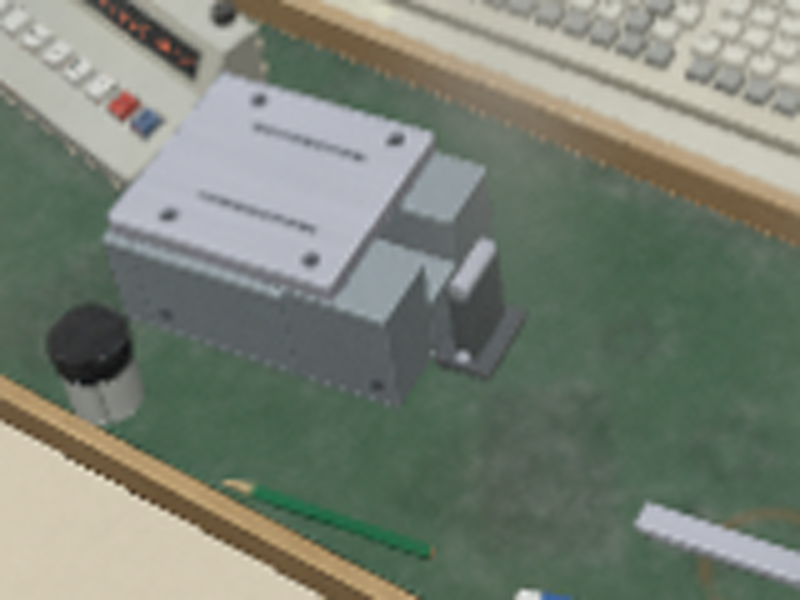

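View pics/s2.png

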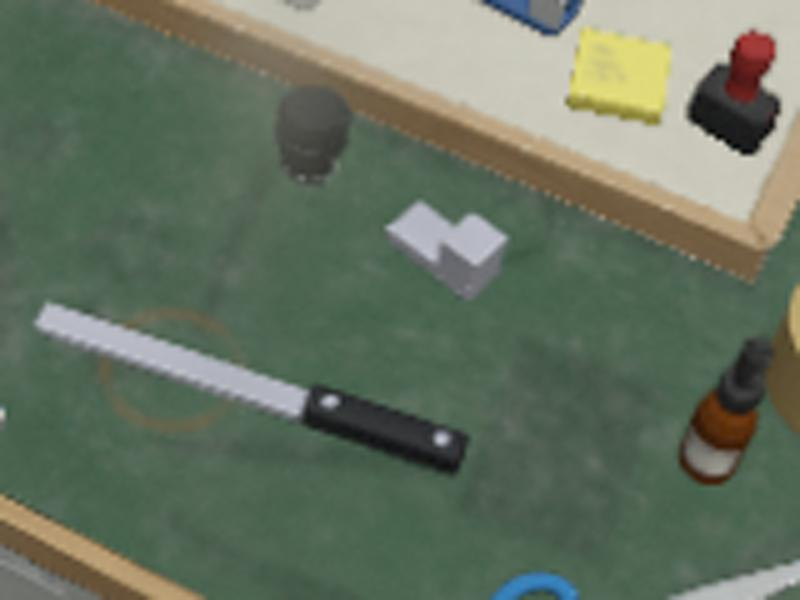

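```bash
cat > fit.py <<'E'
from h import *
import pickle
from scipy.optimize import least_squares
d=pickle.load(open('d0.pkl','rb'))
def z(u,v,ox,oy): return ((u+.5)/5-.5+ox,(v+.5)/5-.5+oy)
T=[(z(u,v,100,150),p) for u,v,p in [(70,167,(132,-60,14)),(347,125,(0,-60,14)),(380,372,(0,60,14)),(412,122,(-30,-60,0)),(443,362,(-30,60,0)),(425,212,(-30,-15,0)),(443,272,(-30,15,0)),(468,198,(-49,-18,-8)),(477,275,(-49,18,-8))]]
S=[(z(u,v,130,120),p) for u,v,p in [(225,72,(132,-60,14)),(432,132,(0,-60,14)),(330,292,(0,60,14)),(108,218,(132,60,14)),(487,168,(-30,-60,0)),(388,322,(-30,60,0)),(425,262,(-30,15,0)),(455,222,(-30,-15,0)),(490,240,(-49,-18,-8)),(453,290,(-49,18,-8))]]
def pose(q,P):
    c,s=np.cos(q[2]),np.sin(q[2]);return np.array(P)/1000@np.array([[c,s,0],[-s,c,0],[0,0,1]])+[q[0],q[1],q[3]]
def res(q,which='ts'):
    r=[]
    for n,L in(('top',T),('scene',S)):
        if n[0] in which: r.append(proj(d[n],pose(q,[p for _,p in L]))-np.array([a for a,_ in L]))
    return np.concatenate(r)
if __name__=='__main__':
    for w in('ts','t','s'):
        f=least_squares(lambda q:res(q,w).ravel(),[.4,.1,1.6,.068],loss='soft_l1');print(w,f.x.round(4)); 
        print(res(f.x,w).round(1).tolist())
    c=d['top']
    zz=lambda u,v:z(u,v,240,140)
    print('bar: tip corners',unproj(c,[zz(50,402),zz(57,430)],.008).round(4).tolist(),'handle rear/front',unproj(c,[zz(473,342),zz(325,367)],.016).round(4).tolist())
    print('shim tongue end',unproj(c,[zz(302,107),zz(291,153)],.011).round(4).tolist(),'tab top corners',unproj(c,[zz(368,107),zz(413,117),zz(403,166),zz(357,157)],.032).round(4).tolist())
    c=d['scene'];zz=lambda u,v:z(u,v,250,160)
    print('bar S',unproj(c,[zz(50,303),zz(37,322)],.008).round(4).tolist(),unproj(c,[zz(465,440),zz(313,388)],.016).round(4).tolist(), unproj(c,[zz(330,401),zz(442,438)],.016).round(4).tolist())
    c=d['top'];zz=lambda u,v:z(u,v,240,140)
    print('rivets T',unproj(c,[zz(347,362),zz(457,344)],.016).round(4).tolist())
    c=d['scene'];zz=lambda u,v:z(u,v,250,160)
    print('shim S',unproj(c,[zz(420,201),zz(387,228)],.011).round(4).tolist(),unproj(c,[zz(473,212),zz(508,240),zz(477,260),zz(440,236)],.032).round(4).tolist())
E
python3 fit.py
```

```text
ts [0.4884 0.0633 1.7148 0.0741]
[[0.2, 0.4], [0.0, -0.2], [-0.3, -0.6], [0.5, -0.0], [0.9, 0.1], [0.3, -0.3], [-1.6, -0.3], [-0.1, 0.8], [0.1, -0.3], [-0.3, 0.0], [0.8, 0.3], [-0.3, -0.5], [-0.2, 0.1], [0.3, -0.3], [-0.6, 0.5], [0.1, 0.2], [-0.8, 0.3], [-0.5, -0.0], [0.8, -0.5]]
t [0.4876 0.0629 1.7126 0.077 ]
[[-0.0, 0.3], [-0.0, -0.2], [-0.4, -0.4], [0.5, -0.0], [0.8, 0.3], [0.3, -0.2], [-1.7, -0.2], [-0.1, 0.8], [0.1, -0.2]]
s [0.4905 0.0649 1.7172 0.0713]
[[-0.2, 0.2], [0.8, 0.3], [-0.1, -0.6], [0.0, 0.2], [0.3, -0.3], [-0.5, 0.4], [0.1, 0.1], [-0.7, 0.2], [-0.5, -0.1], [0.9, -0.6]]
bar: tip corners [[0.4443, -0.1186, 0.008], [0.4299, -0.1218, 0.008]] handle rear/front [[0.4686, -0.3351, 0.016], [0.4576, -0.259, 0.016]]
shim tongue end [[0.5975, -0.2553, 0.011], [0.5725, -0.2482, 0.011]] tab top corners [[0.59, -0.2862, 0.032], [0.5841, -0.309, 0.032], [0.5581, -0.3022, 0.032], [0.5635, -0.279, 0.032]]
bar S [[0.4468, -0.1206, 0.008], [0.4335, -0.121, 0.008]] [[0.4728, -0.3354, 0.016], [0.4629, -0.2595, 0.016]] [[0.4603, -0.2699, 0.016], [0.4684, -0.3254, 0.016]]
rivets T [[0.4599, -0.2703, 0.016], [0.4678, -0.3269, 0.016]]
shim S [[0.5986, -0.2549, 0.011], [0.5737, -0.2475, 0.011]] [[0.5891, -0.286, 0.032], [0.5815, -0.3085, 0.032], [0.5621, -0.2999, 0.032], [0.5665, -0.2777, 0.032]]
```

```bash
cat >> h.py <<'E'
from scipy.spatial.transform import Rotation as Ro
def plan(p,jaw=None,o=None):
    """p world TCP target; jaw=world angle of jaw axis (mod pi)"""
    o=o or get_obs();R=Ro.from_quat(o['tool_rot']).as_matrix()
    dl=R.T@(np.array(p)-o['eef_pos'])
    # desired roll
    a=np.arctan2(R[1,1],R[0,1]);print('t %.2f eef'%o['clock'],o['eef_pos'].round(4),'xax',R[:,0].round(4),'jawang %.4f'%a,'F',o['ft_force'].round(2),'w %.4f'%o['grip_width'],'j6 %.2f'%o['joint_pos'][5])
    print(' tool delta',dl.round(4))
    if jaw is not None:
        e=(jaw-a+np.pi/2)%np.pi-np.pi/2; r=-e*np.sign(1)  # tool x down: world yaw + = roll -
        # after roll, delta in new frame
        print(' roll %.4f (alt %.4f)'%(r,r-np.sign(r)*np.pi))
        # rotating frame by roll r first
        R2=R@Ro.from_rotvec([r,0,0]).as_matrix();print(' delta after roll',(R2.T@(np.array(p)-o['eef_pos'])).round(4))
E
python3 - <<'E'
from h import *
plan([.4635,-.2975,.2],1.716+np.pi/2)
E
```

```text
t 0.15 eef [0.1317 0.4818 0.1917] xax [-4.0e-04 -1.6e-03 -1.0e+00] jawang 1.3040 F [-0.12  0.05  0.51] w 0.0857 j6 1.57
 tool delta [-0.0072 -0.6642  0.5255]
 roll 1.1588 (alt -1.9828)
 delta after roll [-0.0072  0.2156  0.8191]
```

Emit:
{"fn": "arm_command", "kwargs": {"motion": [{"y":-0.0316,"z":0.025,"fingers":1},{"y":-0.0316,"z":0.025},{"y":-0.0316,"z":0.025},{"y":-0.0316,"z":0.025},{"y":-0.0316,"z":0.025},{"y":-0.0316,"z":0.025},{"y":-0.0316,"z":0.025},{"y":-0.0316,"z":0.025},{"y":-0.0316,"z":0.025},{"y":-0.0316,"z":0.025},{"y":-0.0316,"z":0.025},{"y":-0.0316,"z":0.025},{"y":-0.0316,"z":0.025},{"y":-0.0316,"z":0.025},{"y":-0.0316,"z":0.025},{"y":-0.0316,"z":0.025},{"y":-0.0316,"z":0.025},{"y":-0.0316,"z":0.025},{"y":-0.0316,"z":0.025},{"y":-0.0316,"z":0.025}]}}

```text
schema error: expected keys x, y, z, roll, fingers
```

```bash
python3 - <<'E'
from h import *
plan([.4635,-.2975,.2],1.716+np.pi/2)
E
```

```text
t 0.15 eef [0.1317 0.4818 0.1917] xax [-4.0e-04 -1.6e-03 -1.0e+00] jawang 1.3040 F [-0.12  0.05  0.51] w 0.0857 j6 1.57
 tool delta [-0.0072 -0.6642  0.5255]
 roll 1.1588 (alt -1.9828)
 delta after roll [-0.0072  0.2156  0.8191]
```

Emit:
{"fn": "arm_command", "kwargs": {"motion": [{"x":0,"y":-0.0316,"z":0.025,"roll":0,"fingers":1},{"x":0,"y":-0.0316,"z":0.025,"roll":0,"fingers":1},{"x":0,"y":-0.0316,"z":0.025,"roll":0,"fingers":1},{"x":0,"y":-0.0316,"z":0.025,"roll":0,"fingers":1},{"x":0,"y":-0.0316,"z":0.025,"roll":0,"fingers":1},{"x":0,"y":-0.0316,"z":0.025,"roll":0,"fingers":1},{"x":0,"y":-0.0316,"z":0.025,"roll":0,"fingers":1},{"x":0,"y":-0.0316,"z":0.025,"roll":0,"fingers":1},{"x":0,"y":-0.0316,"z":0.025,"roll":0,"fingers":1},{"x":0,"y":-0.0316,"z":0.025,"roll":0,"fingers":1},{"x":0,"y":-0.0316,"z":0.025,"roll":0,"fingers":1},{"x":0,"y":-0.0316,"z":0.025,"roll":0,"fingers":1},{"x":0,"y":-0.0316,"z":0.025,"roll":0,"fingers":1},{"x":0,"y":-0.0316,"z":0.025,"roll":0,"fingers":1},{"x":0,"y":-0.0316,"z":0.025,"roll":0,"fingers":1},{"x":0,"y":-0.0316,"z":0.025,"roll":0,"fingers":1},{"x":0,"y":-0.0316,"z":0.025,"roll":0,"fingers":1},{"x":0,"y":-0.0316,"z":0.025,"roll":0,"fingers":1},{"x":0,"y":-0.0316,"z":0.025,"roll":0,"fingers":1},{"x":0,"y":-0.0316,"z":0.025,"roll":0,"fingers":1}]}}

```text
clock: 1.82
eef_pos: [0.4544, -0.2792, 0.1884]
tool_rot: [0.089, 0.7, -0.09, 0.702]
ft_force: [1.3, 0.2, 0.6]
grip_width: 0.0855
```

```bash
python3 - <<'E'
from h import *
plan([.4635,-.2975,.2],1.716+np.pi/2)
E
```

```text
t 1.82 eef [ 0.4544 -0.2792  0.1884] xax [ 0.0026 -0.0013 -1.    ] jawang 1.3176 F [1.26 0.24 0.62] w 0.0855 j6 -0.30
 tool delta [-0.0115 -0.0155  0.0135]
 roll 1.1724 (alt -1.9692)
 delta after roll [-0.0115  0.0064  0.0195]
```

Emit:
{"fn": "arm_command", "kwargs": {"motion": [{"x":0,"y":-0.0155,"z":0.0135,"roll":0.117,"fingers":1},{"x":0,"y":0,"z":0,"roll":0.117,"fingers":1},{"x":0,"y":0,"z":0,"roll":0.117,"fingers":1},{"x":0,"y":0,"z":0,"roll":0.117,"fingers":1},{"x":0,"y":0,"z":0,"roll":0.117,"fingers":1},{"x":0,"y":0,"z":0,"roll":0.117,"fingers":1},{"x":0,"y":0,"z":0,"roll":0.117,"fingers":1},{"x":0,"y":0,"z":0,"roll":0.117,"fingers":1},{"x":0,"y":0,"z":0,"roll":0.117,"fingers":1},{"x":0,"y":0,"z":0,"roll":0.117,"fingers":1}]}}

```text
clock: 2.65
eef_pos: [0.4633, -0.3087, 0.1797]
tool_rot: [0.479, 0.522, -0.48, 0.517]
ft_force: [0.3, -0.3, -0.4]
grip_width: 0.0855
```

```bash
python3 - <<'E'
from h import *
import pickle
plan([.4635,-.2975,.2],1.716+np.pi/2)
c=snap('wrist','w1.png');pickle.dump(c,open('w1.pkl','wb'))
R,t=cam(c);print(-R.T@t)
print(proj(c,[[.4635,-.2975,.016],[.438,-.12,.008],[.5745,-.294,.032],[.489,.064,.072]]))
E
```

```text
t 2.65 eef [ 0.4633 -0.3087  0.1797] xax [-0.0068  0.0028 -1.    ] jawang 0.0806 F [ 0.34 -0.25 -0.35] w 0.0855 j6 0.90
 tool delta [-0.0203  0.001  -0.0112]
 roll -0.0646 (alt 3.0770)
 delta after roll [-0.0203  0.0017 -0.0111]
[ 0.45806789 -0.2250843   0.36074532]
[[ 256.09263524  152.15881883]
 [ 245.39310497  -22.6001593 ]
 [ 357.79714341  160.65912603]
 [ 316.3522833  -210.924096  ]]
```

View pics/w1.png

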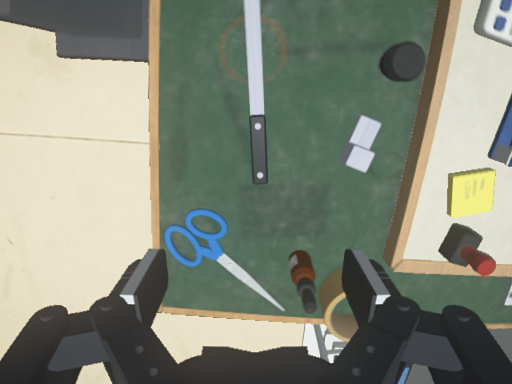

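```bash
python3 - <<'E'
from h import *
import pickle
c=pickle.load(open('w1.pkl','rb'))
im=cv2.imread('pics/w1.png');cv2.imwrite('pics/w1z.png',cv2.resize(im[0:200,220:400],(720,800)[:1]+(600,) if 0 else (540,600),interpolation=cv2.INTER_CUBIC))
E
```

```text
(no output)
```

View pics/w1z.png

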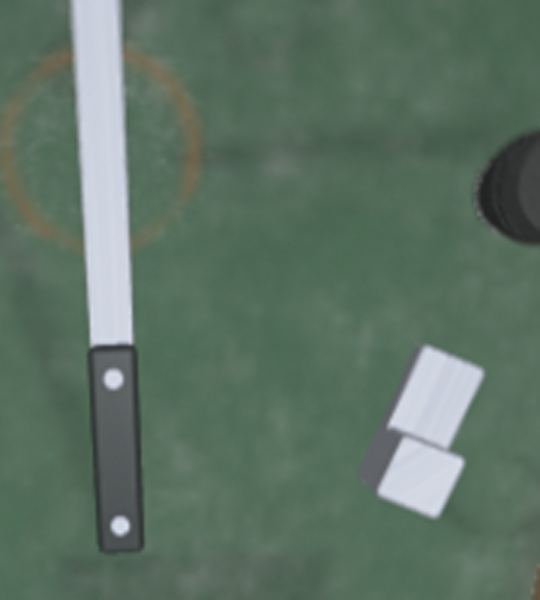

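```bash
python3 - <<'E'
from h import *
import pickle
c=pickle.load(open('w1.pkl','rb'))
z=lambda u,v:((u+.5)/3-.5+220,(v+.5)/3-.5)
p=unproj(c,[z(113,378),z(120,525),z(111,346),z(120,551)],.016);print(p.round(4),np.arctan2(*(p[0]-p[1])[[1,0]]),np.arctan2(*(p[2]-p[3])[[1,0]]), p[2:].mean(0))
p=unproj(c,[z(90,345),z(132,345),z(73,10),z(121,10)],.008);print(p.round(4))
m=(p[0]+p[1])/2,(p[2]+p[3])/2;print(np.arctan2(*(m[1]-m[0])[[1,0]]))
p=unproj(c,[z(401,430),z(464,460),z(437,518),z(377,493)],.032);print(p.round(4),p.mean(0))
p=unproj(c,[z(427,346),z(485,373)],.011);print(p.round(4),p.mean(0))
plan([.4655,-.297,.05],1.716+np.pi/2)
E
```

```text
[[ 0.4624 -0.2679  0.016 ]
 [ 0.4698 -0.3234  0.016 ]
 [ 0.4607 -0.2564  0.016 ]
 [ 0.4707 -0.3338  0.016 ]] 1.7025621018117496 1.6986262944396235 [ 0.46570205 -0.29513716  0.016     ]
[[ 0.453  -0.2574  0.008 ]
 [ 0.4685 -0.2562  0.008 ]
 [ 0.4384 -0.1444  0.008 ]
 [ 0.4548 -0.1432  0.008 ]]
1.69554364093818
[[ 0.5662 -0.2753  0.032 ]
 [ 0.5912 -0.284   0.032 ]
 [ 0.5854 -0.3063  0.032 ]
 [ 0.5614 -0.2989  0.032 ]] [ 0.57602667 -0.29110919  0.032     ]
[[ 0.5774 -0.2465  0.011 ]
 [ 0.6013 -0.2542  0.011 ]] [ 0.5893551  -0.25031489  0.011     ]
t 2.70 eef [ 0.4632 -0.3086  0.1795] xax [-0.007  0.003 -1.   ] jawang 0.0771 F [-0.89  0.34 -0.19] w 0.0852 j6 0.91
 tool delta [ 0.1295  0.0041 -0.0109]
 roll -0.0681 (alt 3.0735)
 delta after roll [ 0.1295  0.0048 -0.0106]
```

Emit:
{"fn": "arm_command", "kwargs": {"motion": [{"x":0.02,"y":0.004,"z":-0.012,"roll":-0.058,"fingers":1},{"x":0.03,"y":0,"z":0,"roll":0,"fingers":1},{"x":0.03,"y":0,"z":0,"roll":0,"fingers":1},{"x":0.02,"y":0,"z":0,"roll":0,"fingers":1},{"x":0.01,"y":0,"z":0,"roll":0,"fingers":1},{"x":0,"y":0,"z":0,"roll":0,"fingers":1}]}}

```text
clock: 3.2
eef_pos: [0.4666, -0.2961, 0.0659]
tool_rot: [0.46, 0.538, -0.461, 0.535]
ft_force: [-0.5, 1.2, -0.6]
grip_width: 0.0851
```

```bash
python3 - <<'E'
from h import *
plan([.465,-.296,.006],1.706+np.pi/2)
E
```

```text
t 3.20 eef [ 0.4666 -0.2961  0.0659] xax [-0.0042  0.0011 -1.    ] jawang 0.1526 F [-0.48  1.22 -0.62] w 0.0851 j6 0.85
 tool delta [ 0.0599 -0.0013 -0.0003]
 roll 0.0174 (alt -3.1242)
 delta after roll [ 0.0599 -0.0013 -0.0003]
```

Emit:
{"fn": "arm_command", "kwargs": {"motion": [{"x":0.02,"y":-0.001,"z":0,"roll":0.012,"fingers":1},{"x":0.02,"y":0,"z":0,"roll":0,"fingers":1},{"x":0.01,"y":0,"z":0,"roll":0,"fingers":1},{"x":0.006,"y":0,"z":0,"roll":0,"fingers":1},{"x":0,"y":0,"z":0,"roll":0,"fingers":1}]}}

```text
clock: 3.62
eef_pos: [0.4666, -0.297, 0.0098]
tool_rot: [0.461, 0.536, -0.462, 0.535]
ft_force: [-0.3, -0.4, 0.8]
grip_width: 0.0853
```

```bash
python3 - <<'E'
from h import *
plan([.465,-.296,.006],1.706+np.pi/2)
c=snap('wrist','w2.png')
E
```

```text
t 3.62 eef [ 0.4666 -0.297   0.0098] xax [-2.5e-03  1.0e-04 -1.0e+00] jawang 0.1479 F [-0.35 -0.36  0.79] w 0.0853 j6 0.86
 tool delta [ 0.0038 -0.0014 -0.0012]
 roll 0.0127 (alt -3.1289)
 delta after roll [ 0.0038 -0.0015 -0.0012]
```

View pics/w2.png

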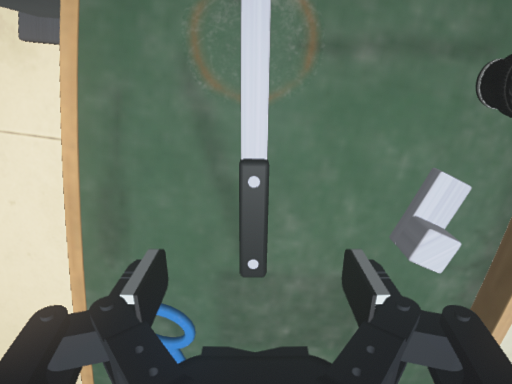

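```bash
python3 - <<'E'
from h import *
c=snap('wrist')
o=get_obs();R=Ro.from_quat(o['tool_rot']).as_matrix()
for dx in(0,-.013,-.019):
  for dy in(0,.043,-.043): print(dx,dy,proj(c,[o['eef_pos']+R@[dx,dy,0]]).round(0))
print(proj(c,[[.465,-.296,.016]]), unproj(c,[[253.5,182],[253,265],[253,160],[253,276]],.016).round(4))
E
```

```text
0 0 [[255. 224.]]
0 0.043 [[322. 224.]]
0 -0.043 [[187. 223.]]
-0.013 0 [[255. 233.]]
-0.013 0.043 [[326. 233.]]
-0.013 -0.043 [[183. 233.]]
-0.019 0 [[255. 238.]]
-0.019 0.043 [[328. 237.]]
-0.019 -0.043 [[181. 237.]]
[[250.69303813 223.88135398]] [[ 0.4627 -0.2688  0.016 ]
 [ 0.4707 -0.3251  0.016 ]
 [ 0.4605 -0.2557  0.016 ]
 [ 0.472  -0.3335  0.016 ]]
```

```bash
python3 - <<'E'
from h import *
c=snap('scene','s2.png')
o=get_obs();print(proj(c,[o['eef_pos']]))
im=cv2.imread('pics/s2.png');cv2.imwrite('pics/s2z.png',cv2.resize(im[160:310,230:430],(800,600),interpolation=cv2.INTER_CUBIC))
E
```

```text
[[327.31088914 243.35252732]]
```

View pics/s2z.png

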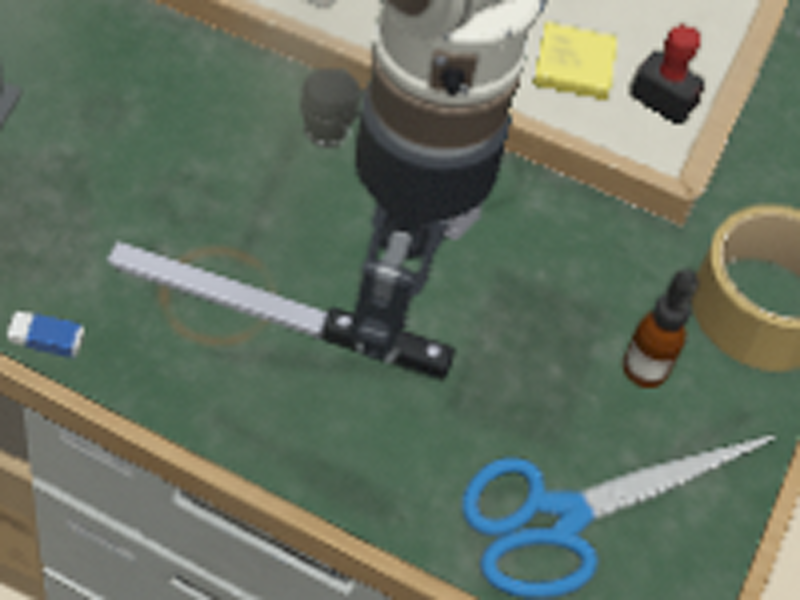

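Emit:
{"fn": "arm_command", "kwargs": {"motion": [{"x":0.004,"y":0,"z":-0.001,"roll":0.008,"fingers":1},{"x":0,"y":0,"z":0,"roll":0,"fingers":0.5},{"x":0,"y":0,"z":0,"roll":0,"fingers":0},{"x":0,"y":0,"z":0,"roll":0,"fingers":0},{"x":0,"y":0,"z":0,"roll":0,"fingers":0},{"x":0,"y":0,"z":0,"roll":0,"fingers":0},{"x":0,"y":0,"z":0,"roll":0,"fingers":0},{"x":0,"y":0,"z":0,"roll":0,"fingers":0}]}}

```text
clock: 4.43
eef_pos: [0.471, -0.2987, 0.0119]
tool_rot: [0.464, 0.53, -0.464, 0.537]
ft_force: [-0.2, 0.1, -0.1]
grip_width: 0.0009
```

```bash
python3 - <<'E'
from h import *
plan([.465,-.296,.006],1.706+np.pi/2)
c=snap('wrist','w3.png')
E
```

```text
t 4.43 eef [ 0.471  -0.2987  0.0119] xax [ 0.0077 -0.0064 -1.    ] jawang 0.1392 F [-0.21  0.08 -0.06] w 0.0009 j6 0.87
 tool delta [ 0.0058 -0.0056 -0.0036]
 roll 0.0040 (alt -3.1376)
 delta after roll [ 0.0058 -0.0056 -0.0036]
```

View pics/w3.png

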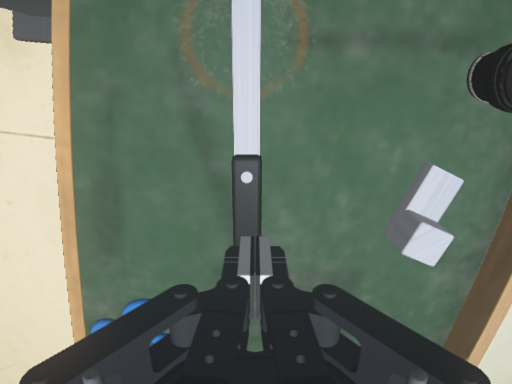

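```bash
python3 - <<'E'
from h import *
c=snap('scene','s3.png')
o=get_obs();R=Ro.from_quat(o['tool_rot']).as_matrix()
im=cv2.imread('pics/s3.png')
z=cv2.resize(im[200:275,280:380],(800,600),interpolation=cv2.INTER_CUBIC)
for dx,col in((0,(0,0,255)),(-.019,(0,255,0))):
    p=proj(c,[o['eef_pos']+R@[dx,0,0]])[0];print(p)
    cv2.circle(z,tuple(int(v) for v in (p-[280,200])*8+4),5,col,1)
cv2.imwrite('pics/s3z.png',z)
print(o['eef_pos'])
E
```

```text
[328.10432895 242.60430139]
[328.95015662 238.29259566]
[ 0.47094214 -0.29869179  0.01179203]
```

View pics/s3z.png

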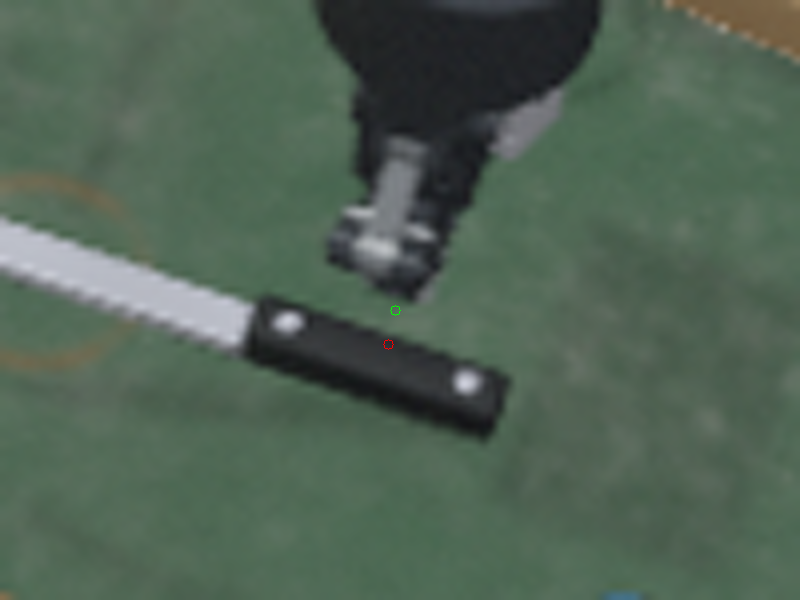

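Emit:
{"fn": "arm_command", "kwargs": {"motion": [{"x":0,"y":-0.004,"z":-0.0035,"roll":0,"fingers":1},{"x":0,"y":0,"z":0,"roll":0,"fingers":1},{"x":0,"y":0,"z":0,"roll":0,"fingers":1},{"x":0,"y":0,"z":0,"roll":0,"fingers":1},{"x":0,"y":0,"z":0,"roll":0,"fingers":1},{"x":0,"y":0,"z":0,"roll":0,"fingers":1}]}}

```text
clock: 5.03
eef_pos: [0.4655, -0.2952, 0.0115]
tool_rot: [0.464, 0.53, -0.464, 0.537]
ft_force: [-0.7, -0.4, -0.7]
grip_width: 0.0725
```

```bash
python3 - <<'E'
from h import *
plan([.4663,-.296,.004],1.706+np.pi/2)
E
```

```text
t 5.03 eef [ 0.4655 -0.2952  0.0115] xax [ 0.0069 -0.0058 -1.    ] jawang 0.1392 F [-0.73 -0.4  -0.72] w 0.0725 j6 0.87
 tool delta [0.0075 0.0006 0.0008]
 roll 0.0040 (alt -3.1376)
 delta after roll [0.0075 0.0006 0.0008]
```

Emit:
{"fn": "arm_command", "kwargs": {"motion": [{"x":0.008,"y":0,"z":0,"roll":0,"fingers":1},{"x":0,"y":0,"z":0,"roll":0,"fingers":1}]}}

```text
clock: 5.2
eef_pos: [0.4659, -0.2955, 0.0032]
tool_rot: [0.464, 0.53, -0.464, 0.537]
ft_force: [-0.5, 0.1, -1.1]
grip_width: 0.086
```

```bash
python3 - <<'E'
from h import *
plan([.4663,-.296,.004],1.706+np.pi/2)
c=snap('scene','s4.png')
im=cv2.imread('pics/s4.png')
cv2.imwrite('pics/s4z.png',cv2.resize(im[200:275,280:380],(800,600),interpolation=cv2.INTER_CUBIC))
E
```

```text
t 5.20 eef [ 0.4659 -0.2955  0.0032] xax [ 0.0077 -0.0063 -1.    ] jawang 0.1392 F [-0.5   0.11 -1.06] w 0.0860 j6 0.87
 tool delta [-0.0008  0.0003  0.0006]
 roll 0.0040 (alt -3.1376)
 delta after roll [-0.0008  0.0003  0.0006]
```

View pics/s4z.png

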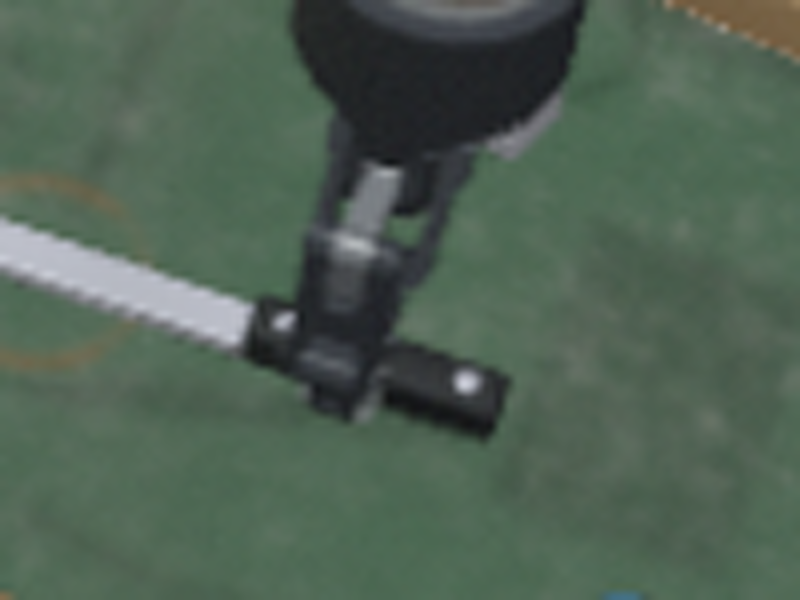

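Emit:
{"fn": "arm_command", "kwargs": {"motion": [{"x":0,"y":0,"z":0,"roll":0,"fingers":0},{"x":0,"y":0,"z":0,"roll":0,"fingers":0},{"x":0,"y":0,"z":0,"roll":0,"fingers":0},{"x":0,"y":0,"z":0,"roll":0,"fingers":0},{"x":0,"y":0,"z":0,"roll":0,"fingers":0},{"x":0,"y":0,"z":0,"roll":0,"fingers":0},{"x":0,"y":0,"z":0,"roll":0,"fingers":0}]}}

```text
clock: 5.83
eef_pos: [0.4666, -0.2959, 0.0037]
tool_rot: [0.464, 0.53, -0.464, 0.537]
ft_force: [1.0, 0.3, -0.8]
grip_width: 0.0008
```

```bash
python3 - <<'E'
from h import *
plan([.4663,-.296,.004],1.706+np.pi/2)
c=snap('scene','s5.png');w=snap('wrist','w5.png')
im=cv2.imread('pics/s5.png')
a=cv2.resize(im[200:275,280:380],(532,400),interpolation=cv2.INTER_CUBIC)
b=cv2.resize(cv2.imread('pics/w5.png'),(266*2//2,200)); 
cv2.imwrite('pics/s5z.png',a)
E
```

```text
t 5.83 eef [ 0.4666 -0.2959  0.0037] xax [ 0.0084 -0.0069 -0.9999] jawang 0.1391 F [ 0.96  0.26 -0.76] w 0.0008 j6 0.87
 tool delta [-0.0003 -0.0003  0.0001]
 roll 0.0039 (alt -3.1377)
 delta after roll [-0.0003 -0.0003  0.0001]
```

View pics/s5z.png

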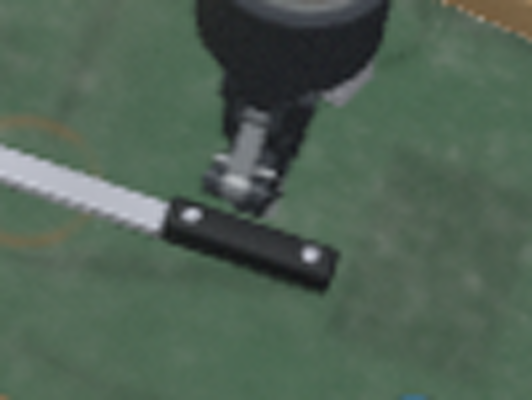

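View pics/w5.png

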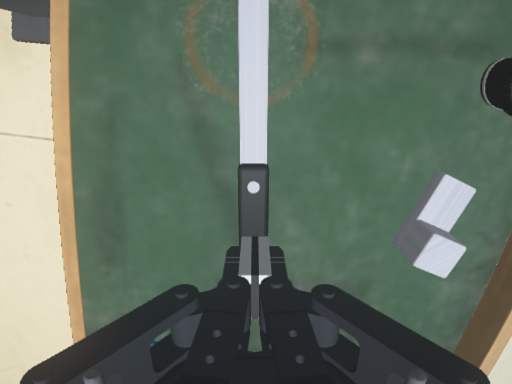

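Emit:
{"fn": "arm_command", "kwargs": {"motion": [{"x":0,"y":0,"z":0,"roll":0,"fingers":1},{"x":0,"y":0,"z":0,"roll":0,"fingers":1},{"x":0,"y":0,"z":0,"roll":0,"fingers":1},{"x":0,"y":0,"z":0,"roll":0,"fingers":1},{"x":0,"y":0,"z":0,"roll":0,"fingers":1},{"x":0.005,"y":0,"z":0,"roll":0,"fingers":1},{"x":0.005,"y":0,"z":0,"roll":0,"fingers":1},{"x":0.004,"y":0,"z":0,"roll":0,"fingers":1},{"x":0,"y":0,"z":0,"roll":0,"fingers":1}]}}

```text
clock: 6.68
eef_pos: [0.4669, -0.2961, -0.0115]
tool_rot: [0.464, 0.529, -0.464, 0.538]
ft_force: [-0.4, -0.2, -0.6]
grip_width: 0.0855
```

```bash
python3 - <<'E'
from h import *
plan([.4663,-.296,-.012],1.706+np.pi/2)
c=snap('scene','s6.png')
im=cv2.imread('pics/s6.png')
cv2.imwrite('pics/s6z.png',cv2.resize(im[200:275,280:380],(800,600),interpolation=cv2.INTER_CUBIC))
E
```

```text
t 6.68 eef [ 0.4669 -0.2961 -0.0115] xax [ 0.009  -0.0072 -0.9999] jawang 0.1392 F [-0.36 -0.23 -0.57] w 0.0855 j6 0.87
 tool delta [ 0.0005 -0.0005 -0.0002]
 roll 0.0040 (alt -3.1376)
 delta after roll [ 0.0005 -0.0005 -0.0002]
```

View pics/s6z.png

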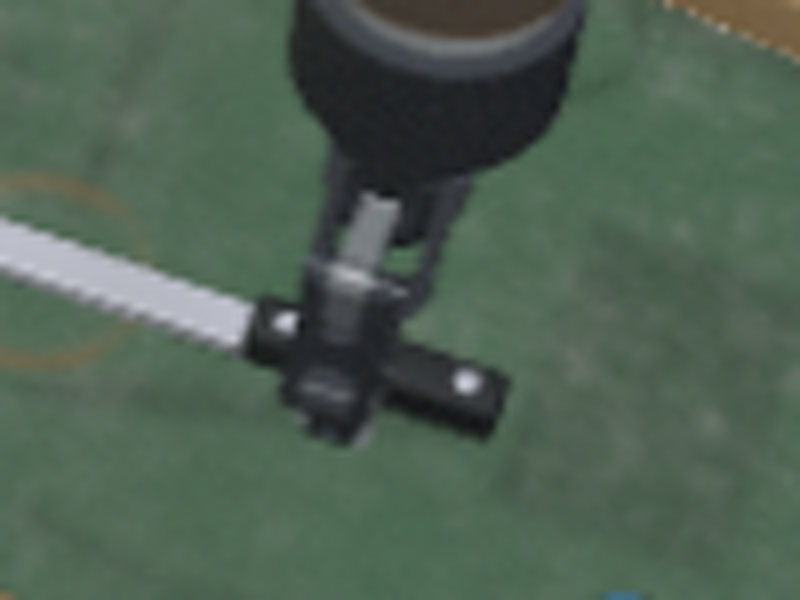

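Emit:
{"fn": "arm_command", "kwargs": {"motion": [{"x":0,"y":0,"z":0,"roll":0,"fingers":0.4},{"x":0,"y":0,"z":0,"roll":0,"fingers":0.4},{"x":0,"y":0,"z":0,"roll":0,"fingers":0.4},{"x":0,"y":0,"z":0,"roll":0,"fingers":0.4}]}}

```text
clock: 7.07
eef_pos: [0.4668, -0.296, -0.0116]
tool_rot: [0.464, 0.53, -0.464, 0.537]
ft_force: [-0.4, 0.2, 0.2]
grip_width: 0.0389
```

Emit:
{"fn": "arm_command", "kwargs": {"motion": [{"x":0,"y":0,"z":0,"roll":0,"fingers":0},{"x":0,"y":0,"z":0,"roll":0,"fingers":0},{"x":0,"y":0,"z":0,"roll":0,"fingers":0},{"x":0,"y":0,"z":0,"roll":0,"fingers":0}]}}

```text
clock: 7.4
eef_pos: [0.4672, -0.2963, -0.0111]
tool_rot: [0.464, 0.529, -0.464, 0.538]
ft_force: [0.3, -0.7, 0.6]
grip_width: -0.0
```

```bash
python3 - <<'E'
from h import *
plan([.4663,-.296,-.012],1.706+np.pi/2)
c=snap('scene','s7.png');snap('wrist','w7.png')
im=cv2.imread('pics/s7.png')
cv2.imwrite('pics/s7z.png',cv2.resize(im[200:275,280:380],(800,600),interpolation=cv2.INTER_CUBIC))
E
```

```text
t 7.40 eef [ 0.4672 -0.2963 -0.0111] xax [ 0.0095 -0.0075 -0.9999] jawang 0.1392 F [ 0.35 -0.65  0.64] w -0.0000 j6 0.87
 tool delta [ 0.0009 -0.0009 -0.0004]
 roll 0.0040 (alt -3.1376)
 delta after roll [ 0.0009 -0.0009 -0.0004]
```

View pics/s7z.png

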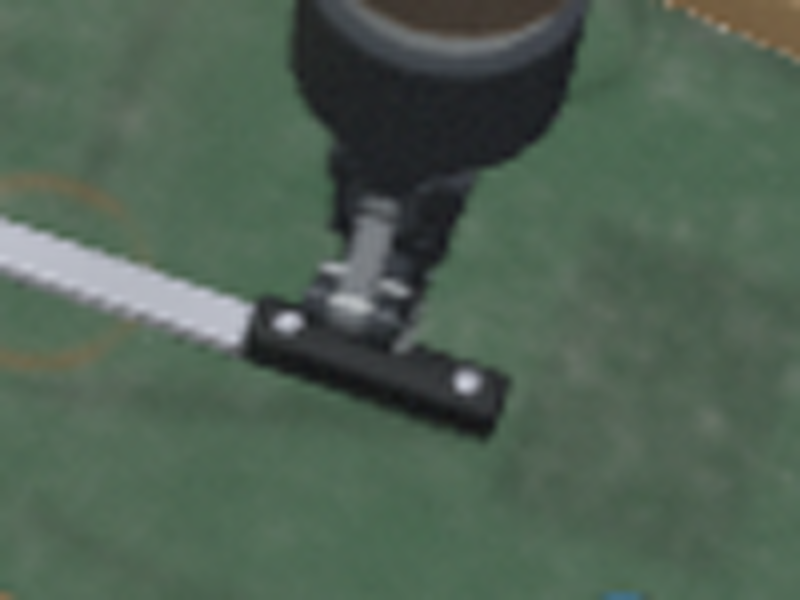

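View pics/w7.png

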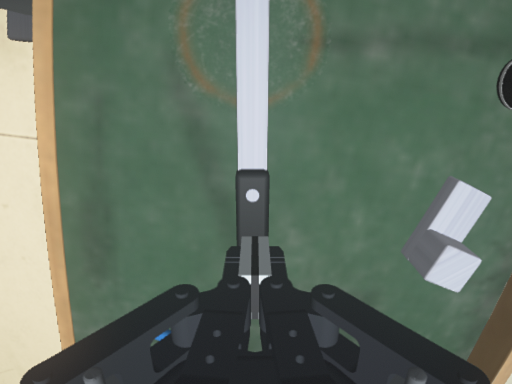

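Emit:
{"fn": "arm_command", "kwargs": {"motion": [{"x":0.003,"y":0,"z":0,"roll":0,"fingers":0}]}}

```text
clock: 7.58
eef_pos: [0.4677, -0.2966, -0.0136]
tool_rot: [0.464, 0.529, -0.464, 0.538]
ft_force: [-0.1, -0.2, 0.7]
grip_width: -0.0002
```

Emit:
{"fn": "arm_command", "kwargs": {"motion": [{"x":0.003,"y":0,"z":0,"roll":0,"fingers":0}]}}

```text
clock: 7.67
eef_pos: [0.4679, -0.2967, -0.0167]
tool_rot: [0.464, 0.529, -0.464, 0.538]
ft_force: [0.2, 0.3, 0.4]
grip_width: 0.0002
```

Emit:
{"fn": "arm_command", "kwargs": {"motion": [{"x":0.002,"y":0,"z":0,"roll":0,"fingers":0}]}}

```text
clock: 7.75
eef_pos: [0.4678, -0.2967, -0.0191]
tool_rot: [0.464, 0.529, -0.464, 0.538]
ft_force: [-0.2, -0.2, 0.3]
grip_width: -0.0001
```

Emit:
{"fn": "arm_command", "kwargs": {"motion": [{"x":0.002,"y":0,"z":0,"roll":0,"fingers":0}]}}

```text
clock: 7.83
eef_pos: [0.4677, -0.2966, -0.0215]
tool_rot: [0.464, 0.529, -0.464, 0.538]
ft_force: [-0.0, -0.5, -0.0]
grip_width: -0.0004
```

Emit:
{"fn": "arm_command", "kwargs": {"motion": [{"x":0.002,"y":0,"z":0,"roll":0,"fingers":0}]}}

```text
clock: 7.92
eef_pos: [0.4677, -0.2966, -0.0229]
tool_rot: [0.464, 0.529, -0.464, 0.538]
ft_force: [-6.8, 3.9, 26.8]
grip_width: -0.0004
```

Emit:
{"fn": "arm_command", "kwargs": {"motion": [{"x":0.002,"y":0,"z":0,"roll":0,"fingers":0}]}}

```text
clock: 8.0
eef_pos: [0.4677, -0.2966, -0.0229]
tool_rot: [0.464, 0.529, -0.464, 0.538]
ft_force: [-8.2, 4.2, 26.9]
grip_width: 0.0001
```

```bash
python3 - <<'E'
from h import *
plan([.4663,-.296,-.012],1.706+np.pi/2)
c=snap('scene','s8.png')
im=cv2.imread('pics/s8.png')
cv2.imwrite('pics/s8z.png',cv2.resize(im[200:275,280:380],(800,600),interpolation=cv2.INTER_CUBIC))
E
```

```text
t 8.00 eef [ 0.4677 -0.2966 -0.0229] xax [ 0.0108 -0.0082 -0.9999] jawang 0.1392 F [-8.2   4.2  26.89] w 0.0001 j6 0.87
 tool delta [-0.011  -0.0012 -0.0007]
 roll 0.0040 (alt -3.1376)
 delta after roll [-0.011  -0.0012 -0.0007]
```

View pics/s8z.png

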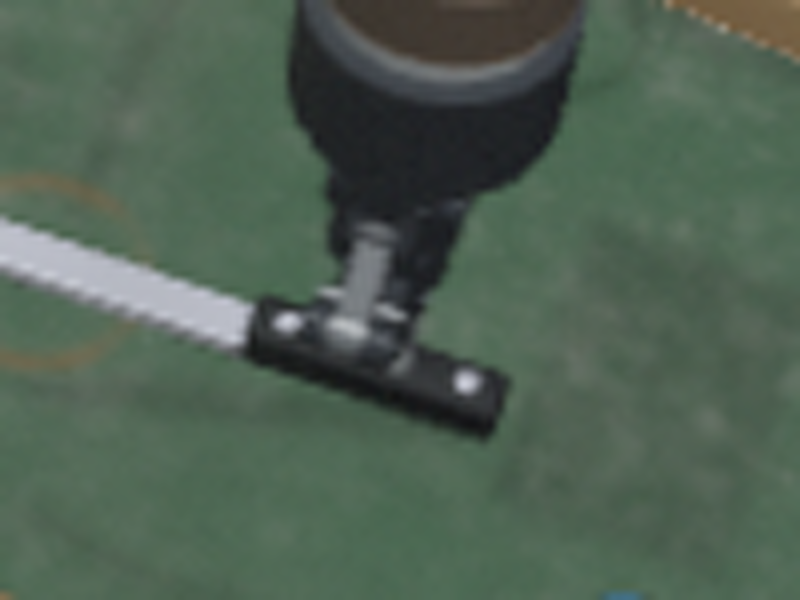

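Emit:
{"fn": "arm_command", "kwargs": {"motion": [{"x":-0.006,"y":-0.001,"z":0,"roll":0,"fingers":1},{"x":0,"y":0,"z":0,"roll":0,"fingers":1},{"x":0,"y":0,"z":0,"roll":0,"fingers":1},{"x":0,"y":0,"z":0,"roll":0,"fingers":1},{"x":0,"y":0,"z":0,"roll":0,"fingers":1},{"x":0,"y":0,"z":0,"roll":0,"fingers":1}]}}

```text
clock: 8.55
eef_pos: [0.4668, -0.2968, -0.0167]
tool_rot: [0.464, 0.528, -0.464, 0.539]
ft_force: [0.7, -0.9, -0.0]
grip_width: 0.0724
```

```bash
python3 - <<'E'
from h import *
plan([.4663,-.296,-.036],1.706+np.pi/2)
E
```

```text
t 8.55 eef [ 0.4668 -0.2968 -0.0167] xax [ 0.0116 -0.0087 -0.9999] jawang 0.1392 F [ 0.72 -0.9  -0.01] w 0.0724 j6 0.87
 tool delta [ 0.0193 -0.0006 -0.001 ]
 roll 0.0040 (alt -3.1376)
 delta after roll [ 0.0193 -0.0006 -0.001 ]
```

Emit:
{"fn": "arm_command", "kwargs": {"motion": [{"x":0.01,"y":-0.0005,"z":0,"roll":0,"fingers":1},{"x":0.009,"y":0,"z":0,"roll":0,"fingers":1},{"x":0,"y":0,"z":0,"roll":0,"fingers":0},{"x":0,"y":0,"z":0,"roll":0,"fingers":0},{"x":0,"y":0,"z":0,"roll":0,"fingers":0},{"x":0,"y":0,"z":0,"roll":0,"fingers":0},{"x":0,"y":0,"z":0,"roll":0,"fingers":0},{"x":0,"y":0,"z":0,"roll":0,"fingers":0}]}}

```text
clock: 9.22
eef_pos: [0.463, -0.2976, -0.0379]
tool_rot: [0.463, 0.53, -0.466, 0.537]
ft_force: [0.5, -0.9, -0.7]
grip_width: 0.0168
```

```bash
python3 - <<'E'
from h import *
plan([.4663,-.296,-.036],1.706+np.pi/2)
E
```

```text
t 9.22 eef [ 0.463  -0.2976 -0.0379] xax [ 0.004  -0.0101 -0.9999] jawang 0.1380 F [ 0.46 -0.94 -0.65] w 0.0168 j6 0.87
 tool delta [-0.0019  0.0035 -0.0011]
 roll 0.0028 (alt -3.1388)
 delta after roll [-0.0019  0.0035 -0.0011]
```

Emit:
{"fn": "arm_command", "kwargs": {"motion": [{"x":-0.01,"y":0,"z":0,"roll":0,"fingers":0},{"x":-0.03,"y":0,"z":0,"roll":0,"fingers":0},{"x":-0.03,"y":0,"z":0,"roll":0,"fingers":0},{"x":-0.03,"y":0,"z":0,"roll":0,"fingers":0},{"x":0,"y":0,"z":0,"roll":0,"fingers":0}]}}

```text
clock: 9.63
eef_pos: [0.4602, -0.2952, 0.0657]
tool_rot: [0.462, 0.532, -0.467, 0.534]
ft_force: [1.4, -0.3, -1.0]
grip_width: 0.0166
```

```bash
python3 - <<'E'
from h import *
plan([.4663,-.296,-.036],1.706+np.pi/2)
c=snap('scene','s9.png');snap('wrist','w9.png')
im=cv2.imread('pics/s9.png')
cv2.imwrite('pics/s9z.png',cv2.resize(im[120:270,200:400],(800,600),interpolation=cv2.INTER_CUBIC))
E
```

```text
t 9.63 eef [ 0.4602 -0.2952  0.0657] xax [-0.0016 -0.0068 -1.    ] jawang 0.1379 F [ 1.41 -0.25 -1.04] w 0.0166 j6 0.87
 tool delta [0.1017 0.0062 0.001 ]
 roll 0.0027 (alt -3.1389)
 delta after roll [0.1017 0.0062 0.001 ]
```

View pics/s9z.png

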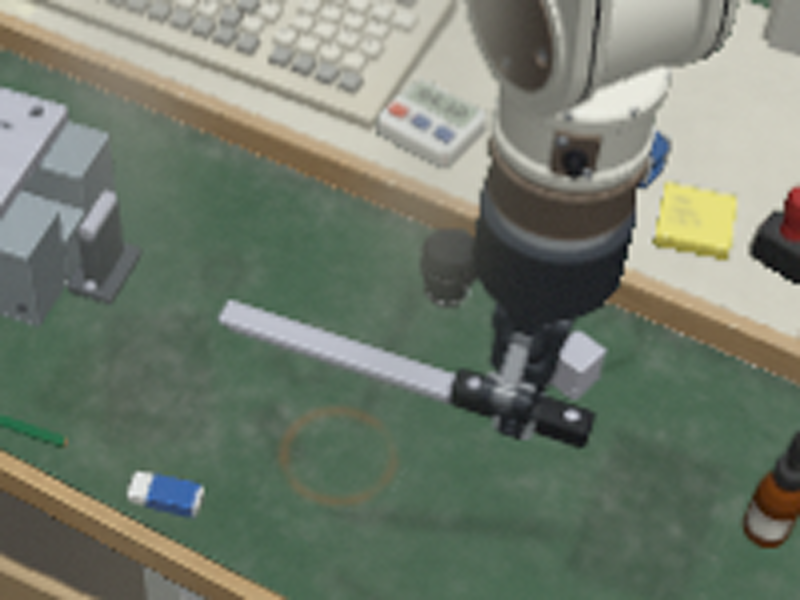

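View pics/w9.png

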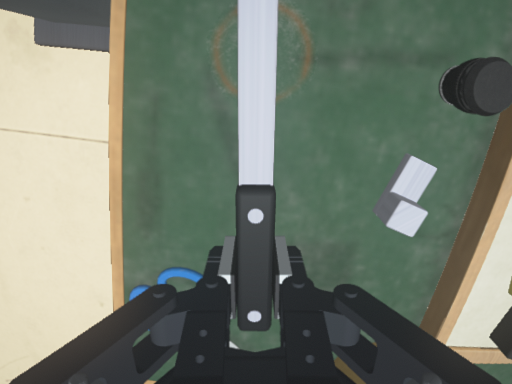

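```bash
python3 - <<'E'
from h import *
plan([.5235,-.188,.05],1.714+np.pi/2)
E
```

```text
t 9.73 eef [ 0.4575 -0.2935  0.0611] xax [-0.0074 -0.0031 -1.    ] jawang 0.1380 F [-0.41 -0.27 -2.26] w 0.0166 j6 0.87
 tool delta [ 0.0102  0.0799 -0.0954]
 roll -0.0053 (alt 3.1363)
 delta after roll [ 0.0102  0.0804 -0.095 ]
```

Emit:
{"fn": "arm_command", "kwargs": {"motion": [{"x":0,"y":0.016,"z":-0.019,"roll":0,"fingers":0},{"x":0,"y":0.016,"z":-0.019,"roll":0,"fingers":0},{"x":0,"y":0.016,"z":-0.019,"roll":0,"fingers":0},{"x":0,"y":0.016,"z":-0.019,"roll":0,"fingers":0},{"x":0,"y":0.016,"z":-0.019,"roll":0,"fingers":0},{"x":0,"y":0,"z":0,"roll":0,"fingers":0}]}}

```text
clock: 10.23
eef_pos: [0.519, -0.1836, 0.0517]
tool_rot: [0.462, 0.538, -0.47, 0.525]
ft_force: [1.3, 0.4, -2.0]
grip_width: 0.0164
```

```bash
python3 - <<'E'
from h import *
import pickle
plan([.5235,-.188,.05],1.714+np.pi/2)
d={n:snap(n,n+'10.png') for n in('scene','wrist','top')}
d['o']=get_obs()
pickle.dump(d,open('d10.pkl','wb'))
im=cv2.imread('pics/scene10.png');cv2.imwrite('pics/s10z.png',cv2.resize(im[110:230,180:340],(800,600),interpolation=cv2.INTER_CUBIC))
im=cv2.imread('pics/top10.png');cv2.imwrite('pics/t10z.png',cv2.resize(im[130:250,160:320],(800,600),interpolation=cv2.INTER_CUBIC))
E
```

```text
t 10.23 eef [ 0.519  -0.1836  0.0517] xax [-0.0215  0.0025 -0.9998] jawang 0.1317 F [ 1.26  0.43 -1.99] w 0.0164 j6 1.10
 tool delta [0.0016 0.004  0.005 ]
 roll -0.0115 (alt 3.1301)
 delta after roll [0.0016 0.0039 0.005 ]
```

View pics/s10z.png

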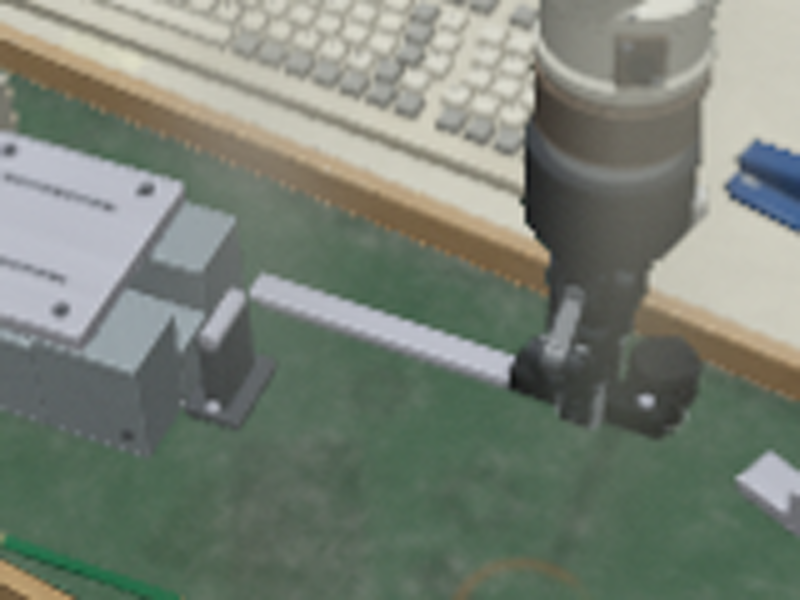

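View pics/wrist10.png

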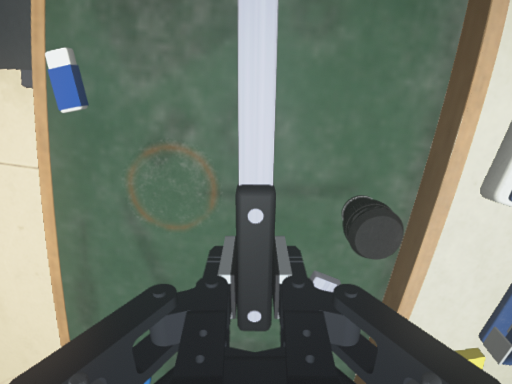

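View pics/t10z.png

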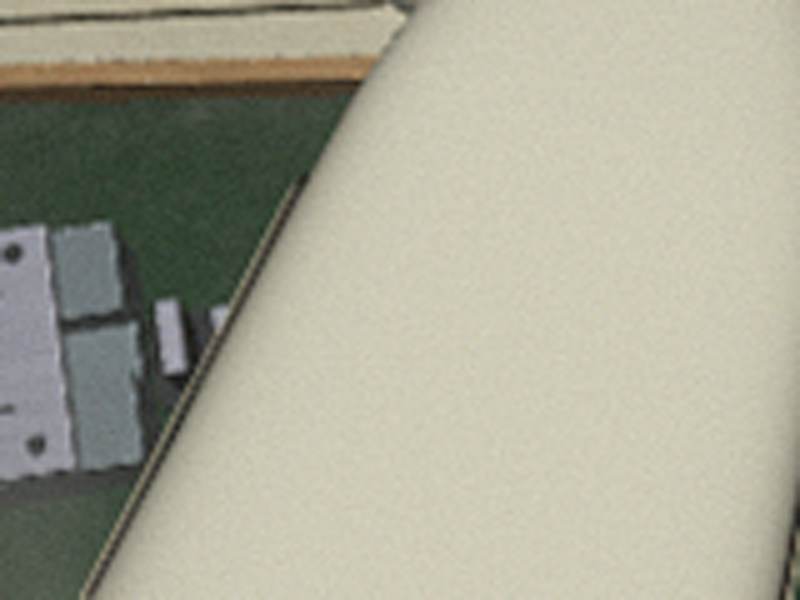

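```bash
python3 - <<'E'
import cv2
im=cv2.imread('pics/wrist10.png');cv2.imwrite('pics/w10a.png',cv2.resize(im[0:100,200:320],(720,600),interpolation=cv2.INTER_CUBIC))
cv2.imwrite('pics/w10b.png',cv2.resize(im[165:345,200:320],(400,600),interpolation=cv2.INTER_CUBIC))
E
```

```text
(no output)
```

View pics/w10a.png

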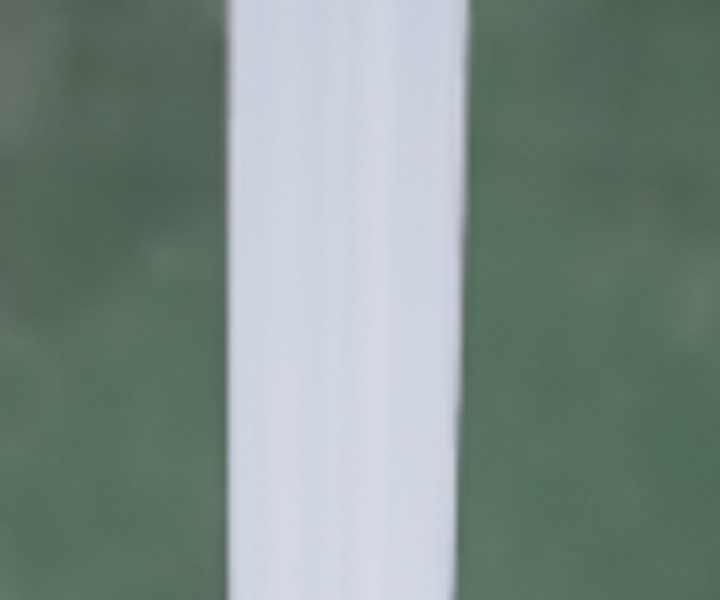

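View pics/w10b.png

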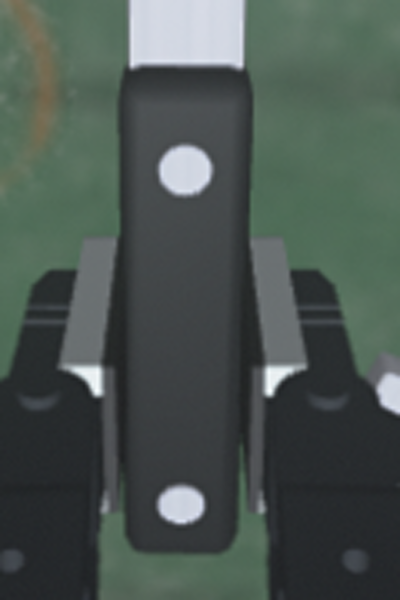

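```bash
cat > barfit.py <<'E'
from h import *
from scipy.optimize import least_squares
def barR(yaw,pitch,roll): return Ro.from_euler('ZYX',[yaw,-pitch,roll]).as_matrix() # pitch>0 = tip up
def fit(d,W,S,roll0=0,q0=None):
    # W: list (u,v,local mm, kind) kind 'p' or 'u'(only u residual at that v: handled by solving x)
    c=d['wrist']
    def res(q):
        R=barR(*q[3:6]);r=[]
        for u,v,P,k in W:
            if k=='p': r+=list(proj(c,[R@(np.array(P)/1000)+q[:3]])[0]-[u,v])
            else: # line: local y,z fixed; two pts along x, interpolate at row v
                xs=np.linspace(40,180,15);pp=proj(c,np.array([R@(np.array([x,P[1],P[2]])/1000)+q[:3] for x in xs]))
                i=np.argsort(pp[:,1]);r.append(np.interp(v,pp[i,1],pp[i,0])-u)
        for u,v,P in S: r+=list(proj(d['scene'],[R@(np.array(P)/1000)+q[:3]])[0]-[u,v])
        r.append((q[5]-roll0)/.01)
        return np.array(r)
    f=least_squares(res,q0,loss='soft_l1',x_scale=[.01]*3+[.05]*3);return f.x,res(f.x)
E
python3 - <<'E'
from barfit import *
import pickle
d=pickle.load(open('d10.pkl','rb'))
a=lambda u,v:(200+(u+.5)/6-.5,(v+.5)/6-.5)
b=lambda u,v:(200+(u+.5)/3.333-.5,165+(v+.5)/3.333-.5)
W=[]
for (u,v),P,k in [(a(229,10),(0,8,8),'u'),(a(229,590),(0,8,8),'u'),(a(468,10),(0,-8,8),'u'),(a(454,590),(0,-8,8),'u'),(b(130,40),(0,8,8),'u'),(b(244,40),(0,-8,8),'u'),(b(185,170),(28.2,0,16),'p'),(b(181,504),(-28.2,0,16),'p'),(b(187,66),(40,0,16),'p'),(b(182,551),(-40,0,16),'p')]:
    W.append((u,v,P,k))
z=lambda u,v:(180+(u+.5)/5-.5,110+(v+.5)/5-.5)
S=[(*z(264,272),(180,-8,8)),(*z(250,291),(180,8,8)),(*z(645,401),(-28.2,0,16))]
o=d['o'];R=Ro.from_quat(o['tool_rot']).as_matrix();xa=R[:,0]
for SS in([],S):
  x,r=fit(d,W,SS,0.02,[.525,-.188,.095,1.71,0,.02]);print(x.round(4),r.round(1))
print(o['eef_pos'])
E
```

```text
[ 0.5187 -0.1842  0.0874  1.6925 -0.002   0.0199] [-0.2  0.1  0.1  0.1 -0.4  0.3  0.2 -2.9  0.2 -2.  -0.1  3.3 -0.3  1.6
 -0. ]
[ 0.5187 -0.1843  0.0875  1.6918  0.0161  0.0202] [-0.5 -0.1  0.5  0.3 -0.5  0.4  0.2 -1.5  0.2 -1.8 -0.1  4.9 -0.3  1.4
 -0.7  0.2 -0.8  0.5  0.1  0.5  0. ]
[ 0.51661668 -0.18709048  0.05188497]
```

Emit:
{"fn": "arm_command", "kwargs": {"motion": [{"x":-0.03,"y":0,"z":0,"roll":-0.06,"fingers":0},{"x":-0.02,"y":0,"z":0,"roll":-0.125,"fingers":0},{"x":0,"y":0,"z":0,"roll":-0.125,"fingers":0},{"x":0,"y":0,"z":0,"roll":-0.125,"fingers":0},{"x":0,"y":0,"z":0,"roll":-0.125,"fingers":0},{"x":0,"y":0,"z":0,"roll":-0.125,"fingers":0},{"x":0,"y":0,"z":0,"roll":-0.125,"fingers":0}]}}

```text
clock: 10.97
eef_pos: [0.5099, -0.1938, 0.0995]
tool_rot: [0.216, 0.684, -0.222, 0.661]
ft_force: [0.7, 1.1, -0.5]
grip_width: 0.0169
```

```bash
python3 - <<'E'
from h import *
plan([.482,-.0155,.09],4.29+np.pi/2)
snap('scene','s11.png')
E
```

```text
t 10.97 eef [ 0.5099 -0.1938  0.0995] xax [-0.0341  0.002  -0.9994] jawang 0.9414 F [ 0.68  1.08 -0.47] w 0.0169 j6 0.27
 tool delta [ 0.0108  0.1278 -0.1272]
 roll 1.3638 (alt -1.7778)
 delta after roll [ 0.0108 -0.0982 -0.1513]
```

View pics/s11.png

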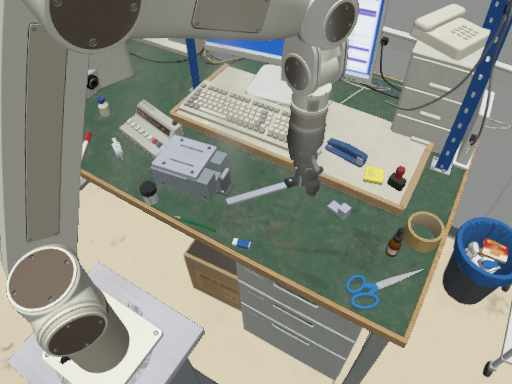

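Emit:
{"fn": "arm_command", "kwargs": {"motion": [{"x":0,"y":0,"z":0,"roll":-0.125,"fingers":0},{"x":0,"y":0,"z":0,"roll":-0.125,"fingers":0},{"x":0,"y":0,"z":0,"roll":-0.125,"fingers":0},{"x":0,"y":0,"z":0,"roll":-0.125,"fingers":0},{"x":0,"y":0,"z":0,"roll":-0.125,"fingers":0},{"x":0,"y":0,"z":0,"roll":-0.125,"fingers":0},{"x":0,"y":0,"z":0,"roll":-0.125,"fingers":0},{"x":0,"y":0,"z":0,"roll":-0.125,"fingers":0},{"x":0,"y":0,"z":0,"roll":-0.125,"fingers":0},{"x":0,"y":0,"z":0,"roll":-0.125,"fingers":0},{"x":0,"y":0,"z":0,"roll":-0.125,"fingers":0},{"x":0,"y":0,"z":0,"roll":-0.125,"fingers":0},{"x":0,"y":0,"z":0,"roll":-0.125,"fingers":0},{"x":0,"y":0,"z":0,"roll":0,"fingers":0}]}}

```text
clock: 12.18
eef_pos: [0.4963, -0.2059, 0.0929]
tool_rot: [-0.325, 0.636, 0.346, 0.609]
ft_force: [0.1, -0.6, -1.1]
grip_width: 0.0166
```

```bash
python3 - <<'E'
from h import *
plan([.482,-.0155,.06],4.29+np.pi/2)
E
```

```text
t 12.18 eef [ 0.4963 -0.2059  0.0929] xax [-0.0474  0.008  -0.9988] jawang 2.5596 F [ 0.15 -0.62 -1.1 ] w 0.0166 j6 -1.38
 tool delta [0.0351 0.1151 0.1519]
 roll -0.1596 (alt 2.9820)
 delta after roll [0.0351 0.0895 0.1683]
```

Emit:
{"fn": "arm_command", "kwargs": {"motion": [{"x":0,"y":0.023,"z":0.03,"roll":0,"fingers":0},{"x":0,"y":0.023,"z":0.03,"roll":0,"fingers":0},{"x":0.01,"y":0.023,"z":0.03,"roll":0,"fingers":0},{"x":0.01,"y":0.023,"z":0.03,"roll":0,"fingers":0},{"x":0.01,"y":0.02,"z":0.025,"roll":-0.06,"fingers":0},{"x":0,"y":0,"z":0,"roll":-0.06,"fingers":0},{"x":0,"y":0,"z":0,"roll":0,"fingers":0}]}}

```text
clock: 12.77
eef_pos: [0.4818, -0.023, 0.0622]
tool_rot: [-0.347, 0.623, 0.368, 0.597]
ft_force: [0.1, -0.1, -1.2]
grip_width: 0.0162
```

```bash
python3 - <<'E'
from h import *
plan([.482,-.0155,.04],4.29+np.pi/2)
snap('scene','s12.png')
im=cv2.imread('pics/s12.png');cv2.imwrite('pics/s12z.png',cv2.resize(im[110:260,150:350],(800,600),interpolation=cv2.INTER_CUBIC))
E
```

```text
t 12.77 eef [ 0.4818 -0.023   0.0622] xax [-0.0464  0.0081 -0.9989] jawang 2.6310 F [ 0.13 -0.06 -1.21] w 0.0162 j6 -1.11
 tool delta [0.0222 0.0025 0.007 ]
 roll -0.0882 (alt 3.0534)
 delta after roll [0.0222 0.0019 0.0072]
```

View pics/s12z.png

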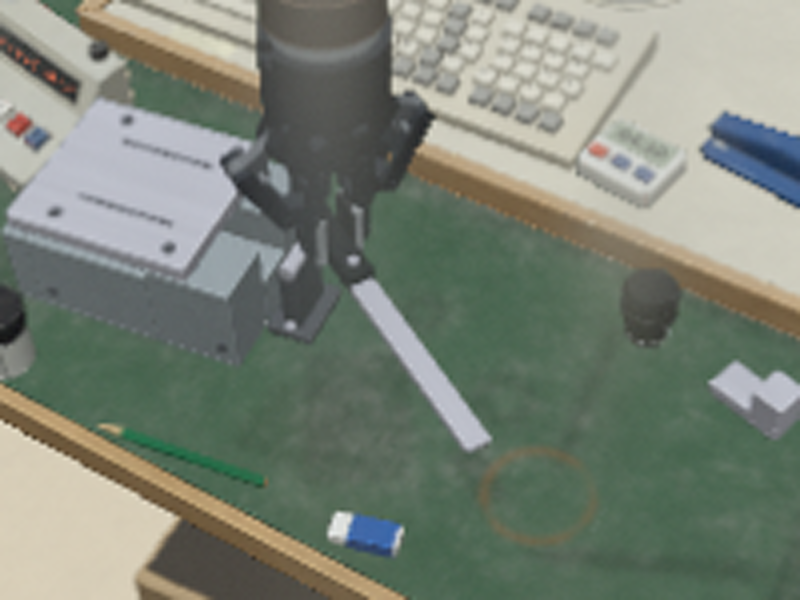

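Emit:
{"fn": "arm_command", "kwargs": {"motion": [{"x":0.015,"y":0.004,"z":0.01,"roll":0,"fingers":0},{"x":0.013,"y":0,"z":0,"roll":0,"fingers":0},{"x":0,"y":0,"z":0,"roll":0,"fingers":0}]}}

```text
clock: 13.07
eef_pos: [0.4832, -0.0145, 0.0346]
tool_rot: [-0.341, 0.625, 0.362, 0.601]
ft_force: [-0.6, -0.8, -1.0]
grip_width: 0.0164
```

```bash
python3 - <<'E'
from h import *
plan([.482,-.0155,.04],4.20+np.pi/2)
c=snap('scene','s13.png');snap('wrist','w13.png')
im=cv2.imread('pics/s13.png');cv2.imwrite('pics/s13z.png',cv2.resize(im[140:215,180:280],(800,600),interpolation=cv2.INTER_CUBIC))
E
```

```text
t 13.07 eef [ 0.4832 -0.0145  0.0346] xax [-0.0435  0.0085 -0.999 ] jawang 2.6114 F [-0.57 -0.76 -0.97] w 0.0164 j6 -1.08
 tool delta [-0.0054  0.0008 -0.0015]
 roll -0.0178 (alt 3.1238)
 delta after roll [-0.0054  0.0008 -0.0015]
```

View pics/s13z.png

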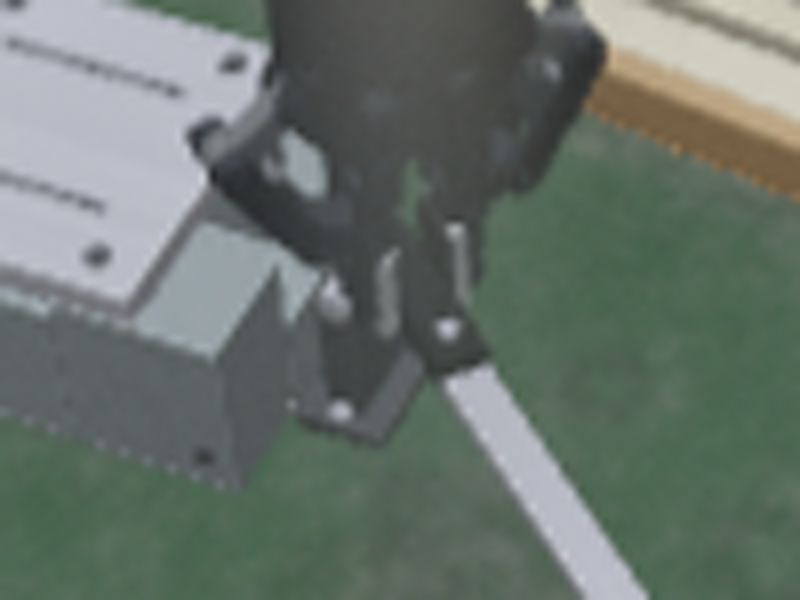

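View pics/w13.png

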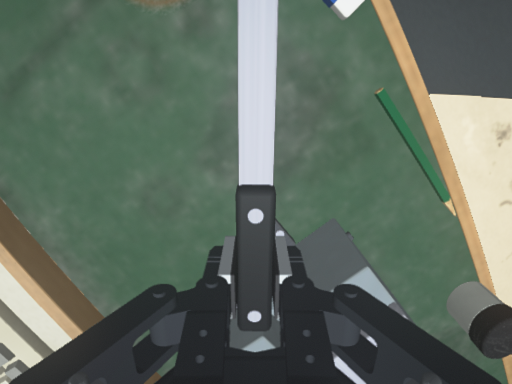

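Emit:
{"fn": "arm_command", "kwargs": {"motion": [{"x":0.003,"y":0,"z":0,"roll":0,"fingers":0},{"x":0.002,"y":0,"z":0,"roll":0,"fingers":0}]}}

```text
clock: 13.33
eef_pos: [0.486, -0.0163, 0.0328]
tool_rot: [-0.341, 0.624, 0.359, 0.604]
ft_force: [-0.5, 0.6, -1.4]
grip_width: 0.0164
```

Emit:
{"fn": "arm_command", "kwargs": {"motion": [{"x":0.002,"y":0,"z":0,"roll":0,"fingers":0}]}}

```text
clock: 13.42
eef_pos: [0.4866, -0.0168, 0.0313]
tool_rot: [-0.341, 0.624, 0.359, 0.605]
ft_force: [-0.0, 0.5, -0.7]
grip_width: 0.0166
```

Emit:
{"fn": "arm_command", "kwargs": {"motion": [{"x":0.0015,"y":0,"z":0,"roll":0,"fingers":0}]}}

```text
clock: 13.5
eef_pos: [0.4869, -0.0172, 0.03]
tool_rot: [-0.341, 0.624, 0.358, 0.605]
ft_force: [0.2, 0.4, -1.2]
grip_width: 0.0162
```

Emit:
{"fn": "arm_command", "kwargs": {"motion": [{"x":0.001,"y":0,"z":0,"roll":0,"fingers":0}]}}

```text
clock: 13.58
eef_pos: [0.4871, -0.0175, 0.0291]
tool_rot: [-0.34, 0.624, 0.358, 0.605]
ft_force: [-0.3, 0.4, -0.8]
grip_width: 0.0163
```

Emit:
{"fn": "arm_command", "kwargs": {"motion": [{"x":0.001,"y":0,"z":0.001,"roll":0,"fingers":0},{"x":0.001,"y":0,"z":0,"roll":0,"fingers":0}]}}

```text
clock: 13.75
eef_pos: [0.4878, -0.0167, 0.0272]
tool_rot: [-0.34, 0.624, 0.358, 0.606]
ft_force: [0.3, 0.4, -2.0]
grip_width: 0.0167
```

Emit:
{"fn": "arm_command", "kwargs": {"motion": [{"x":0.001,"y":0,"z":0,"roll":0,"fingers":0}]}}

```text
clock: 13.83
eef_pos: [0.4878, -0.0166, 0.0262]
tool_rot: [-0.34, 0.624, 0.357, 0.606]
ft_force: [-0.7, -0.8, -0.5]
grip_width: 0.0163
```

Emit:
{"fn": "arm_command", "kwargs": {"motion": [{"x":0.001,"y":0,"z":0,"roll":0,"fingers":0}]}}

```text
clock: 13.92
eef_pos: [0.4878, -0.0167, 0.0256]
tool_rot: [-0.341, 0.624, 0.357, 0.606]
ft_force: [-3.0, -1.1, 7.9]
grip_width: 0.0164
```

Emit:
{"fn": "arm_command", "kwargs": {"motion": [{"x":0.001,"y":0,"z":0,"roll":0,"fingers":0}]}}

```text
clock: 14.0
eef_pos: [0.488, -0.0168, 0.0255]
tool_rot: [-0.341, 0.624, 0.357, 0.606]
ft_force: [-3.6, -1.3, 9.2]
grip_width: 0.0166
```

Emit:
{"fn": "arm_command", "kwargs": {"motion": [{"x":0.0018,"y":0,"z":0,"roll":0,"fingers":0}]}}

```text
clock: 14.08
eef_pos: [0.4885, -0.0169, 0.0251]
tool_rot: [-0.341, 0.623, 0.357, 0.606]
ft_force: [-0.4, -0.4, 10.8]
grip_width: 0.0162
```

Emit:
{"fn": "arm_command", "kwargs": {"motion": [{"x":0.0022,"y":0,"z":0,"roll":0,"fingers":0}]}}

```text
clock: 14.17
eef_pos: [0.4891, -0.0168, 0.0246]
tool_rot: [-0.341, 0.623, 0.357, 0.607]
ft_force: [-5.9, -1.4, 14.8]
grip_width: 0.0163
```

Emit:
{"fn": "arm_command", "kwargs": {"motion": [{"x":0.0027,"y":0,"z":0,"roll":0,"fingers":0}]}}

```text
clock: 14.25
eef_pos: [0.4896, -0.0171, 0.0239]
tool_rot: [-0.342, 0.622, 0.356, 0.608]
ft_force: [-2.2, -2.7, 10.6]
grip_width: 0.0164
```

Emit:
{"fn": "arm_command", "kwargs": {"motion": [{"x":0.003,"y":0,"z":0,"roll":0,"fingers":0}]}}

```text
clock: 14.33
eef_pos: [0.4907, -0.0174, 0.023]
tool_rot: [-0.343, 0.621, 0.356, 0.608]
ft_force: [-2.2, -3.2, 11.1]
grip_width: 0.0168
```

```bash
python3 - <<'E'
from h import *
plan([.482,-.0155,.04],4.20+np.pi/2)
snap('wrist','w14.png')
E
```

```text
t 14.33 eef [ 0.4907 -0.0174  0.023 ] xax [-0.0248  0.0068 -0.9997] jawang 2.6038 F [-2.17 -3.17 11.06] w 0.0168 j6 -1.07
 tool delta [-0.0168  0.0088 -0.0029]
 roll -0.0254 (alt 3.1162)
 delta after roll [-0.0168  0.0089 -0.0027]
```

View pics/w14.png

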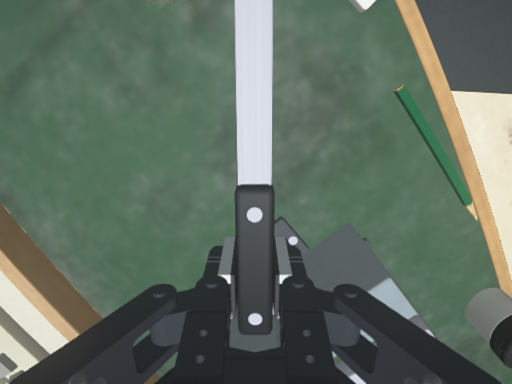

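```bash
python3 - <<'E'
from h import *
plan([.522,-.1835,.075],1.714+np.pi/2)
E
```

```text
t 14.38 eef [ 0.4912 -0.0175  0.0229] xax [-0.0237  0.0067 -0.9997] jawang 2.6036 F [-2.17 -1.71 10.73] w 0.0170 j6 -1.07
 tool delta [-0.0539 -0.1102 -0.1272]
 roll -0.6812 (alt 2.4604)
 delta after roll [-0.0539 -0.0055 -0.1682]
```

Emit:
{"fn": "arm_command", "kwargs": {"motion": [{"x":-0.025,"y":0,"z":0,"roll":0,"fingers":0},{"x":-0.02,"y":-0.01,"z":-0.01,"roll":0,"fingers":0},{"x":-0.005,"y":-0.02,"z":-0.024,"roll":0,"fingers":0},{"x":0,"y":-0.025,"z":-0.028,"roll":0,"fingers":0},{"x":0,"y":-0.025,"z":-0.028,"roll":0,"fingers":0},{"x":0,"y":-0.025,"z":-0.028,"roll":0,"fingers":0},{"x":0,"y":0,"z":0,"roll":0.12,"fingers":0},{"x":0,"y":0,"z":0,"roll":0.12,"fingers":0},{"x":0,"y":0,"z":0,"roll":0.12,"fingers":0},{"x":0,"y":0,"z":0,"roll":0.12,"fingers":0},{"x":0,"y":0,"z":0,"roll":0.12,"fingers":0},{"x":0,"y":0,"z":0,"roll":0.12,"fingers":0},{"x":0,"y":0,"z":0,"roll":0.12,"fingers":0},{"x":0,"y":0,"z":0,"roll":0.12,"fingers":0},{"x":0,"y":0,"z":0,"roll":0.12,"fingers":0},{"x":0,"y":0,"z":0,"roll":0.12,"fingers":0},{"x":0,"y":0,"z":0,"roll":0.12,"fingers":0},{"x":0,"y":0,"z":0,"roll":0.12,"fingers":0}]}}

```text
clock: 15.88
eef_pos: [0.5246, -0.1806, 0.0715]
tool_rot: [0.159, 0.697, -0.158, 0.681]
ft_force: [-0.8, -0.2, -2.2]
grip_width: 0.0168
```

```bash
python3 - <<'E'
from h import *
plan([.522,-.1835,.055],1.714+np.pi/2)
E
```

```text
t 15.88 eef [ 0.5246 -0.1806  0.0715] xax [-0.0222  0.006  -0.9997] jawang 1.1184 F [-0.84 -0.21 -2.22] w 0.0168 j6 0.12
 tool delta [ 0.0166 -0.0036 -0.0007]
 roll 0.9752 (alt -2.1664)
 delta after roll [ 0.0166 -0.0026  0.0026]
```

Emit:
{"fn": "arm_command", "kwargs": {"motion": [{"x":0,"y":0,"z":0,"roll":0.12,"fingers":0},{"x":0,"y":0,"z":0,"roll":0.12,"fingers":0},{"x":0,"y":0,"z":0,"roll":0.12,"fingers":0},{"x":0,"y":0,"z":0,"roll":0.12,"fingers":0},{"x":0,"y":0,"z":0,"roll":0.12,"fingers":0},{"x":0,"y":0,"z":0,"roll":0.12,"fingers":0},{"x":0,"y":0,"z":0,"roll":0.12,"fingers":0},{"x":0.01,"y":0,"z":0,"roll":0.06,"fingers":0},{"x":0.005,"y":0,"z":0,"roll":0,"fingers":0},{"x":0,"y":0,"z":0,"roll":0,"fingers":0}]}}

```text
clock: 16.72
eef_pos: [0.5234, -0.1798, 0.0537]
tool_rot: [0.449, 0.551, -0.458, 0.535]
ft_force: [-0.4, 0.1, -1.2]
grip_width: 0.0166
```

```bash
python3 - <<'E'
from h import *
import pickle
plan([.522,-.1835,.055],1.714+np.pi/2)
o=get_obs()
d={n:snap(n,n+'15.png') for n in('wrist','scene')}
d['o']=o
pickle.dump(d,open('d15.pkl','wb'))
im=cv2.imread('pics/scene15.png');cv2.imwrite('pics/s15z.png',cv2.resize(im[110:230,180:340],(800,600),interpolation=cv2.INTER_CUBIC))
im=cv2.imread('pics/wrist15.png');cv2.imwrite('pics/w15a.png',cv2.resize(im[0:100,200:320],(720,600),interpolation=cv2.INTER_CUBIC))
cv2.imwrite('pics/w15b.png',cv2.resize(im[165:345,200:320],(400,600),interpolation=cv2.INTER_CUBIC))
E
```

```text
t 16.72 eef [ 0.5234 -0.1798  0.0537] xax [-0.0254  0.0049 -0.9997] jawang 0.1790 F [-0.4   0.09 -1.17] w 0.0166 j6 1.06
 tool delta [-0.0013 -0.0021  0.0034]
 roll 0.0358 (alt -3.1058)
 delta after roll [-0.0013 -0.002   0.0034]
```

View pics/s15z.png

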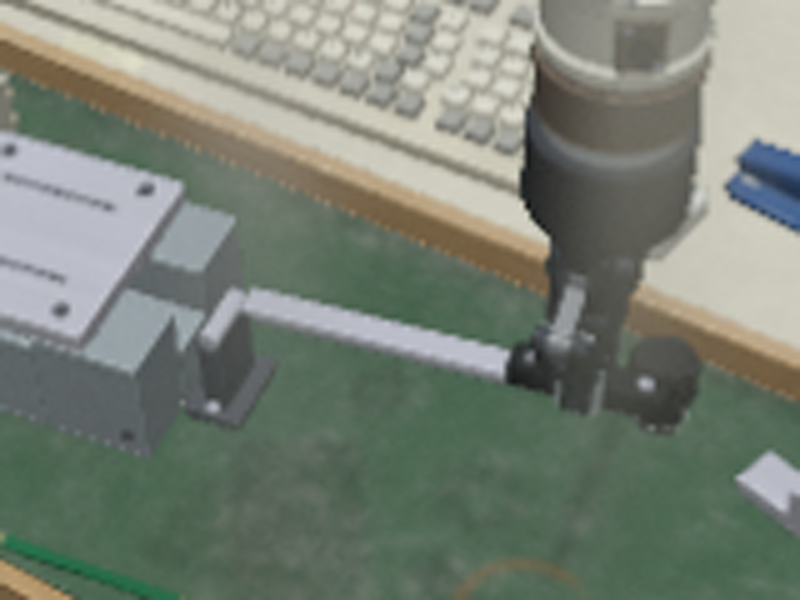

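View pics/w15a.png

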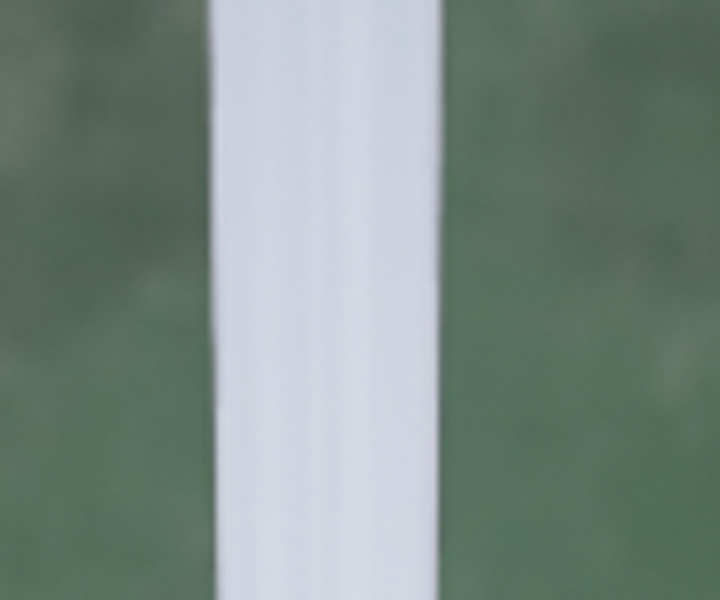

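View pics/w15b.png

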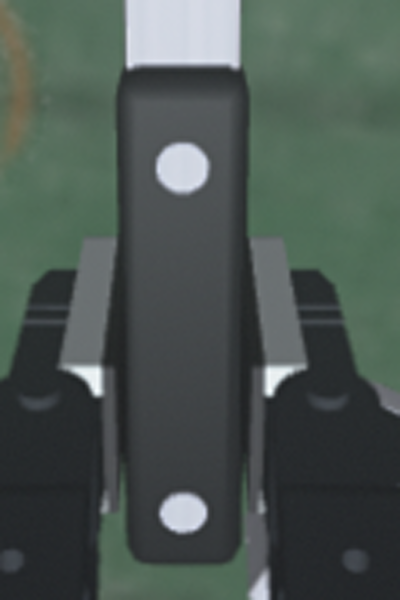

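```bash
python3 - <<'E'
from barfit import *
import pickle
from fit import pose
d=pickle.load(open('d15.pkl','rb'))
a=lambda u,v:(200+(u+.5)/6-.5,(v+.5)/6-.5)
b=lambda u,v:(200+(u+.5)/3.333-.5,165+(v+.5)/3.333-.5)
W=[]
for (u,v),P,k in [(a(210,10),(0,8,8),'u'),(a(216,590),(0,8,8),'u'),(a(442,10),(0,-8,8),'u'),(a(438,590),(0,-8,8),'u'),(b(126,40),(0,8,8),'u'),(b(240,40),(0,-8,8),'u'),(b(183,168),(28.2,0,16),'p'),(b(183,513),(-28.2,0,16),'p'),(b(183,66),(40,0,16),'p'),(b(184,562),(-40,0,16),'p')]:
    W.append((u,v,P,k))
z=lambda u,v:(180+(u+.5)/5-.5,110+(v+.5)/5-.5)
S=[(*z(252,288),(180,-8,8)),(*z(243,307),(180,8,8)),(*z(648,384),(-28.2,0,16))]
for SS in([],S):
  x,r=fit(d,W,SS,0.025,[.525,-.188,.095,1.71,0,.02]);print(x.round(4),r.round(1))
  R=barR(*x[3:6]);tip=R@[.18,0,.008]+x[:3];
  E=np.array([.489,.064]);u=np.array([np.cos(1.714),np.sin(1.714)]);v=np.array([-u[1],u[0]])
  for n,p in(('tip',tip),('ctr',x[:3])): print(n,p.round(4),'ledge x %.4f y %.4f'%((p[:2]-E)@u,(p[:2]-E)@v))
print(d['o']['eef_pos'])
E
```

```text
[ 0.5249 -0.1797  0.0908  1.7536 -0.0347  0.025 ] [-0.2  0.1  0.3  0.1 -0.4  0.1 -0.1 -2.5  0.2 -2.1 -0.1  2.9 -0.   1.7
  0. ]
tip [ 0.4924 -0.0025  0.0926] ledge x -0.0663 y 0.0062
ctr [ 0.5249 -0.1797  0.0908] ledge x -0.2463 y -0.0008
[ 0.5251 -0.1809  0.0894  1.7536 -0.035   0.0251] [-0.   0.3  0.1 -0.1 -0.2 -0.1 -0.  -1.1  0.2 -2.  -0.1  4.6 -0.   1.5
  0.  -0.2 -0.7  0.2 -0.6  0.   0. ]
tip [ 0.4926 -0.0037  0.0911] ledge x -0.0676 y 0.0061
ctr [ 0.5251 -0.1809  0.0894] ledge x -0.2476 y -0.0008
[ 0.52341442 -0.17981365  0.05371155]
```

Emit:
{"fn": "arm_command", "kwargs": {"motion": [{"x":0,"y":0,"z":-0.012,"roll":0.035,"fingers":0},{"x":0,"y":0,"z":-0.016,"roll":0,"fingers":0},{"x":0.006,"y":0,"z":-0.014,"roll":0,"fingers":0},{"x":0.006,"y":0,"z":0,"roll":0,"fingers":0},{"x":0,"y":0,"z":0,"roll":0,"fingers":0}]}}

```text
clock: 17.23
eef_pos: [0.5182, -0.1378, 0.0433]
tool_rot: [0.458, 0.541, -0.467, 0.528]
ft_force: [0.6, -0.7, -1.3]
grip_width: 0.0166
```

```bash
cat >> h.py <<'E'
E0=np.array([.489,.064]);u0=np.array([np.cos(1.714),np.sin(1.714)]);v0=np.array([-u0[1],u0[0]])
def barstate(o=None):
    o=o or get_obs();R=Ro.from_quat(o['tool_rot']).as_matrix()
    g=o['eef_pos']-R[:,0]*.046  # approx handle centre
    a=np.arctan2(R[1,1],R[0,1]);
    print('t %.2f eef'%o['clock'],o['eef_pos'].round(4),'xax',R[:,0].round(4),'jaw-ideal %.4f'%((a-1.714-np.pi/2+np.pi/2)%np.pi-np.pi/2),'F',o['ft_force'].round(2),'w %.4f'%o['grip_width'])
    p=g[:2]-E0;print(' grip in ledge: x %.4f y %.4f z %.4f  tip x~%.4f'%(p@u0,p@v0,g[2],p@u0+.1795))
E
python3 - <<'E'
from h import *
barstate()
import pickle
d=pickle.load(open('d15.pkl','rb'));barstate(d['o'])
E
```

```text
t 17.23 eef [ 0.5182 -0.1378  0.0433] xax [-0.0217  0.003  -0.9998] jaw-ideal 0.0023 F [ 0.6  -0.69 -1.33] w 0.0166
 grip in ledge: x -0.2042 y -0.0011 z 0.0893  tip x~-0.0247
t 16.72 eef [ 0.5234 -0.1798  0.0537] xax [-0.0254  0.0049 -0.9997] jaw-ideal 0.0358 F [-0.4   0.09 -1.17] w 0.0166
 grip in ledge: x -0.2466 y -0.0004 z 0.0997  tip x~-0.0671
```

Emit:
{"fn": "arm_command", "kwargs": {"motion": [{"x":0.004,"y":0,"z":0,"roll":0,"fingers":0},{"x":0.003,"y":0,"z":0,"roll":0,"fingers":0},{"x":0.0015,"y":0,"z":0,"roll":0,"fingers":0}]}}

```text
clock: 17.48
eef_pos: [0.5185, -0.1382, 0.0342]
tool_rot: [0.458, 0.541, -0.466, 0.529]
ft_force: [-0.2, 0.1, -1.5]
grip_width: 0.0165
```

Emit:
{"fn": "arm_command", "kwargs": {"motion": [{"x":0.001,"y":0,"z":0,"roll":0,"fingers":0}]}}

```text
clock: 17.57
eef_pos: [0.5183, -0.1386, 0.0328]
tool_rot: [0.458, 0.541, -0.467, 0.529]
ft_force: [0.4, -0.2, -2.4]
grip_width: 0.0166
```

```bash
python3 - <<'E'
from h import *
barstate()
c=snap('scene','s16.png');im=cv2.imread('pics/s16.png');cv2.imwrite('pics/s16z.png',cv2.resize(im[120:195,170:270],(800,600),interpolation=cv2.INTER_CUBIC))
E
```

```text
t 17.57 eef [ 0.5183 -0.1386  0.0328] xax [-0.0215  0.002  -0.9998] jaw-ideal 0.0032 F [ 0.44 -0.21 -2.41] w 0.0166
 grip in ledge: x -0.2049 y -0.0011 z 0.0788  tip x~-0.0254
```

View pics/s16z.png

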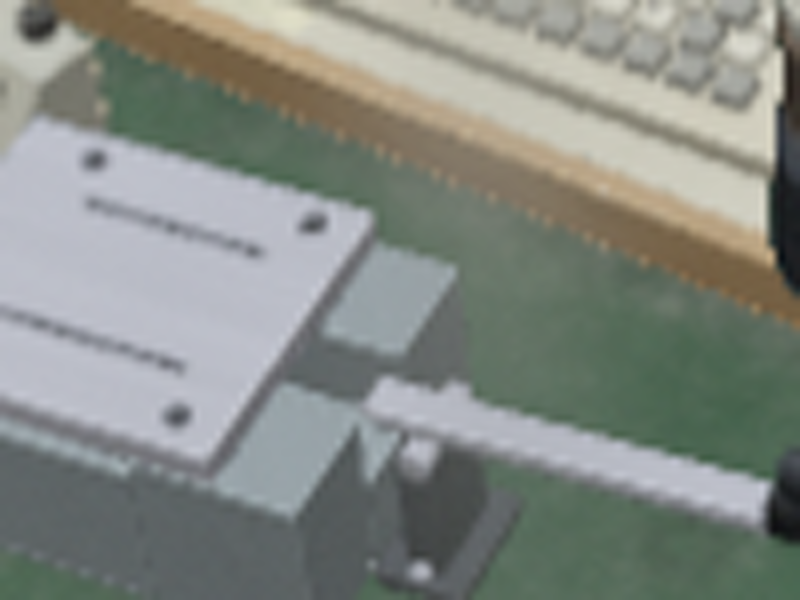

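Emit:
{"fn": "arm_command", "kwargs": {"motion": [{"x":0.001,"y":0,"z":0,"roll":0,"fingers":0}]}}

```text
clock: 17.7
eef_pos: [0.5184, -0.139, 0.0317]
tool_rot: [0.458, 0.541, -0.467, 0.529]
ft_force: [0.2, -0.3, -1.8]
grip_width: 0.0166
```

Emit:
{"fn": "arm_command", "kwargs": {"motion": [{"x":0.001,"y":0,"z":0,"roll":0,"fingers":0}]}}

```text
clock: 17.78
eef_pos: [0.5184, -0.1392, 0.0306]
tool_rot: [0.458, 0.541, -0.467, 0.529]
ft_force: [-0.3, 1.0, -0.2]
grip_width: 0.0162
```

Emit:
{"fn": "arm_command", "kwargs": {"motion": [{"x":0.001,"y":0,"z":0,"roll":0,"fingers":0}]}}

```text
clock: 17.87
eef_pos: [0.5184, -0.1392, 0.0297]
tool_rot: [0.458, 0.541, -0.467, 0.529]
ft_force: [-0.5, 0.3, 0.3]
grip_width: 0.0165
```

Emit:
{"fn": "arm_command", "kwargs": {"motion": [{"x":0.001,"y":0,"z":0,"roll":0,"fingers":0}]}}

```text
clock: 17.95
eef_pos: [0.5186, -0.1392, 0.029]
tool_rot: [0.458, 0.541, -0.466, 0.529]
ft_force: [0.0, 0.6, 1.2]
grip_width: 0.0164
```

Emit:
{"fn": "arm_command", "kwargs": {"motion": [{"x":-0.0005,"y":0,"z":-0.008,"roll":0,"fingers":0},{"x":0,"y":0,"z":-0.008,"roll":0,"fingers":0},{"x":0,"y":0,"z":0,"roll":0,"fingers":0}]}}

```text
clock: 18.2
eef_pos: [0.517, -0.123, 0.0302]
tool_rot: [0.459, 0.54, -0.467, 0.529]
ft_force: [-1.2, 1.0, -0.9]
grip_width: 0.0164
```

```bash
python3 - <<'E'
from h import *
barstate()
c=snap('scene','s17.png');im=cv2.imread('pics/s17.png');cv2.imwrite('pics/s17z.png',cv2.resize(im[120:195,170:270],(800,600),interpolation=cv2.INTER_CUBIC))
E
```

```text
t 18.20 eef [ 0.517  -0.123   0.0302] xax [-0.0186  0.0024 -0.9998] jaw-ideal 0.0002 F [-1.25  0.95 -0.91] w 0.0164
 grip in ledge: x -0.1893 y -0.0019 z 0.0762  tip x~-0.0098
```

View pics/s17z.png

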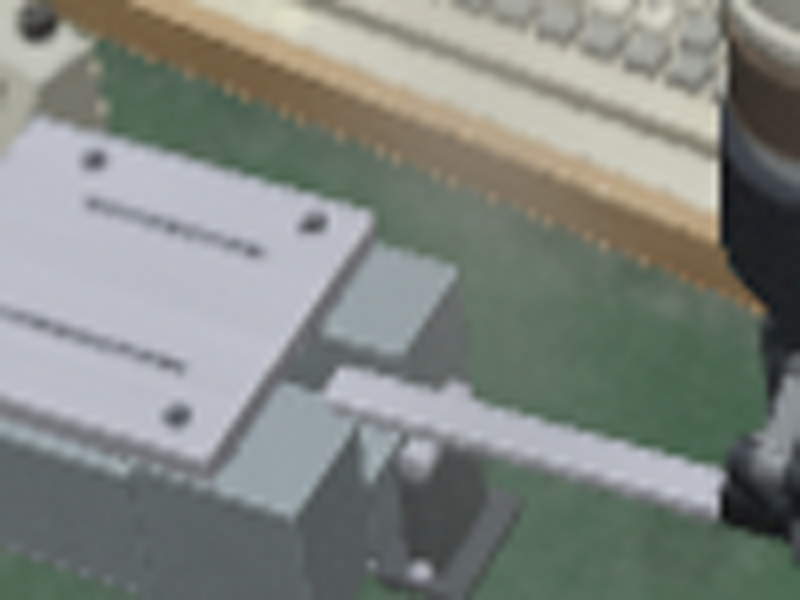

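```bash
python3 - <<'E'
from h import *
from fit import pose
c=camera('scene');im=c['frame'][:,:,::-1].copy()
# refit stand with ledge .069
q=[.489,.064,1.714,.0695]
z=cv2.resize(im[120:195,170:270],(800,600),interpolation=cv2.INTER_CUBIC)
def line(P,col):
    p=(proj(c,pose(q,P))-[170,120]+.5)*8-.5
    cv2.polylines(z,[p.round().astype(np.int32)],False,col,1)
for s in(1,-1):
    line([(-30,15*s,0),(0,15*s,0)],(0,0,255));line([(-30,60*s,0),(0,60*s,0)],(0,0,255));line([(-30,15*s,0),(-30,60*s,0)],(0,0,255))
line([(0,-60,14),(0,60,14),(132,60,14),(132,-60,14),(0,-60,14)],(0,0,255))
line([(-43,-18,-8),(-43,18,-8),(-55,18,-8),(-55,-18,-8),(-43,-18,-8)],(0,255,0))
cv2.imwrite('pics/s18z.png',z)
E
```

```text
(no output)
```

View pics/s18z.png

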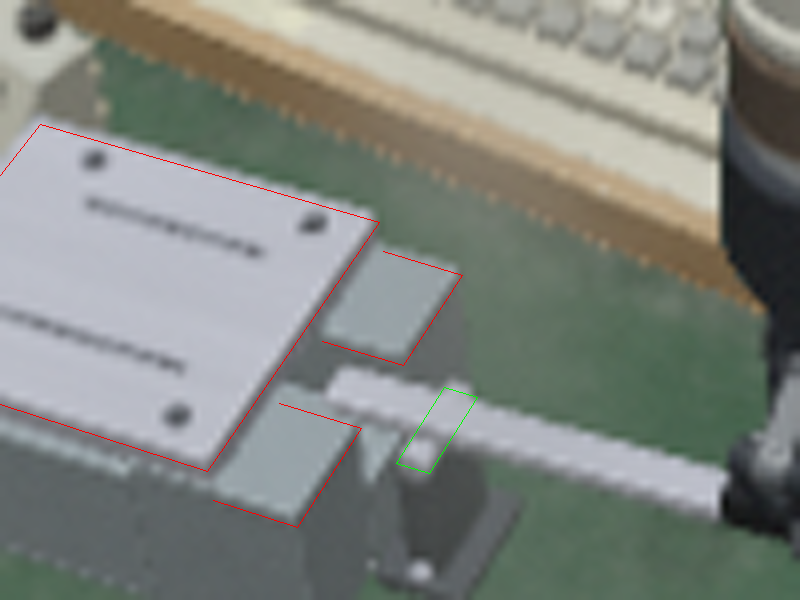

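Emit:
{"fn": "arm_command", "kwargs": {"motion": [{"x":0.0004,"y":0,"z":-0.007,"roll":0,"fingers":0},{"x":0.0003,"y":0,"z":-0.006,"roll":0,"fingers":0},{"x":0,"y":0,"z":0,"roll":0,"fingers":0}]}}

```text
clock: 18.55
eef_pos: [0.5155, -0.1098, 0.0297]
tool_rot: [0.459, 0.539, -0.467, 0.529]
ft_force: [0.8, 1.2, -0.1]
grip_width: 0.0165
```

```bash
python3 - <<'E'
from h import *
barstate()
c=snap('scene','s19.png');im=cv2.imread('pics/s19.png');cv2.imwrite('pics/s19z.png',cv2.resize(im[120:195,170:270],(800,600),interpolation=cv2.INTER_CUBIC))
E
```

```text
t 18.55 eef [ 0.5155 -0.1098  0.0297] xax [-0.0176  0.0013 -0.9998] jaw-ideal -0.0001 F [ 0.77  1.2  -0.05] w 0.0165
 grip in ledge: x -0.1760 y -0.0023 z 0.0757  tip x~0.0035
```

View pics/s19z.png

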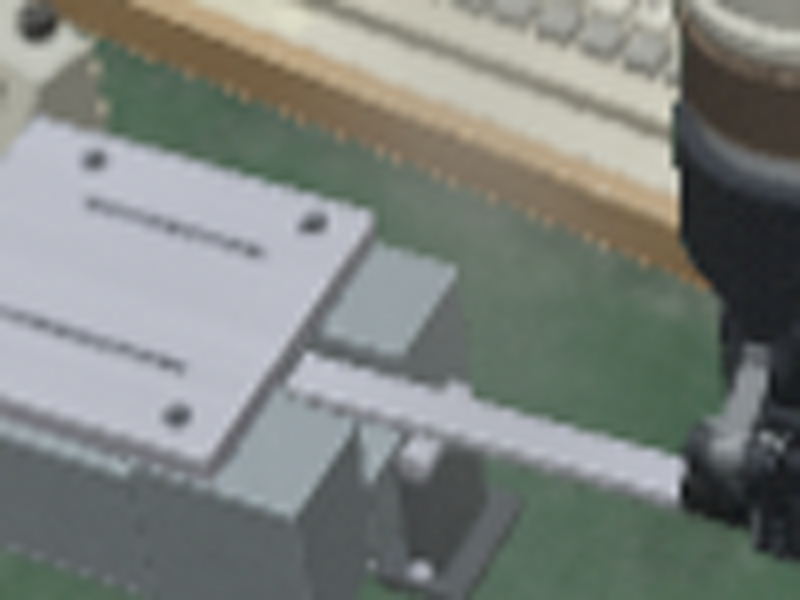

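Emit:
{"fn": "arm_command", "kwargs": {"motion": [{"x":0.0003,"y":0,"z":-0.004,"roll":0,"fingers":0}]}}

```text
clock: 18.68
eef_pos: [0.5153, -0.1063, 0.0296]
tool_rot: [0.459, 0.539, -0.467, 0.53]
ft_force: [0.5, -0.3, -0.1]
grip_width: 0.0164
```

Emit:
{"fn": "arm_command", "kwargs": {"motion": [{"x":0.0003,"y":0,"z":-0.004,"roll":0,"fingers":0}]}}

```text
clock: 18.77
eef_pos: [0.5148, -0.1023, 0.0293]
tool_rot: [0.459, 0.539, -0.467, 0.53]
ft_force: [-0.5, -1.3, 0.2]
grip_width: 0.0165
```

Emit:
{"fn": "arm_command", "kwargs": {"motion": [{"x":0.0002,"y":0,"z":-0.005,"roll":0,"fingers":0}]}}

```text
clock: 18.85
eef_pos: [0.5143, -0.0974, 0.0293]
tool_rot: [0.459, 0.538, -0.467, 0.53]
ft_force: [0.5, -1.0, 0.6]
grip_width: 0.0163
```

```bash
python3 - <<'E'
from h import *
barstate()
c=snap('scene','s20.png');im=cv2.imread('pics/s20.png');cv2.imwrite('pics/s20z.png',cv2.resize(im[120:195,170:270],(800,600),interpolation=cv2.INTER_CUBIC))
E
```

```text
t 18.85 eef [ 0.5143 -0.0974  0.0293] xax [-1.640e-02 -3.000e-04 -9.999e-01] jaw-ideal -0.0012 F [ 0.46 -0.98  0.6 ] w 0.0163
 grip in ledge: x -0.1634 y -0.0027 z 0.0753  tip x~0.0161
```

View pics/s20z.png

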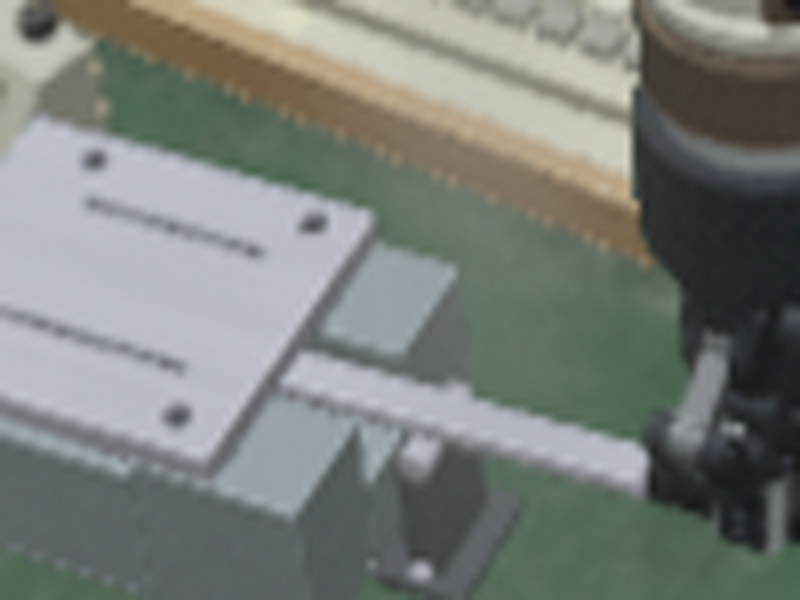

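Emit:
{"fn": "arm_command", "kwargs": {"motion": [{"x":0.0002,"y":0,"z":-0.004,"roll":0,"fingers":0},{"x":0.001,"y":0,"z":0,"roll":0,"fingers":0}]}}

```text
clock: 19.07
eef_pos: [0.5136, -0.0914, 0.0283]
tool_rot: [0.459, 0.539, -0.466, 0.53]
ft_force: [-0.6, 0.6, 2.3]
grip_width: 0.0164
```

Emit:
{"fn": "arm_command", "kwargs": {"motion": [{"x":0.0015,"y":0,"z":0,"roll":0,"fingers":0}]}}

```text
clock: 19.15
eef_pos: [0.5138, -0.0914, 0.0272]
tool_rot: [0.459, 0.539, -0.466, 0.53]
ft_force: [-0.1, -2.9, 4.7]
grip_width: 0.0166
```

Emit:
{"fn": "arm_command", "kwargs": {"motion": [{"x":0.0015,"y":0,"z":0,"roll":0,"fingers":0}]}}

```text
clock: 19.23
eef_pos: [0.5142, -0.0914, 0.0261]
tool_rot: [0.46, 0.539, -0.466, 0.531]
ft_force: [-0.9, -1.6, 5.0]
grip_width: 0.0165
```

Emit:
{"fn": "arm_command", "kwargs": {"motion": [{"x":0.0015,"y":0,"z":0,"roll":0,"fingers":0}]}}

```text
clock: 19.32
eef_pos: [0.5144, -0.0913, 0.0249]
tool_rot: [0.46, 0.539, -0.466, 0.531]
ft_force: [-1.4, -0.8, 8.1]
grip_width: 0.0163
```

Emit:
{"fn": "arm_command", "kwargs": {"motion": [{"x":0.002,"y":0,"z":0,"roll":0,"fingers":0}]}}

```text
clock: 19.4
eef_pos: [0.5147, -0.0914, 0.024]
tool_rot: [0.46, 0.538, -0.465, 0.531]
ft_force: [-5.3, -0.5, 15.1]
grip_width: 0.0162
```

```bash
python3 - <<'E'
from h import *
barstate()
print(get_obs()['ft_torque'])
E
```

```text
t 19.40 eef [ 0.5147 -0.0914  0.024 ] xax [-0.0128  0.0011 -0.9999] jaw-ideal 0.0008 F [-5.29 -0.55 15.15] w 0.0162
 grip in ledge: x -0.1576 y -0.0038 z 0.0700  tip x~0.0219
[0.56096313 1.0421602  0.21027505]
```

```bash
python3 - <<'E'
import numpy as np
from scipy.optimize import brentq
def st(a,Gx,r=6):
    # bar frame angle a, underside tangent to circle centre (-49,-8-r) radius r ; G local (0,8)
    c,s=np.cos(a),np.sin(a); ex=np.array([c,s]);ez=np.array([-s,c])
    C=np.array([-49,-8-r]); # point on underside line: C+r*ez + t*ex ; G=that+8ez
    b=C+(r+8)*ez; t=(Gx-b[0])/c; G=b+t*ex
    tip=G+180*ex  # top at local z 8 -> same as G's z
    return G,tip
for Gx in(-158,-162):
  for r in(3,6):
    G0,_=st(0,Gx,r)
    for E in(18,20,21.5,23,25):
        f=lambda a:(lambda t:t[1]-E*(132-t[0])/132)(st(a,Gx,r)[1])
        a=brentq(f,0,.6);G,tip=st(a,Gx,r);print(Gx,r,E,'a %.3f drop %.1f tip x %.1f'%(a,G0[1]-G[1],tip[0]))
E
```

```text
-158 3 18 a 0.227 drop 24.9 tip x 17.4
-158 3 20 a 0.259 drop 28.4 tip x 16.0
-158 3 21.5 a 0.284 drop 31.4 tip x 14.8
-158 3 23 a 0.313 drop 34.7 tip x 13.3
-158 3 25 a 0.357 drop 39.9 tip x 10.7
-158 6 18 a 0.226 drop 24.7 tip x 17.4
-158 6 20 a 0.257 drop 28.1 tip x 16.1
-158 6 21.5 a 0.282 drop 31.0 tip x 14.9
-158 6 23 a 0.309 drop 34.1 tip x 13.5
-158 6 25 a 0.352 drop 39.1 tip x 11.0
-162 3 18 a 0.255 drop 29.1 tip x 12.2
-162 3 20 a 0.294 drop 33.7 tip x 10.3
-162 3 21.5 a 0.327 drop 37.8 tip x 8.4
-162 3 23 a 0.368 drop 42.7 tip x 6.0Traceback (most recent call last):
  File "<stdin>", line 15, in <module>
    r = _zeros._brentq(f, a, b, xtol, rtol, maxiter, args, full_output, disp)
ValueError: f(a) and f(b) must have different signs
```

Emit:
{"fn": "arm_command", "kwargs": {"motion": [{"x":0.003,"y":0,"z":0,"roll":0,"fingers":0},{"x":0.003,"y":0,"z":0,"roll":0,"fingers":0}]}}

```text
clock: 19.57
eef_pos: [0.515, -0.0917, 0.0214]
tool_rot: [0.46, 0.538, -0.465, 0.532]
ft_force: [-5.2, -0.6, 18.3]
grip_width: 0.0164
```

```bash
python3 - <<'E'
from h import *
barstate()
print(get_obs()['ft_torque'])
E
```

```text
t 19.57 eef [ 0.515  -0.0917  0.0214] xax [-0.0106  0.0011 -0.9999] jaw-ideal 0.0011 F [-5.25 -0.58 18.26] w 0.0164
 grip in ledge: x -0.1580 y -0.0040 z 0.0674  tip x~0.0215
[0.56319756 1.25772209 0.20462276]
```

Emit:
{"fn": "arm_command", "kwargs": {"motion": [{"x":0.0032,"y":0,"z":0,"roll":0,"fingers":0},{"x":0.0032,"y":0,"z":0,"roll":0,"fingers":0},{"x":0.0032,"y":0,"z":0,"roll":0,"fingers":0}]}}

```text
clock: 19.82
eef_pos: [0.5158, -0.0923, 0.0179]
tool_rot: [0.461, 0.537, -0.464, 0.533]
ft_force: [-5.8, 0.4, 17.0]
grip_width: 0.0165
```

```bash
python3 - <<'E'
from h import *
barstate()
c=snap('scene','s21.png');im=cv2.imread('pics/s21.png');cv2.imwrite('pics/s21z.png',cv2.resize(im[120:195,170:270],(800,600),interpolation=cv2.INTER_CUBIC))
E
```

```text
t 19.82 eef [ 0.5158 -0.0923  0.0179] xax [-6.1e-03  8.0e-04 -1.0e+00] jaw-ideal 0.0023 F [-5.82  0.43 16.97] w 0.0165
 grip in ledge: x -0.1586 y -0.0045 z 0.0639  tip x~0.0209
```

View pics/s21z.png

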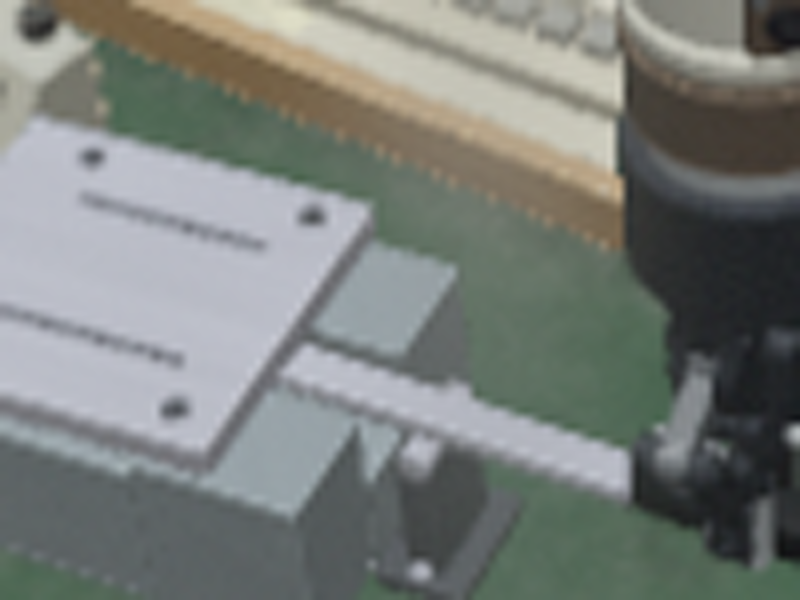

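Emit:
{"fn": "arm_command", "kwargs": {"motion": [{"x":0.0038,"y":0,"z":0,"roll":0,"fingers":0},{"x":0.0038,"y":0,"z":0,"roll":0,"fingers":0},{"x":0.0038,"y":0,"z":0,"roll":0,"fingers":0},{"x":0.0038,"y":0,"z":0,"roll":0,"fingers":0}]}}

```text
clock: 20.2
eef_pos: [0.517, -0.093, 0.0113]
tool_rot: [0.462, 0.536, -0.461, 0.536]
ft_force: [-5.1, -0.1, 17.1]
grip_width: 0.0166
```

```bash
python3 - <<'E'
from h import *
barstate()
E
```

```text
t 20.20 eef [ 0.517  -0.093   0.0113] xax [ 7.e-04 -1.e-04 -1.e+00] jaw-ideal 0.0057 F [-5.09 -0.05 17.14] w 0.0166
 grip in ledge: x -0.1594 y -0.0053 z 0.0573  tip x~0.0201
```

Emit:
{"fn": "arm_command", "kwargs": {"motion": [{"x":0.0038,"y":-0.0007,"z":0,"roll":0,"fingers":0},{"x":0.0038,"y":-0.0007,"z":0,"roll":0,"fingers":0},{"x":0.0038,"y":-0.0005,"z":0,"roll":0,"fingers":0},{"x":0.0038,"y":-0.0005,"z":0,"roll":0,"fingers":0}]}}

```text
clock: 20.53
eef_pos: [0.518, -0.0935, 0.0052]
tool_rot: [0.463, 0.534, -0.458, 0.54]
ft_force: [-4.0, 3.2, 17.6]
grip_width: 0.0165
```

```bash
python3 - <<'E'
from h import *
barstate()
E
```

```text
t 20.53 eef [ 0.518  -0.0935  0.0052] xax [ 1.120e-02  4.000e-04 -9.999e-01] jaw-ideal 0.0092 F [-4.    3.19 17.59] w 0.0165
 grip in ledge: x -0.1599 y -0.0057 z 0.0512  tip x~0.0196
```

Emit:
{"fn": "arm_command", "kwargs": {"motion": [{"x":0.0038,"y":-0.001,"z":0,"roll":0.002,"fingers":0},{"x":0.0038,"y":-0.001,"z":0,"roll":0.002,"fingers":0},{"x":0.0038,"y":-0.001,"z":0,"roll":0.002,"fingers":0},{"x":0.0038,"y":-0.001,"z":0,"roll":0.002,"fingers":0}]}}

```text
clock: 20.87
eef_pos: [0.5186, -0.0934, -0.0005]
tool_rot: [0.468, 0.53, -0.455, 0.541]
ft_force: [-4.6, 0.5, 18.0]
grip_width: 0.0162
```

```bash
python3 - <<'E'
from h import *
barstate()
c=snap('scene','s22.png');im=cv2.imread('pics/s22.png');cv2.imwrite('pics/s22z.png',cv2.resize(im[120:195,170:270],(800,600),interpolation=cv2.INTER_CUBIC))
E
```

```text
t 20.87 eef [ 5.186e-01 -9.340e-02 -5.000e-04] xax [ 0.0236  0.0025 -0.9997] jaw-ideal 0.0050 F [-4.55  0.49 17.99] w 0.0162
 grip in ledge: x -0.1600 y -0.0057 z 0.0454  tip x~0.0195
```

View pics/s22z.png

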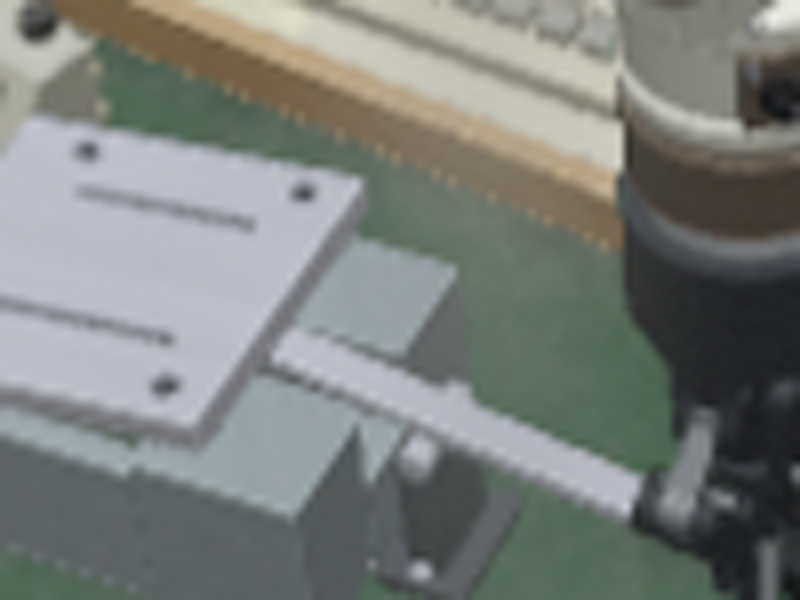

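```bash
cat > edge.py <<'E'
from h import *
from fit import pose
q=[.489,.064,1.714,.070]
def platept(E,y,z,x=0):
    a=np.arcsin(E/132);dx=x-132
    return (132+dx*np.cos(a)+z*np.sin(a)*1, y, -dx*np.sin(a)+z*np.cos(a)) # edge up
E
python3 - <<'E'
from edge import *
c=camera('scene')
for E in(0,10,14,18,20,22,25):
    # rotating edge up: top moves toward +x
    p=(proj(c,pose(q,[platept(E,-60,14),platept(E,60,14),platept(E,-60,0),platept(E,60,0)]))-[170,120]+.5)*8-.5
    print(E,p.round(0).tolist())
E
```

```text
0 [[379.0, 220.0], [207.0, 470.0], [383.0, 250.0], [213.0, 499.0]]
10 [[372.0, 198.0], [199.0, 447.0], [379.0, 229.0], [208.0, 478.0]]
14 [[369.0, 189.0], [195.0, 438.0], [377.0, 220.0], [205.0, 469.0]]
18 [[365.0, 179.0], [191.0, 429.0], [374.0, 211.0], [202.0, 460.0]]
20 [[363.0, 175.0], [188.0, 424.0], [373.0, 206.0], [200.0, 455.0]]
22 [[361.0, 170.0], [186.0, 419.0], [372.0, 202.0], [199.0, 451.0]]
25 [[358.0, 163.0], [182.0, 412.0], [369.0, 195.0], [196.0, 444.0]]
```

Emit:
{"fn": "arm_command", "kwargs": {"motion": [{"x":0.0038,"y":-0.001,"z":-0.0005,"roll":0.002,"fingers":0},{"x":0.0038,"y":-0.001,"z":-0.0005,"roll":0.002,"fingers":0},{"x":0.0038,"y":-0.001,"z":-0.0005,"roll":0.002,"fingers":0},{"x":0.0038,"y":-0.001,"z":-0.0005,"roll":0.002,"fingers":0},{"x":0.0038,"y":-0.001,"z":-0.0005,"roll":0,"fingers":0}]}}

```text
clock: 21.38
eef_pos: [0.5193, -0.0933, -0.008]
tool_rot: [0.472, 0.524, -0.454, 0.545]
ft_force: [-6.2, -0.2, 16.4]
grip_width: 0.0161
```

```bash
python3 - <<'E'
from h import *
barstate()
c=snap('scene','s23.png');im=cv2.imread('pics/s23.png');cv2.imwrite('pics/s23z.png',cv2.resize(im[120:195,170:270],(800,600),interpolation=cv2.INTER_CUBIC))
E
```

```text
t 21.38 eef [ 0.5193 -0.0933 -0.008 ] xax [ 0.0389  0.     -0.9992] jaw-ideal 0.0014 F [-6.18 -0.23 16.37] w 0.0161
 grip in ledge: x -0.1598 y -0.0058 z 0.0380  tip x~0.0197
```

View pics/s23z.png

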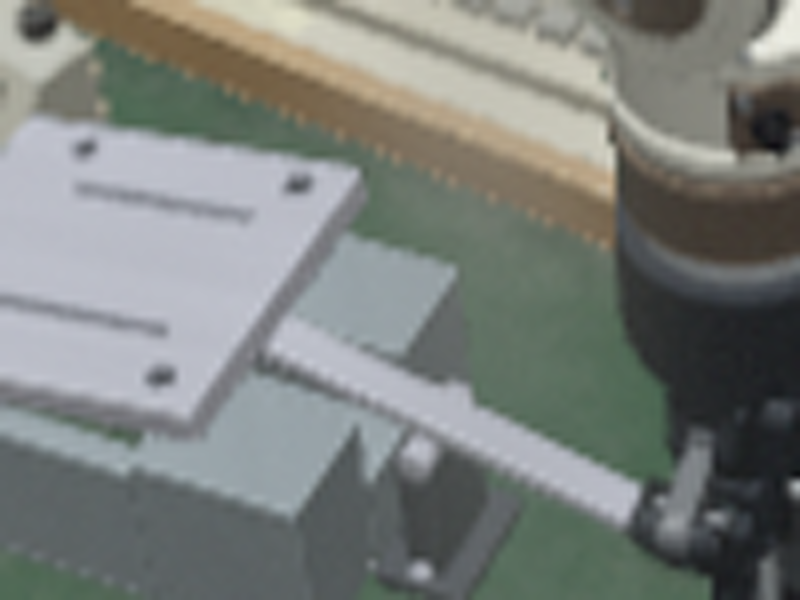

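```bash
cat >> edge.py <<'E'
from scipy.optimize import minimize_scalar,least_squares
def measure(fn,ref='pics/scene0.png',c=None,dbg=True):
    a=cv2.imread(ref,0);b=cv2.imread(fn,0)
    m=np.zeros_like(a);poly=proj(c,pose(q,[(2,-58,14),(2,58,14),(60,58,14),(60,-58,14)])).astype(np.int32);cv2.fillPoly(m,[poly],255)
    p=cv2.goodFeaturesToTrack(a,30,.05,3,mask=m)[:,0]
    # local coords on plate top
    w=unproj(c,p,q[3]+.014);cs,sn=np.cos(q[2]),np.sin(q[2]);L=(w[:,:2]-q[:2])@np.array([[cs,-sn],[sn,cs]])*1000
    n,st,er=cv2.calcOpticalFlowPyrLK(a,b,p[:,None].astype(np.float32),None,winSize=(9,9),maxLevel=2);n=n[:,0];ok=st[:,0]==1
    def est(i):
        f=lambda E:(proj(c,pose(q,[platept(E[0],L[i,1],14,L[i,0])]))[0]-proj(c,pose(q,[(L[i,0],L[i,1],14)]))[0]-(n[i]-p[i]))
        return least_squares(f,[10]).x[0]
    es=np.array([est(i) for i in range(len(p)) if ok[i]])
    if dbg: print(np.c_[L[ok].round(0),es.round(1),er[ok].round(0)].tolist())
    f=lambda E:np.concatenate([proj(c,pose(q,[platept(E[0],L[i,1],14,L[i,0])]))[0]-proj(c,pose(q,[(L[i,0],L[i,1],14)]))[0]-(n[i]-p[i]) for i in range(len(p)) if ok[i]])
    r=least_squares(f,[10],loss='soft_l1',f_scale=.2);print('E med %.2f robust %.2f'%(np.median(es),r.x[0]))
E
python3 - <<'E'
from edge import *
c=camera('scene')
for f in('s20','s22','s23'): measure('pics/%s.png'%f,c=c,dbg=f=='s23')
E
```

```text
E med 0.09 robust 0.06
E med 15.52 robust 15.21
[[20.0, 42.0, 20.1, 5.0], [23.0, -47.0, 20.4, 6.0], [5.0, -59.0, 18.4, 8.0], [30.0, -32.0, 20.2, 6.0], [5.0, 54.0, -10.0, 26.0], [29.0, 26.0, 21.0, 6.0]]
E med 20.16 robust 19.59
```

Emit:
{"fn": "arm_command", "kwargs": {"motion": [{"x":0.0038,"y":-0.0015,"z":-0.0005,"roll":0,"fingers":0},{"x":0.0036,"y":-0.0015,"z":-0.0005,"roll":0,"fingers":0}]}}

```text
clock: 21.65
eef_pos: [0.5196, -0.0933, -0.0109]
tool_rot: [0.473, 0.522, -0.452, 0.547]
ft_force: [-4.2, 0.3, 16.9]
grip_width: 0.0161
```

```bash
python3 - <<'E'
from edge import *
barstate()
c=snap('scene','s24.png')
measure('pics/s24.png',c=c)
E
```

```text
t 21.65 eef [ 0.5196 -0.0933 -0.0109] xax [ 4.640e-02 -6.000e-04 -9.989e-01] jaw-ideal 0.0025 F [-4.15  0.28 16.87] w 0.0161
 grip in ledge: x -0.1597 y -0.0057 z 0.0351  tip x~0.0198
[[20.0, 42.0, 21.9, 6.0], [23.0, -47.0, 22.1, 7.0], [5.0, -59.0, 20.0, 8.0], [30.0, -32.0, 21.8, 6.0], [5.0, 54.0, 20.0, 11.0], [29.0, 26.0, 22.3, 6.0]]
E med 21.84 robust 21.38
```

Emit:
{"fn": "arm_command", "kwargs": {"motion": [{"x":0.001,"y":0,"z":0.006,"roll":0,"fingers":0},{"x":0,"y":0,"z":0.01,"roll":0,"fingers":0},{"x":0,"y":0,"z":0.012,"roll":0,"fingers":0},{"x":0,"y":0,"z":0.012,"roll":0,"fingers":0}]}}

```text
clock: 22.03
eef_pos: [0.5251, -0.1324, -0.0118]
tool_rot: [0.472, 0.524, -0.45, 0.548]
ft_force: [0.4, -0.1, -2.9]
grip_width: 0.0165
```

```bash
python3 - <<'E'
from edge import *
barstate()
c=snap('scene','s25.png')
measure('pics/s25.png',c=c)
im=cv2.imread('pics/s25.png');cv2.imwrite('pics/s25z.png',cv2.resize(im[120:240,170:330],(800,600),interpolation=cv2.INTER_CUBIC))
E
```

```text
t 22.03 eef [ 0.5251 -0.1324 -0.0118] xax [ 0.0463  0.0016 -0.9989] jaw-ideal 0.0061 F [ 0.41 -0.07 -2.94] w 0.0165
 grip in ledge: x -0.1994 y -0.0055 z 0.0342  tip x~-0.0199
[[20.0, 42.0, 22.0, 6.0], [23.0, -47.0, 22.3, 7.0], [5.0, -59.0, 20.2, 9.0], [30.0, -32.0, 22.0, 6.0], [5.0, 54.0, 20.2, 11.0], [29.0, 26.0, 22.9, 7.0]]
E med 22.02 robust 21.58
```

View pics/s25z.png

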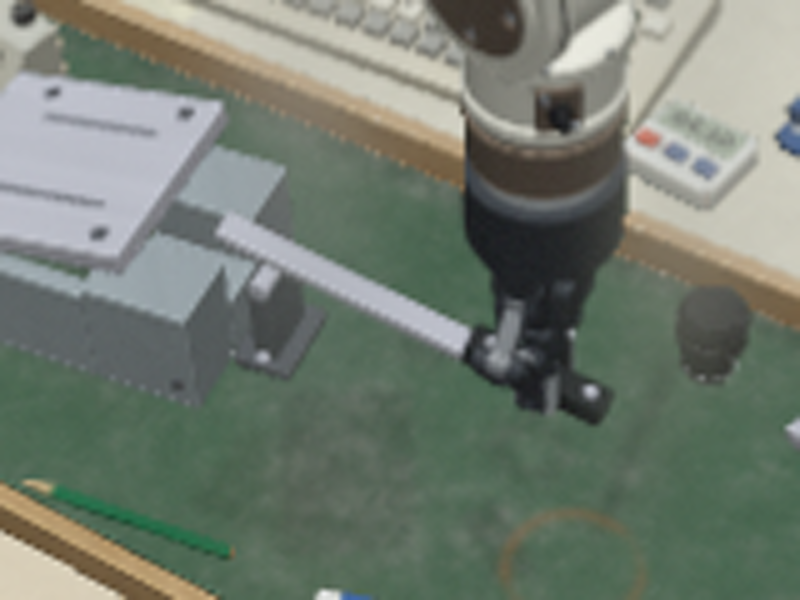

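```bash
python3 - <<'E'
from h import *
plan([.4655,-.300,-.008],1.714+np.pi/2)
c=camera('top')
print(unproj(c,[[276,158],[250,251],[377,182]],0))
E
```

```text
t 22.08 eef [ 0.5257 -0.1351 -0.0117] xax [ 4.710e-02 -7.000e-04 -9.989e-01] jawang 0.1468 F [ 0.5  -2.35 -1.29] w 0.0163 j6 1.17
 tool delta [-0.0064 -0.0834  0.1544]
 roll 0.0036 (alt -3.1380)
 delta after roll [-0.0064 -0.0828  0.1547]
[[ 0.61091417 -0.19327417  0.        ]
 [ 0.36630674 -0.11768601  0.        ]
 [ 0.53800509 -0.45621413  0.        ]]
```

Emit:
{"fn": "arm_command", "kwargs": {"motion": [{"x":-0.002,"y":0,"z":0.028,"roll":0,"fingers":0},{"x":-0.002,"y":-0.01,"z":0.028,"roll":0,"fingers":0},{"x":-0.002,"y":-0.023,"z":0.028,"roll":0,"fingers":0},{"x":0,"y":-0.023,"z":0.028,"roll":0,"fingers":0},{"x":0,"y":-0.02,"z":0.025,"roll":0,"fingers":0},{"x":0,"y":-0.005,"z":0.012,"roll":0,"fingers":0},{"x":0,"y":0,"z":0,"roll":0,"fingers":0}]}}

```text
clock: 22.72
eef_pos: [0.463, -0.3008, -0.0138]
tool_rot: [0.473, 0.525, -0.451, 0.545]
ft_force: [0.4, 0.3, -0.2]
grip_width: 0.0164
```

```bash
python3 - <<'E'
from h import *
plan([.4655,-.300,-.02],1.714+np.pi/2)
c=snap('scene','s26.png');snap('wrist','w26.png')
im=cv2.imread('pics/s26.png');cv2.imwrite('pics/s26z.png',cv2.resize(im[140:290,220:420],(800,600),interpolation=cv2.INTER_CUBIC))
E
```

```text
t 22.72 eef [ 0.463  -0.3008 -0.0138] xax [ 0.0415  0.0045 -0.9991] jawang 0.1461 F [ 0.43  0.28 -0.18] w 0.0164 j6 0.83
 tool delta [ 0.0063  0.0024 -0.0005]
 roll 0.0028 (alt -3.1387)
 delta after roll [ 0.0063  0.0024 -0.0005]
```

View pics/s26z.png

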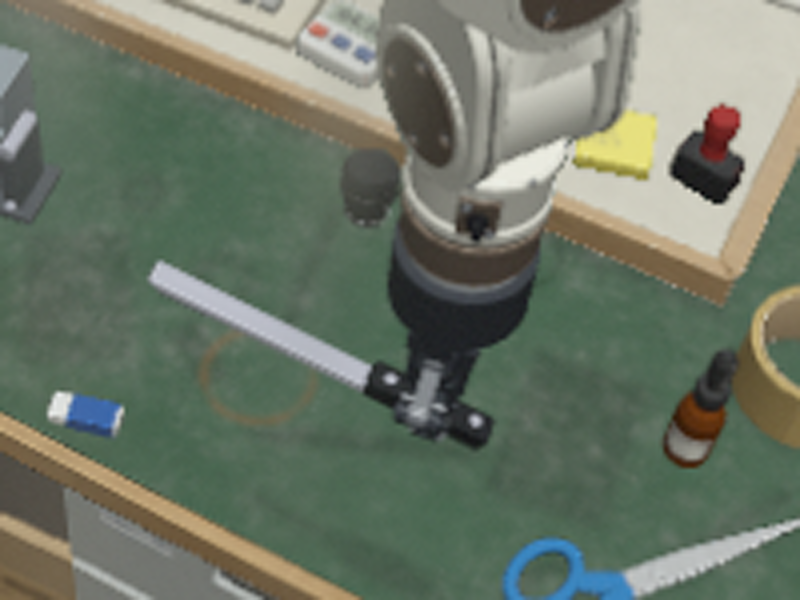

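Emit:
{"fn": "arm_command", "kwargs": {"motion": [{"x":0.005,"y":0.001,"z":0,"roll":0,"fingers":0},{"x":0.004,"y":0,"z":0,"roll":0,"fingers":0},{"x":0.003,"y":0,"z":0,"roll":0,"fingers":0},{"x":0.003,"y":0,"z":0,"roll":0,"fingers":0}]}}

```text
clock: 23.15
eef_pos: [0.4667, -0.2943, -0.0304]
tool_rot: [0.472, 0.528, -0.448, 0.546]
ft_force: [-4.7, 3.9, 14.0]
grip_width: 0.0166
```

Emit:
{"fn": "arm_command", "kwargs": {"motion": [{"x":0.003,"y":0,"z":0,"roll":0,"fingers":0},{"x":0.003,"y":0,"z":0,"roll":0,"fingers":0}]}}

```text
clock: 23.32
eef_pos: [0.4687, -0.2931, -0.0335]
tool_rot: [0.471, 0.528, -0.448, 0.547]
ft_force: [-6.5, 3.9, 14.6]
grip_width: 0.0164
```

Emit:
{"fn": "arm_command", "kwargs": {"motion": [{"x":0.003,"y":0,"z":0,"roll":0,"fingers":0},{"x":0.003,"y":0,"z":0,"roll":0,"fingers":0}]}}

```text
clock: 23.48
eef_pos: [0.4701, -0.2924, -0.0355]
tool_rot: [0.47, 0.527, -0.448, 0.549]
ft_force: [-6.0, 3.9, 18.9]
grip_width: 0.0166
```

Emit:
{"fn": "arm_command", "kwargs": {"motion": [{"x":0.001,"y":0,"z":0,"roll":0,"fingers":0.4},{"x":0,"y":0,"z":0,"roll":0,"fingers":1},{"x":0,"y":0,"z":0,"roll":0,"fingers":1},{"x":0,"y":0,"z":0,"roll":0,"fingers":1},{"x":0,"y":0,"z":0,"roll":0,"fingers":1},{"x":-0.005,"y":0,"z":0,"roll":0,"fingers":1},{"x":-0.025,"y":0,"z":0,"roll":0,"fingers":1},{"x":-0.04,"y":0,"z":0,"roll":0,"fingers":1},{"x":-0.04,"y":0,"z":0,"roll":0,"fingers":1}]}}

```text
clock: 24.23
eef_pos: [0.4601, -0.285, 0.0671]
tool_rot: [0.468, 0.536, -0.447, 0.543]
ft_force: [1.3, -0.7, 0.1]
grip_width: 0.0854
```

```bash
python3 - <<'E'
from h import *
plan([.576,-.291,.06],1.317+np.pi/2)
c=snap('scene','s27.png');w=snap('wrist','w27.png')
import pickle;pickle.dump(w,open('w27.pkl','wb'))
im=cv2.imread('pics/s27.png');cv2.imwrite('pics/s27z.png',cv2.resize(im[120:270,220:420],(800,600),interpolation=cv2.INTER_CUBIC))
E
```

```text
t 24.23 eef [ 0.4601 -0.285   0.0671] xax [ 0.0266  0.016  -0.9995] jawang 0.1645 F [ 1.25 -0.65  0.13] w 0.0854 j6 0.83
 tool delta [0.0101 0.1131 0.0251]
 roll 0.4183 (alt -2.7233)
 delta after roll [ 0.0101  0.1135 -0.023 ]
```

View pics/s27z.png

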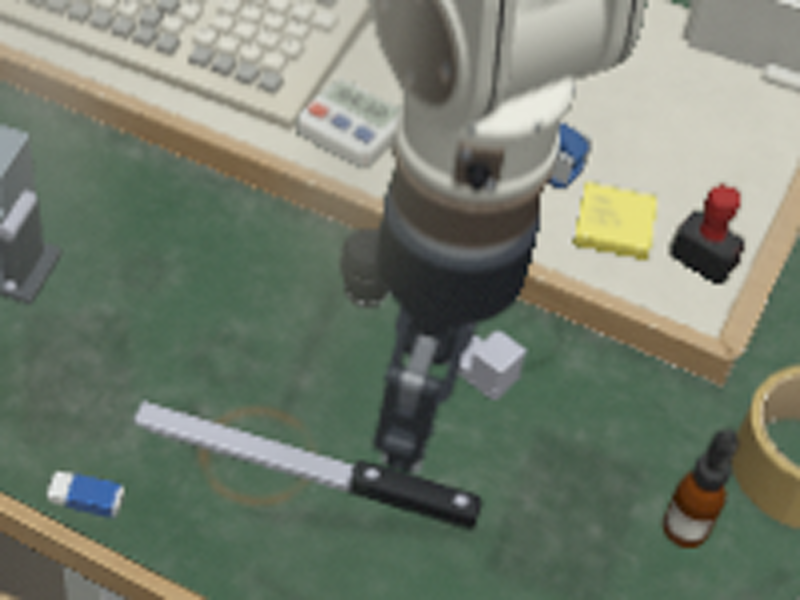

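View pics/w27.png

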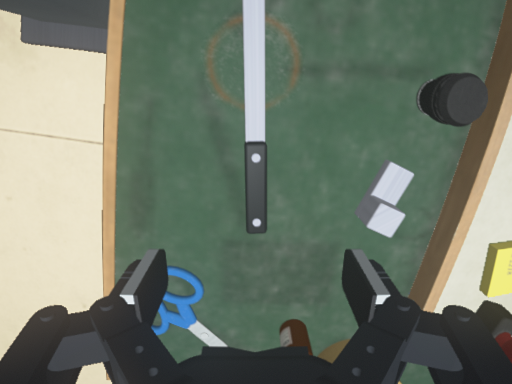

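Emit:
{"fn": "arm_command", "kwargs": {"motion": [{"x":0,"y":0.028,"z":0.006,"roll":0,"fingers":1},{"x":0,"y":0.028,"z":0.006,"roll":0,"fingers":1},{"x":0,"y":0.028,"z":0.006,"roll":0,"fingers":1},{"x":0,"y":0.026,"z":0.006,"roll":0.1,"fingers":1},{"x":0,"y":0,"z":0,"roll":0.12,"fingers":1},{"x":0,"y":0,"z":0,"roll":0.12,"fingers":1},{"x":0,"y":0,"z":0,"roll":0.04,"fingers":1},{"x":0,"y":0,"z":0,"roll":0,"fingers":1}]}}

```text
clock: 25.0
eef_pos: [0.581, -0.294, 0.0766]
tool_rot: [0.568, 0.431, -0.543, 0.444]
ft_force: [0.4, 0.3, 0.1]
grip_width: 0.0853
```

```bash
python3 - <<'E'
from h import *
plan([.5742,-.2956,.0],1.315+np.pi/2)
w=snap('wrist','w28.png')
import pickle;pickle.dump(w,open('w28.pkl','wb'))
im=cv2.imread('pics/w28.png');cv2.imwrite('pics/w28z.png',cv2.resize(im[100:250,170:350],(720,600),interpolation=cv2.INTER_CUBIC))
E
```

```text
t 25.00 eef [ 0.581  -0.294   0.0766] xax [ 0.0387  0.0084 -0.9992] jawang -0.2364 F [0.37 0.35 0.06] w 0.0853 j6 1.33
 tool delta [ 0.0763 -0.009   0.0045]
 roll 0.0194 (alt -3.1222)
 delta after roll [ 0.0763 -0.0089  0.0047]
```

View pics/w28z.png

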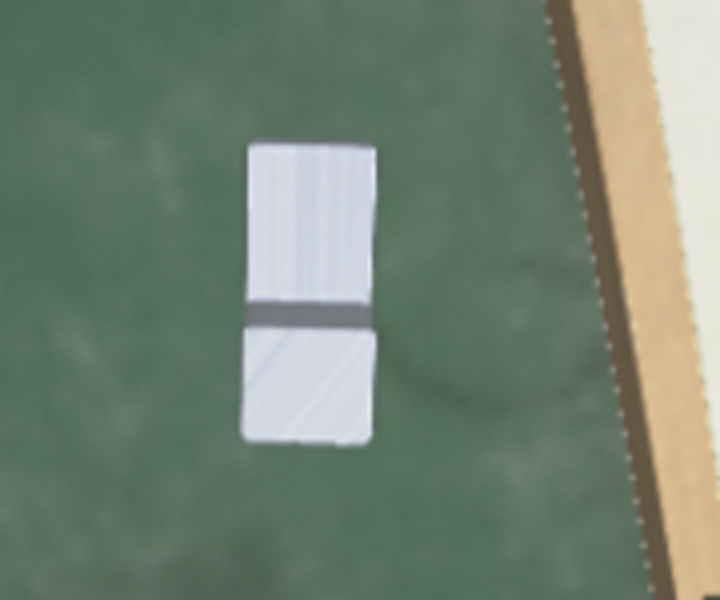

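```bash
python3 - <<'E'
from h import *
import pickle
c=pickle.load(open('w28.pkl','rb'))
z=lambda u,v:(170+(u+.5)/4-.5,100+(v+.5)/4-.5)
p=unproj(c,[z(245,328),z(376,331),z(372,444),z(241,440)],.032);print(p.round(4),p.mean(0).round(4))
t=unproj(c,[z(248,144),z(376,147)],.011);print(t.round(4))
m=t.mean(0)[:2]-p.mean(0)[:2];print(np.arctan2(m[1],m[0]),np.linalg.norm(m), np.arctan2(*(p[1]-p[0])[[1,0]])+np.pi/2,np.arctan2(*(t[1]-t[0])[[1,0]])+np.pi/2)
ct=p.mean(0)[:2];s=np.array([np.cos(1.315),np.sin(1.315)])
# project image centerline: true finger axis
o=get_obs();R=Ro.from_quat(o['tool_rot']).as_matrix()
# target tip position at z .006 : tip = eef-.039*xax
tgt=np.r_[ct-.003*s,.006]+.039*R[:,0];print('tgt',tgt)
plan(tgt,1.315+np.pi/2,o)
E
```

```text
[[ 0.5684 -0.2763  0.032 ]
 [ 0.5924 -0.2829  0.032 ]
 [ 0.5864 -0.3053  0.032 ]
 [ 0.5618 -0.2981  0.032 ]] [ 0.5772 -0.2906  0.032 ]
[[ 0.5763 -0.2455  0.011 ]
 [ 0.6009 -0.2521  0.011 ]]
1.305595817221537 0.04337528888206005 1.3002300346557025 1.3056200999423357
tgt [ 0.57797541 -0.29321858 -0.03296981]
t 25.05 eef [ 0.5808 -0.2939  0.0765] xax [ 0.0384  0.0086 -0.9992] jawang -0.2350 F [-0.61  0.42 -0.2 ] w 0.0853 j6 1.32
 tool delta [ 0.1093 -0.0068  0.0019]
 roll 0.0208 (alt -3.1208)
 delta after roll [ 0.1093 -0.0067  0.002 ]
```

Emit:
{"fn": "arm_command", "kwargs": {"motion": [{"x":0.01,"y":-0.008,"z":0.002,"roll":0.028,"fingers":1},{"x":0.03,"y":0,"z":0,"roll":0,"fingers":1},{"x":0.028,"y":0,"z":0,"roll":0,"fingers":1},{"x":0.02,"y":0,"z":0,"roll":0,"fingers":1},{"x":0.006,"y":0,"z":0,"roll":0,"fingers":1},{"x":0,"y":0,"z":0,"roll":0,"fingers":1}]}}

```text
clock: 25.55
eef_pos: [0.5765, -0.2944, -0.0195]
tool_rot: [0.573, 0.424, -0.547, 0.439]
ft_force: [-0.2, -0.9, 0.2]
grip_width: 0.0854
```

```bash
python3 - <<'E'
from h import *
plan([.577,-.2935,-.033],1.304+np.pi/2)
w=snap('wrist','w29.png');s=snap('scene','s29.png')
im=cv2.imread('pics/s29.png');cv2.imwrite('pics/s29z.png',cv2.resize(im[170:245,290:390],(640,480),interpolation=cv2.INTER_CUBIC))
E
```

```text
t 25.55 eef [ 0.5765 -0.2944 -0.0195] xax [ 0.042   0.0066 -0.9991] jawang -0.2575 F [-0.25 -0.89  0.24] w 0.0854 j6 1.34
 tool delta [ 0.0135 -0.0003 -0.0008]
 roll 0.0093 (alt -3.1323)
 delta after roll [ 0.0135 -0.0003 -0.0008]
```

View pics/w29.png

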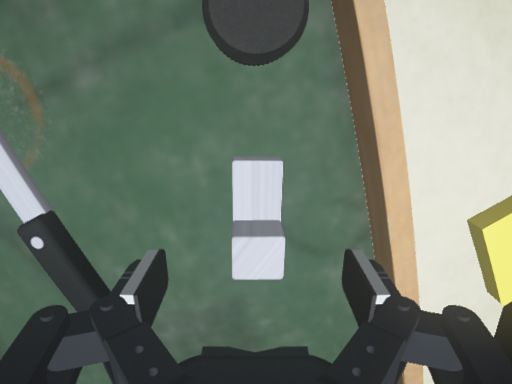

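View pics/s29z.png

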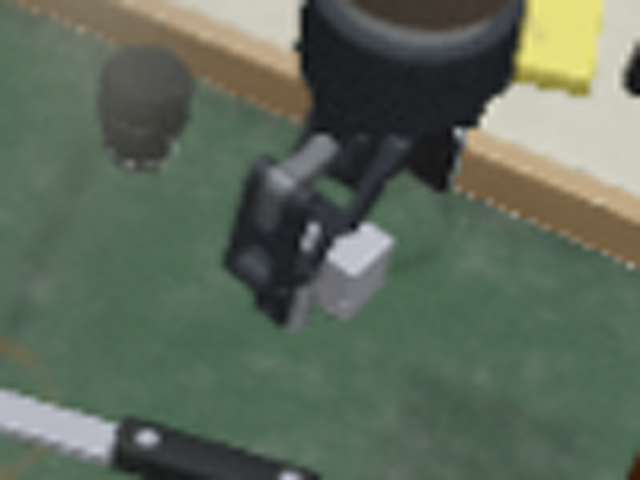

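Emit:
{"fn": "arm_command", "kwargs": {"motion": [{"x":0.01,"y":0,"z":0.0005,"roll":0.008,"fingers":1},{"x":0.003,"y":0,"z":0,"roll":0,"fingers":1},{"x":0,"y":0,"z":0,"roll":0,"fingers":0.35},{"x":0,"y":0,"z":0,"roll":0,"fingers":0.35},{"x":0,"y":0,"z":0,"roll":0,"fingers":0.3},{"x":0,"y":0,"z":0,"roll":0,"fingers":0},{"x":0,"y":0,"z":0,"roll":0,"fingers":0},{"x":0,"y":0,"z":0,"roll":0,"fingers":0}]}}

```text
clock: 26.32
eef_pos: [0.5832, -0.2985, -0.0239]
tool_rot: [0.577, 0.417, -0.546, 0.441]
ft_force: [0.1, -0.2, -0.7]
grip_width: 0.0247
```

```bash
python3 - <<'E'
from h import *
plan([.577,-.2935,-.033],1.304+np.pi/2)
w=snap('wrist','w30.png');s=snap('scene','s30.png')
im=cv2.imread('pics/s30.png');cv2.imwrite('pics/s30z.png',cv2.resize(im[170:245,290:390],(640,480),interpolation=cv2.INTER_CUBIC))
E
```

```text
t 26.32 eef [ 0.5832 -0.2985 -0.0239] xax [ 5.560e-02 -8.000e-04 -9.985e-01] jawang -0.2659 F [ 0.13 -0.23 -0.69] w 0.0247 j6 1.35
 tool delta [ 0.0087 -0.0078 -0.0031]
 roll 0.0009 (alt -3.1407)
 delta after roll [ 0.0087 -0.0078 -0.0031]
```

View pics/w30.png

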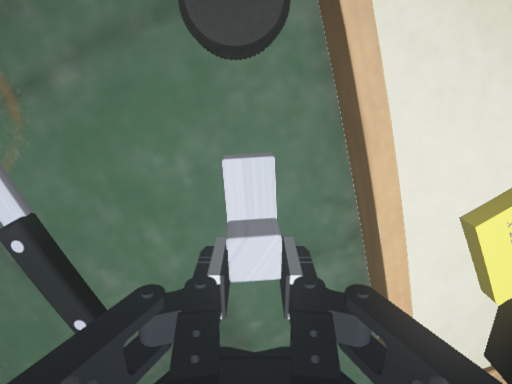

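Emit:
{"fn": "arm_command", "kwargs": {"motion": [{"x":-0.01,"y":0,"z":0,"roll":0,"fingers":0},{"x":-0.03,"y":0,"z":0,"roll":0,"fingers":0},{"x":-0.04,"y":0,"z":0,"roll":0,"fingers":0},{"x":-0.04,"y":0,"z":0,"roll":0,"fingers":0},{"x":-0.02,"y":0,"z":0,"roll":0,"fingers":0},{"x":0,"y":0,"z":0,"roll":0,"fingers":0}]}}

```text
clock: 26.92
eef_pos: [0.5713, -0.2961, 0.1187]
tool_rot: [0.575, 0.421, -0.548, 0.438]
ft_force: [0.1, -0.7, -0.9]
grip_width: 0.025
```

```bash
python3 - <<'E'
from h import *
P=np.r_[E0+u0*(-.06)+v0*.037,.11];print(P)
plan(P,1.714+np.pi/2)
w=snap('wrist','w31.png');s=snap('scene','s31.png')
import pickle;pickle.dump((w,s,get_obs()),open('w31.pkl','wb'))
im=cv2.imread('pics/s31.png');cv2.imwrite('pics/s31z.png',cv2.resize(im[100:220,270:430],(640,480),interpolation=cv2.INTER_CUBIC))
im=cv2.imread('pics/w31.png');cv2.imwrite('pics/w31z.png',cv2.resize(im[130:330,160:360],(600,600),interpolation=cv2.INTER_CUBIC))
E
```

```text
[ 0.46094162 -0.00066628  0.11      ]
t 26.92 eef [ 0.5713 -0.2961  0.1187] xax [ 0.0452  0.0049 -0.999 ] jawang -0.2656 F [ 0.07 -0.68 -0.87] w 0.0250 j6 1.34
 tool delta [ 0.0052 -0.1842 -0.2561]
 roll -0.4088 (alt 2.7328)
 delta after roll [ 0.0052 -0.0672 -0.3082]
```

View pics/w31z.png

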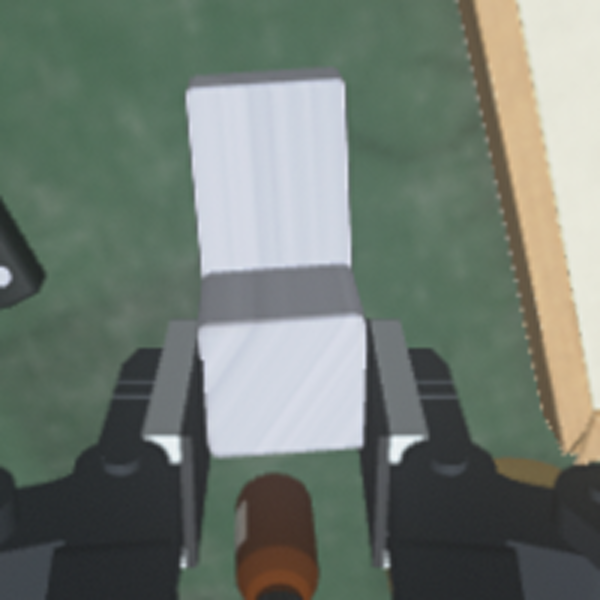

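View pics/s31z.png

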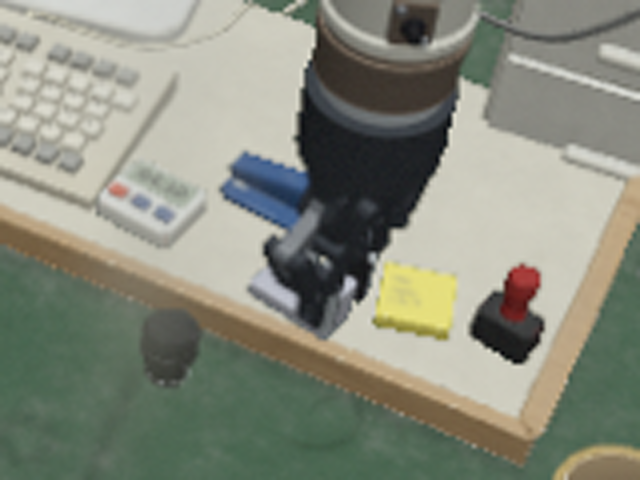

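```bash
cat > shim.py <<'E'
from barfit import *
def shimfit(c,pts,q0,zprior=None):
    def res(q):
        R=barR(*q[3:6]);r=[]
        for (u,v),P in pts: r+=list(proj(c,[R@(np.array(P)/1000)+q[:3]])[0]-[u,v])
        r+=[(q[4]-q0[4])/.02,(q[5]-q0[5])/.02]
        if zprior is not None: r.append((q[2]-zprior)/.001)
        return np.array(r)
    f=least_squares(res,q0,loss='soft_l1',x_scale=[.01]*3+[.05]*3);return f.x,res(f.x)
E
python3 - <<'E'
from shim import *
import pickle
w,s,o=pickle.load(open('w31.pkl','rb'))
z=lambda u,v:(160+(u+.5)/3-.5,130+(v+.5)/3-.5)
pts=[(z(188,90),(44,13,11)),(z(344,82),(44,-13,11)),(z(200,325),(12,13,32)),(z(365,313),(12,-13,32)),(z(363,445),(-12,-13,32)),(z(210,457),(-12,13,32))]
x,r=shimfit(w,pts,[.575,-.29,.15,1.3,.005,.0]);print(x.round(4),r.round(1))
R=Ro.from_quat(o['tool_rot']).as_matrix();jaw=np.arctan2(R[1,1],R[0,1])
loc=R.T@(x[:3]-o['eef_pos']);print('shim underside-centre in tool',loc.round(4),'yaw rel jaw',x[3]-jaw-np.pi/2, 'zdesk check',-.0239)
E
```

```text
[ 0.57   -0.2911  0.1383  1.3512  0.0061  0.008 ] [-0.1  0.4  0.3  0.1 -0.8 -0.2  0.   0.2  1.4 -0.1 -0.4 -0.5  0.1  0.4]
shim underside-centre in tool [-0.0236 -0.     -0.0045] yaw rel jaw 0.046024922346827646 zdesk check -0.0239
```

```bash
cat >> shim.py <<'E'
LOC=np.array([-.0236,0,-.0045]);DY=.046
def shimstate(o=None,target=None):
    o=o or get_obs();R=Ro.from_quat(o['tool_rot']).as_matrix();p=o['eef_pos']+R@LOC
    jaw=np.arctan2(R[1,1],R[0,1]);yaw=(jaw+np.pi/2+DY)
    l=p[:2]-E0
    print('t %.2f tab ledge x %.4f y %.4f under z %.4f yawerr %.4f'%(o['clock'],l@u0,l@v0,p[2],(yaw-1.714+np.pi/2)%np.pi-np.pi/2),'F',o['ft_force'].round(1),'xax',R[:2,0].round(4),'eef',o['eef_pos'].round(4),'w',o['grip_width'].round(4))
    if target is not None:
        P=np.r_[E0+u0*target[0]+v0*target[1],target[2]]
        print('  tool delta',(R.T@(P-p)).round(4))
E
python3 - <<'E'
from shim import *
shimstate(target=(-.055,.037,.115))
E
```

```text
Traceback (most recent call last):
  File "shim.py", line 15, in shimstate
    print('t %.2f tab ledge x %.4f y %.4f under z %.4f yawerr %.4f'%(o['clock'],l@u0,l@v0,p[2],(yaw-1.714+np.pi/2)%np.pi-np.pi/2),'F',o['ft_force'].round(1),'xax',R[:2,0].round(4),'eef',o['eef_pos'].round(4),'w',o['grip_width'].round(4))
                                                                                                                                                                                                                    ^^^^^^^^^^^^^^^^^^^^^
AttributeError: 'float' object has no attribute 'round'
```

```bash
sed -i "s/o\['grip_width'\].round(4)/round(o['grip_width'],4)/" shim.py
python3 - <<'E'
from shim import *
shimstate(target=(-.055,.037,.115))
E
```

```text
t 27.02 tab ledge x -0.3630 y -0.0295 under z 0.1383 yawerr -0.3629 F [-0.4  0.6 -0.7] xax [0.041  0.0072] eef [ 0.5698 -0.2953  0.1146] w 0.025
  tool delta [ 0.0209 -0.1843 -0.2559]
```

Emit:
{"fn": "arm_command", "kwargs": {"motion": [{"x":0,"y":-0.022,"z":-0.031,"roll":0,"fingers":0},{"x":0,"y":-0.022,"z":-0.031,"roll":0,"fingers":0},{"x":0,"y":-0.022,"z":-0.031,"roll":0,"fingers":0},{"x":0,"y":-0.022,"z":-0.031,"roll":0,"fingers":0},{"x":0,"y":-0.022,"z":-0.031,"roll":0,"fingers":0},{"x":0,"y":-0.022,"z":-0.031,"roll":0,"fingers":0},{"x":0,"y":-0.018,"z":-0.02,"roll":0,"fingers":0},{"x":0,"y":0,"z":0,"roll":-0.12,"fingers":0},{"x":0,"y":0,"z":0,"roll":-0.12,"fingers":0},{"x":0,"y":0,"z":0,"roll":-0.08,"fingers":0},{"x":0,"y":0,"z":0,"roll":0,"fingers":0}]}}

```text
clock: 27.93
eef_pos: [0.4538, -0.0432, 0.0853]
tool_rot: [0.486, 0.522, -0.48, 0.51]
ft_force: [-0.0, 0.9, -1.3]
grip_width: 0.0247
```

```bash
python3 - <<'E'
from shim import *
shimstate(target=(-.055,.037,.08))
E
```

```text
t 27.93 tab ledge x -0.0970 y 0.0497 under z 0.1090 yawerr -0.0306 F [-0.   0.9 -1.3] xax [-0.0071  0.0172] eef [ 0.4538 -0.0432  0.0853] w 0.0247
  tool delta [ 0.0297  0.0096 -0.0423]
```

Emit:
{"fn": "arm_command", "kwargs": {"motion": [{"x":0.005,"y":0.005,"z":-0.015,"roll":-0.025,"fingers":0},{"x":0.008,"y":0.004,"z":-0.015,"roll":0,"fingers":0},{"x":0.008,"y":0.001,"z":-0.01,"roll":0,"fingers":0},{"x":0,"y":0,"z":0,"roll":0,"fingers":0}]}}

```text
clock: 28.27
eef_pos: [0.4551, -0.0014, 0.0582]
tool_rot: [0.479, 0.529, -0.479, 0.511]
ft_force: [0.0, -0.1, -1.0]
grip_width: 0.0248
```

```bash
python3 - <<'E'
from shim import *
import pickle
shimstate(target=(-.052,.037,.075))
w=snap('wrist','w32.png');s=snap('scene','s32.png')
pickle.dump((w,s,get_obs()),open('w32.pkl','wb'))
im=cv2.imread('pics/s32.png');cv2.imwrite('pics/s32z.png',cv2.resize(im[110:200,150:270],(800,600),interpolation=cv2.INTER_CUBIC))
E
```

```text
t 28.27 tab ledge x -0.0559 y 0.0422 under z 0.0818 yawerr -0.0158 F [ 0.  -0.1 -1. ] xax [-0.0192  0.0174] eef [ 0.4551 -0.0014  0.0582] w 0.0248
  tool delta [ 0.0068  0.0051 -0.004 ]
```

View pics/s32z.png

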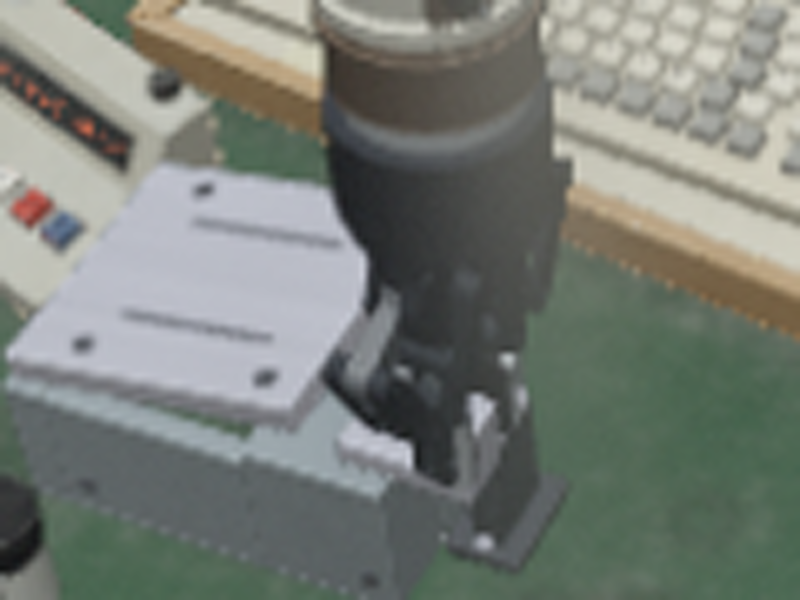

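View pics/w32.png

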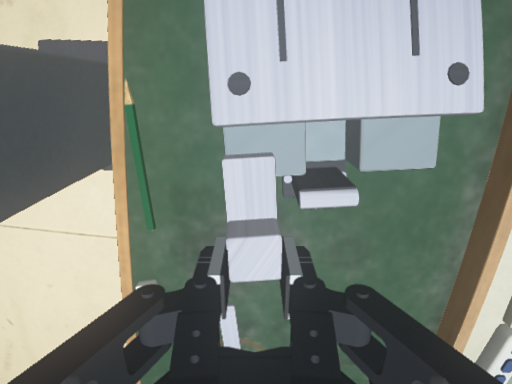

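```bash
python3 - <<'E'
import cv2
im=cv2.imread('pics/w32.png');cv2.imwrite('pics/w32z.png',cv2.resize(im[60:260,190:490],(800,533),interpolation=cv2.INTER_CUBIC))
E
cat > edge2.py <<'E'
from edge import *
def predw(c,E,qq):
    return proj(c,pose(qq,[platept(E,60,14),platept(E,-60,14),platept(E,60,0),platept(E,-60,0),(-30,60,0),(-30,15,0),(-30,-15,0),(-30,-60,0)]))
E
python3 - <<'E'
from edge2 import *
import pickle
w,s,o=pickle.load(open('w32.pkl','rb'))
for E in(19,22,25): print(E,predw(w,E,[.489,.064,1.714,.070]).round(1).tolist())
E
```

```text
19 [[204.5, 134.3], [471.2, 121.1], [209.8, 134.5], [453.3, 122.2], [220.5, 184.7], [299.1, 180.4], [351.6, 177.6], [428.3, 173.6]]
22 [[203.2, 133.4], [475.6, 120.0], [208.8, 134.4], [457.0, 121.9], [220.5, 184.7], [299.1, 180.4], [351.6, 177.6], [428.3, 173.6]]
25 [[201.7, 132.3], [480.1, 118.7], [207.6, 134.1], [460.8, 121.5], [220.5, 184.7], [299.1, 180.4], [351.6, 177.6], [428.3, 173.6]]
```

View pics/w32z.png

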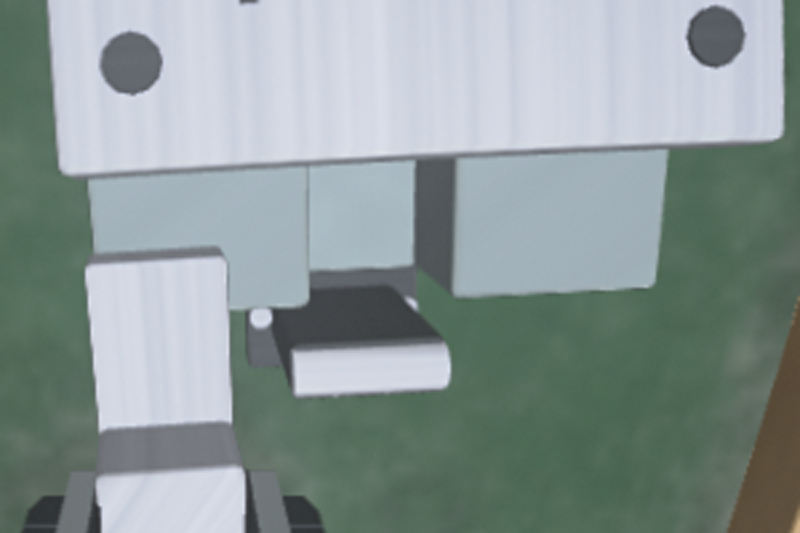

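```bash
python3 - <<'E'
from edge2 import *
import pickle
w,s,o=pickle.load(open('w32.pkl','rb'))
z=lambda u,v:(190+(u+.5)/2.667-.5,60+(v+.5)/2.667-.5)
ob=np.array([z(60,176),z(783,138),z(310,305),z(455,297),z(655,287)])
def res(p):
    P=predw(w,p[3],[p[0],p[1],p[2],.070])
    return (P[[0,1,5,6,7]]-ob).ravel()
f=least_squares(res,[.489,.064,1.714,21],x_scale=[.01,.01,.01,5]);print(f.x.round(4),f.fun.round(1))
E
```

```text
[ 0.4926  0.0681  1.718  20.8932] [ 0.  -0.1  0.   0.2  0.5  0.1 -1.2  0.1  0.7 -0.4]
```

```bash
sed -i 's/^LOC=/E0=np.array([.4926,.0681]);u0=np.array([np.cos(1.718),np.sin(1.718)]);v0=np.array([-u0[1],u0[0]])\nLOC=/; s/yaw-1.714/yaw-1.718/' shim.py
python3 - <<'E'
from shim import *
shimstate(target=(-.052,.037,.074))
E
```

```text
t 28.37 tab ledge x -0.0606 y 0.0460 under z 0.0831 yawerr -0.0200 F [-0.5 -0.8 -0.1] xax [-0.0172  0.0164] eef [ 0.456  -0.0027  0.0595] w 0.0247
  tool delta [ 0.0092  0.0085 -0.009 ]
```

Emit:
{"fn": "arm_command", "kwargs": {"motion": [{"x":0.003,"y":0.0085,"z":-0.004,"roll":-0.018,"fingers":0},{"x":0.003,"y":0,"z":0,"roll":0,"fingers":0},{"x":0,"y":0,"z":0,"roll":0,"fingers":0}]}}

```text
clock: 28.62
eef_pos: [0.4651, 0.0008, 0.053]
tool_rot: [0.475, 0.532, -0.475, 0.515]
ft_force: [-0.3, -0.7, -0.7]
grip_width: 0.025
```

```bash
python3 - <<'E'
from shim import *
import pickle
shimstate(target=(-.02,.037,.072))
w=snap('wrist','w33.png');s=snap('scene','s33.png')
pickle.dump((w,s,get_obs()),open('w33.pkl','wb'))
im=cv2.imread('pics/s33.png');cv2.imwrite('pics/s33z.png',cv2.resize(im[130:190,180:260],(640,480),interpolation=cv2.INTER_CUBIC))
im=cv2.imread('pics/w33.png');cv2.imwrite('pics/w33z.png',cv2.resize(im[60:300,190:490],(750,600),interpolation=cv2.INTER_CUBIC))
E
```

```text
t 28.62 tab ledge x -0.0585 y 0.0365 under z 0.0767 yawerr -0.0042 F [-0.3 -0.7 -0.7] xax [-0.0169  0.0157] eef [0.4651 0.0008 0.053 ] w 0.025
  tool delta [ 0.0054 -0.0024 -0.0383]
```

View pics/s33z.png

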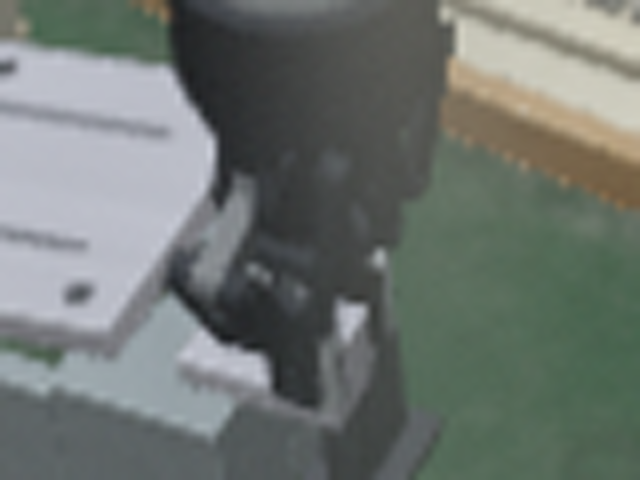

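View pics/w33z.png

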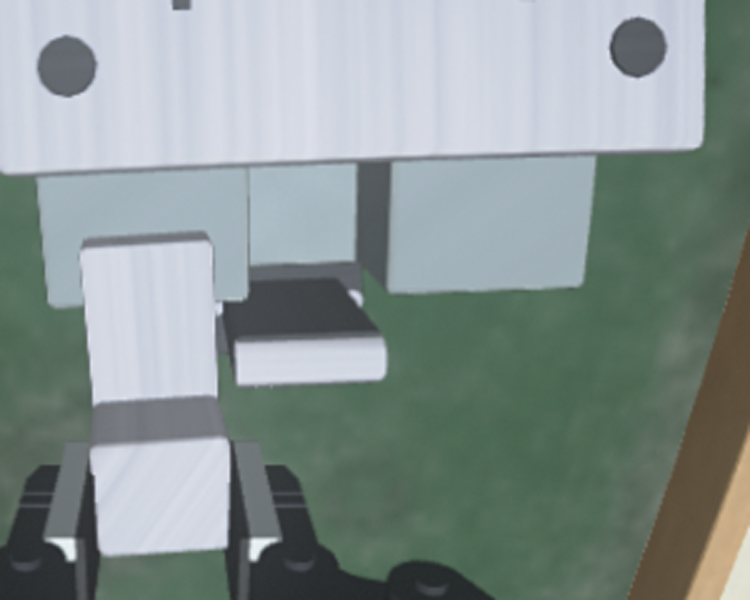

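Emit:
{"fn": "arm_command", "kwargs": {"motion": [{"x":0.003,"y":0,"z":-0.006,"roll":0,"fingers":0},{"x":0.0015,"y":0,"z":-0.008,"roll":0,"fingers":0},{"x":0,"y":0,"z":-0.004,"roll":0,"fingers":0}]}}

```text
clock: 28.97
eef_pos: [0.4642, 0.0187, 0.0496]
tool_rot: [0.477, 0.53, -0.475, 0.515]
ft_force: [-0.4, -0.5, -0.9]
grip_width: 0.0246
```

```bash
python3 - <<'E'
from shim import *
shimstate(target=(-.02,.037,.072))
E
```

```text
t 28.97 tab ledge x -0.0406 y 0.0348 under z 0.0733 yawerr -0.0079 F [-0.4 -0.5 -0.9] xax [-0.0144  0.0159] eef [0.4642 0.0187 0.0496] w 0.0246
  tool delta [ 0.0017 -0.0032 -0.0204]
```

Emit:
{"fn": "arm_command", "kwargs": {"motion": [{"x":0.0015,"y":-0.0015,"z":0,"roll":-0.005,"fingers":0}]}}

```text
clock: 29.05
eef_pos: [0.463, 0.0196, 0.0483]
tool_rot: [0.476, 0.532, -0.473, 0.517]
ft_force: [0.4, 0.7, -0.8]
grip_width: 0.0249
```

Emit:
{"fn": "arm_command", "kwargs": {"motion": [{"x":0.0012,"y":0,"z":0,"roll":0,"fingers":0}]}}

```text
clock: 29.13
eef_pos: [0.4626, 0.0194, 0.0475]
tool_rot: [0.475, 0.531, -0.474, 0.517]
ft_force: [-4.2, -3.8, 9.8]
grip_width: 0.0246
```

Emit:
{"fn": "arm_command", "kwargs": {"motion": [{"x":0.001,"y":0,"z":0,"roll":0,"fingers":0}]}}

```text
clock: 29.22
eef_pos: [0.4626, 0.0192, 0.0475]
tool_rot: [0.475, 0.531, -0.474, 0.518]
ft_force: [-2.6, -1.7, 10.1]
grip_width: 0.0249
```

Emit:
{"fn": "arm_command", "kwargs": {"motion": [{"x":0.001,"y":0,"z":0,"roll":0,"fingers":0}]}}

```text
clock: 29.3
eef_pos: [0.4626, 0.0192, 0.0475]
tool_rot: [0.475, 0.531, -0.473, 0.518]
ft_force: [-3.9, -1.0, 7.9]
grip_width: 0.0251
```

```bash
python3 - <<'E'
from shim import *
shimstate(target=(-.02,.037,.072))
E
```

```text
t 29.30 tab ledge x -0.0398 y 0.0364 under z 0.0712 yawerr 0.0004 F [-3.9 -1.   7.9] xax [-0.012   0.0131] eef [0.4626 0.0192 0.0475] w 0.0251
  tool delta [-0.0005 -0.0015 -0.0198]
```

Emit:
{"fn": "arm_command", "kwargs": {"motion": [{"x":-0.0008,"y":0,"z":-0.005,"roll":0,"fingers":0},{"x":0,"y":0,"z":-0.006,"roll":0,"fingers":0},{"x":0,"y":0,"z":-0.006,"roll":0,"fingers":0},{"x":0,"y":0,"z":0,"roll":0,"fingers":0}]}}

```text
clock: 29.63
eef_pos: [0.4608, 0.0375, 0.0493]
tool_rot: [0.475, 0.531, -0.473, 0.519]
ft_force: [-0.1, -0.9, 0.3]
grip_width: 0.0249
```

```bash
python3 - <<'E'
from shim import *
shimstate(target=(-.02,.037,.072))
w=snap('wrist','w34.png')
im=cv2.imread('pics/w34.png');cv2.imwrite('pics/w34z.png',cv2.resize(im[60:300,190:490],(750,600),interpolation=cv2.INTER_CUBIC))
E
```

```text
t 29.63 tab ledge x -0.0214 y 0.0355 under z 0.0729 yawerr 0.0001 F [-0.1 -0.9  0.3] xax [-0.0105  0.0134] eef [0.4608 0.0375 0.0493] w 0.0249
  tool delta [ 0.001  -0.0016 -0.0013]
```

View pics/w34z.png

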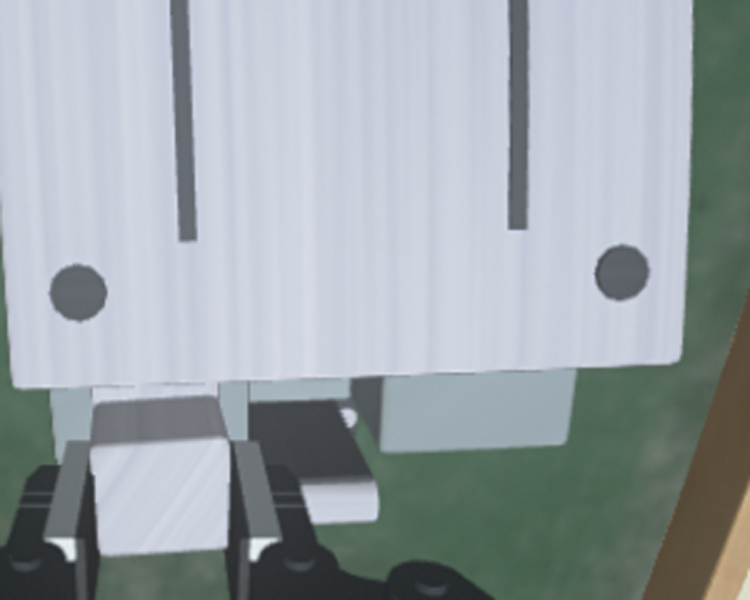

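Emit:
{"fn": "arm_command", "kwargs": {"motion": [{"x":0.0015,"y":0,"z":0,"roll":0,"fingers":0},{"x":0,"y":0,"z":0,"roll":0,"fingers":0.4},{"x":0,"y":0,"z":0,"roll":0,"fingers":0.5},{"x":0,"y":0,"z":0,"roll":0,"fingers":0.5}]}}

```text
clock: 30.02
eef_pos: [0.4609, 0.0375, 0.0474]
tool_rot: [0.474, 0.531, -0.473, 0.519]
ft_force: [0.3, 0.3, 0.2]
grip_width: 0.0426
```

```bash
python3 - <<'E'
from shim import *
shimstate()
import pickle
w=snap('wrist','w35.png');s=snap('scene','s35.png');pickle.dump((w,s,get_obs()),open('w35.pkl','wb'))
im=cv2.imread('pics/w35.png');cv2.imwrite('pics/w35z.png',cv2.resize(im[60:300,190:490],(750,600),interpolation=cv2.INTER_CUBIC))
im=cv2.imread('pics/s35.png');cv2.imwrite('pics/s35z.png',cv2.resize(im[130:190,180:260],(640,480),interpolation=cv2.INTER_CUBIC))
E
```

```text
t 30.02 tab ledge x -0.0215 y 0.0355 under z 0.0710 yawerr 0.0012 F [0.3 0.3 0.2] xax [-0.0107  0.0124] eef [0.4609 0.0375 0.0474] w 0.0426
```

View pics/w35z.png

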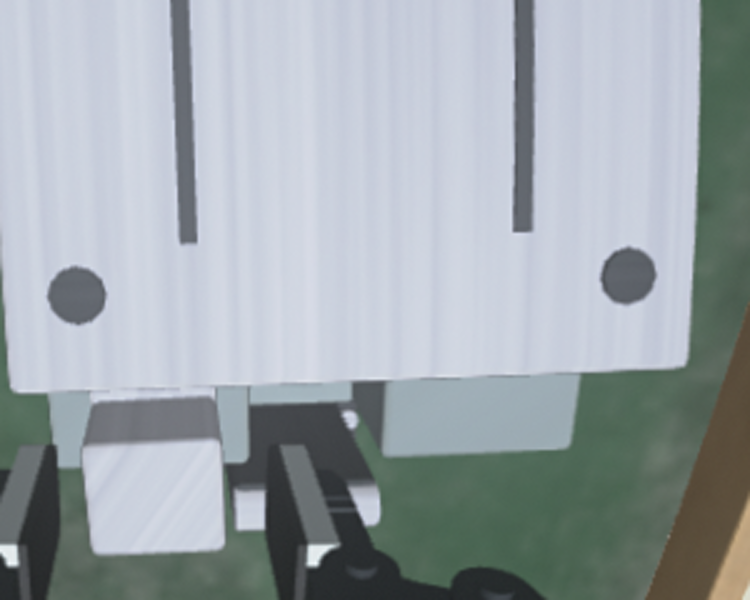

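View pics/s35z.png

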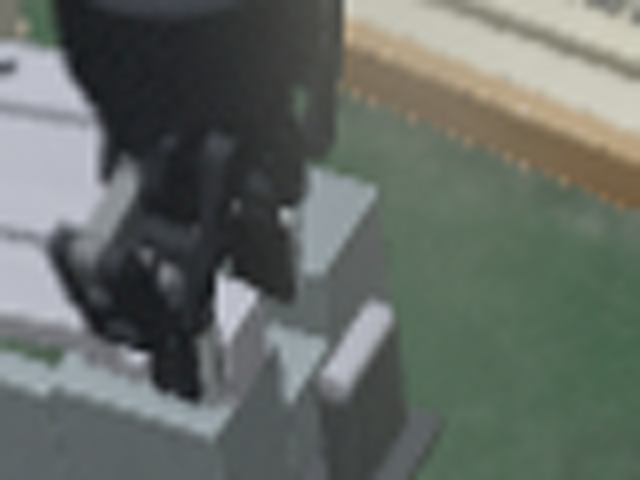

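Emit:
{"fn": "arm_command", "kwargs": {"motion": [{"x":0,"y":0,"z":0.01,"roll":0,"fingers":0.5},{"x":0,"y":0,"z":0.012,"roll":0,"fingers":0.5},{"x":0,"y":0,"z":0.008,"roll":0,"fingers":0.5},{"x":0,"y":0,"z":0,"roll":0,"fingers":0},{"x":0,"y":0,"z":0,"roll":0,"fingers":0},{"x":0,"y":0,"z":0,"roll":0,"fingers":0},{"x":0.003,"y":0,"z":0,"roll":0,"fingers":0},{"x":0.003,"y":0,"z":0,"roll":0,"fingers":0}]}}

```text
clock: 30.78
eef_pos: [0.4646, 0.0043, 0.0409]
tool_rot: [0.475, 0.53, -0.473, 0.519]
ft_force: [-0.9, -0.1, -1.3]
grip_width: -0.0002
```

```bash
python3 - <<'E'
from shim import *
shimstate()
w=snap('wrist','w36.png');s=snap('scene','s36.png')
im=cv2.imread('pics/w36.png');cv2.imwrite('pics/w36z.png',cv2.resize(im[60:300,190:490],(750,600),interpolation=cv2.INTER_CUBIC))
E
```

```text
t 30.78 tab ledge x -0.0548 y 0.0367 under z 0.0646 yawerr -0.0003 F [-0.9 -0.1 -1.3] xax [-0.0097  0.0124] eef [0.4646 0.0043 0.0409] w -0.0002
```

View pics/w36z.png

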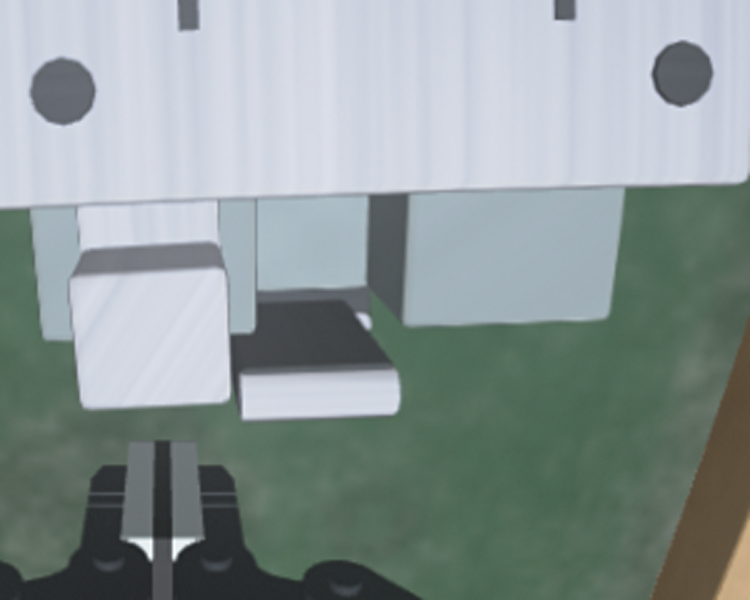

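Emit:
{"fn": "arm_command", "kwargs": {"motion": [{"x":0,"y":-0.0015,"z":-0.006,"roll":0,"fingers":0},{"x":0,"y":0,"z":-0.005,"roll":0,"fingers":0},{"x":0,"y":0,"z":-0.003,"roll":0,"fingers":0}]}}

```text
clock: 31.13
eef_pos: [0.4604, 0.0194, 0.0402]
tool_rot: [0.475, 0.531, -0.474, 0.518]
ft_force: [0.1, -0.7, -0.6]
grip_width: -0.0002
```

```bash
python3 - <<'E'
from shim import *
shimstate()
w=snap('wrist','w37.png')
im=cv2.imread('pics/w37.png');cv2.imwrite('pics/w37z.png',cv2.resize(im[60:300,190:490],(750,600),interpolation=cv2.INTER_CUBIC))
E
```

```text
t 31.13 tab ledge x -0.0393 y 0.0385 under z 0.0639 yawerr -0.0002 F [ 0.1 -0.7 -0.6] xax [-0.0121  0.0125] eef [0.4604 0.0194 0.0402] w -0.0002
```

View pics/w37z.png

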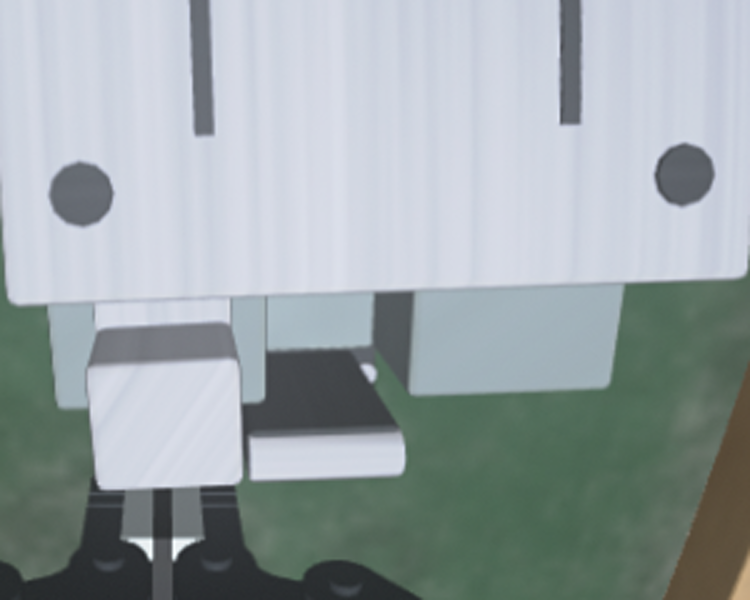

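Emit:
{"fn": "arm_command", "kwargs": {"motion": [{"x":0,"y":0,"z":-0.003,"roll":0,"fingers":0},{"x":0,"y":0,"z":-0.003,"roll":0,"fingers":0}]}}

```text
clock: 31.35
eef_pos: [0.4596, 0.0265, 0.0405]
tool_rot: [0.474, 0.531, -0.473, 0.519]
ft_force: [-0.0, 1.1, 0.3]
grip_width: 0.0
```

Emit:
{"fn": "arm_command", "kwargs": {"motion": [{"x":0,"y":0,"z":-0.002,"roll":0,"fingers":0}]}}

```text
clock: 31.43
eef_pos: [0.4595, 0.0288, 0.0405]
tool_rot: [0.474, 0.531, -0.473, 0.519]
ft_force: [1.0, -4.4, -1.1]
grip_width: -0.0001
```

```bash
python3 - <<'E'
from shim import *
shimstate()
w=snap('wrist','w38.png')
im=cv2.imread('pics/w38.png');cv2.imwrite('pics/w38z.png',cv2.resize(im[60:300,190:490],(750,600),interpolation=cv2.INTER_CUBIC))
E
```

```text
t 31.43 tab ledge x -0.0299 y 0.0381 under z 0.0642 yawerr 0.0016 F [ 1.  -4.4 -1.1] xax [-0.0118  0.0119] eef [0.4595 0.0288 0.0405] w -0.0001
```

View pics/w38z.png

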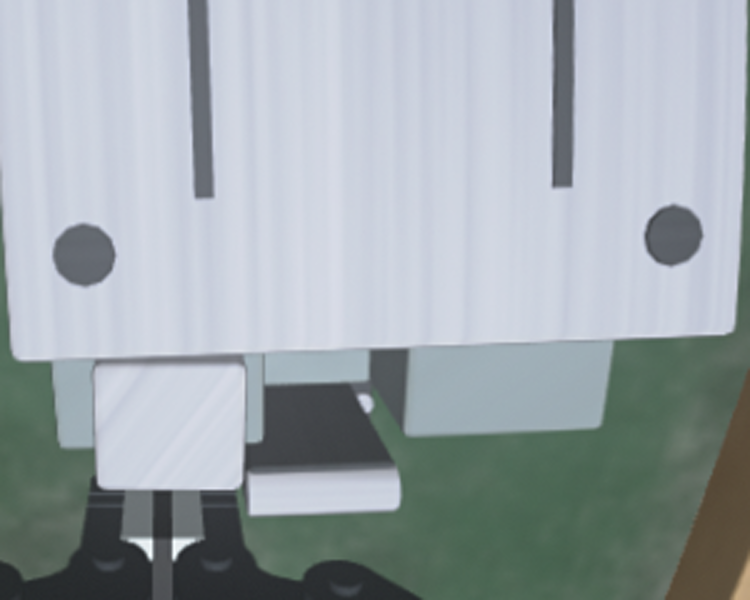

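Emit:
{"fn": "arm_command", "kwargs": {"motion": [{"x":0,"y":0,"z":-0.0015,"roll":0,"fingers":0}]}}

```text
clock: 31.57
eef_pos: [0.4599, 0.0289, 0.0406]
tool_rot: [0.473, 0.53, -0.474, 0.52]
ft_force: [1.3, -7.5, -2.2]
grip_width: 0.0001
```

Emit:
{"fn": "arm_command", "kwargs": {"motion": [{"x":0,"y":0,"z":-0.0015,"roll":0,"fingers":0}]}}

```text
clock: 31.65
eef_pos: [0.46, 0.0286, 0.0406]
tool_rot: [0.473, 0.528, -0.475, 0.521]
ft_force: [0.7, -6.7, -0.2]
grip_width: 0.0
```

Emit:
{"fn": "arm_command", "kwargs": {"motion": [{"x":0,"y":0,"z":0.008,"roll":0,"fingers":0},{"x":0,"y":0,"z":0.01,"roll":0,"fingers":0},{"x":-0.02,"y":0,"z":0.004,"roll":0,"fingers":0},{"x":-0.03,"y":0,"z":0,"roll":0,"fingers":0},{"x":-0.02,"y":0,"z":0,"roll":0,"fingers":0},{"x":0,"y":0,"z":0,"roll":0,"fingers":0}]}}

```text
clock: 32.15
eef_pos: [0.4609, 0.0036, 0.1112]
tool_rot: [0.472, 0.531, -0.476, 0.518]
ft_force: [0.6, 0.2, 0.3]
grip_width: 0.0003
```

```bash
cat > press.py <<'E'
from h import *
Em=np.array([.491,.066]);um=np.array([np.cos(1.716),np.sin(1.716)]);vm=np.array([-um[1],um[0]])
def st(target=None):
    o=get_obs();R=Ro.from_quat(o['tool_rot']).as_matrix();p=o['eef_pos']-.039*R[:,0];l=p[:2]-Em
    print('t %.2f tip ledge x %.4f y %.4f z %.4f'%(o['clock'],l@um,l@vm,p[2]),'F',o['ft_force'].round(2),'xax',R[:2,0].round(3),'eefz %.4f'%o['eef_pos'][2])
    if target is not None: print(' delta',(R.T@(np.r_[Em+um*target[0]+vm*target[1],target[2]]-p)).round(4))
E
python3 - <<'E'
from press import *
import pickle
st((.016,.013,.118))
w=snap('wrist','w39.png');s=snap('scene','s39.png');pickle.dump((w,s,get_obs()),open('w39.pkl','wb'))
from edge import measure
measure('pics/s39.png',c=s,dbg=False)
E
```

```text
t 32.15 tip ledge x -0.0577 y 0.0382 z 0.1502 F [0.62 0.16 0.27] xax [-0.017  0.007] eefz 0.1112
 delta [ 0.0325  0.0224 -0.0745]
E med 22.49 robust 22.24
```

View pics/w39.png

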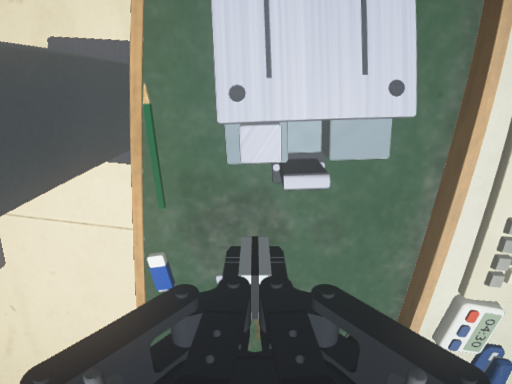

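Emit:
{"fn": "arm_command", "kwargs": {"motion": [{"x":0,"y":0.007,"z":-0.025,"roll":0,"fingers":0},{"x":0,"y":0.008,"z":-0.025,"roll":0,"fingers":0},{"x":0,"y":0.006,"z":-0.02,"roll":0,"fingers":0},{"x":0.02,"y":0,"z":0,"roll":0,"fingers":0},{"x":0.01,"y":0,"z":0,"roll":0,"fingers":0},{"x":0,"y":0,"z":0,"roll":0,"fingers":0}]}}

```text
clock: 32.75
eef_pos: [0.469, 0.0768, 0.0712]
tool_rot: [0.47, 0.533, -0.48, 0.514]
ft_force: [-0.1, 0.4, 0.1]
grip_width: -0.0
```

```bash
python3 - <<'E'
from press import *
st((.016,.013,.108))
w=snap('wrist','w40.png');s=snap('scene','s40.png')
im=cv2.imread('pics/s40.png');cv2.imwrite('pics/s40z.png',cv2.resize(im[110:200,150:270],(640,480),interpolation=cv2.INTER_CUBIC))
E
```

```text
t 32.75 tip ledge x 0.0134 y 0.0191 z 0.1101 F [-0.12  0.4   0.14] xax [-0.029  0.009] eefz 0.0712
 delta [ 0.002   0.006  -0.0029]
```

View pics/w40.png

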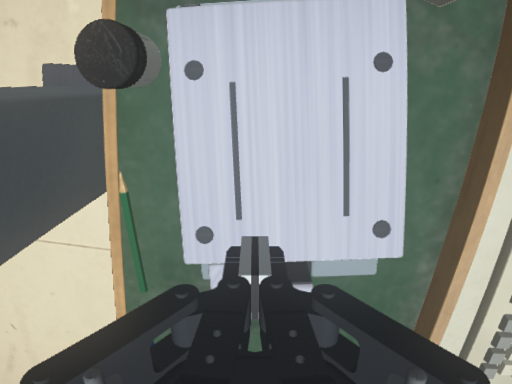

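View pics/s40z.png

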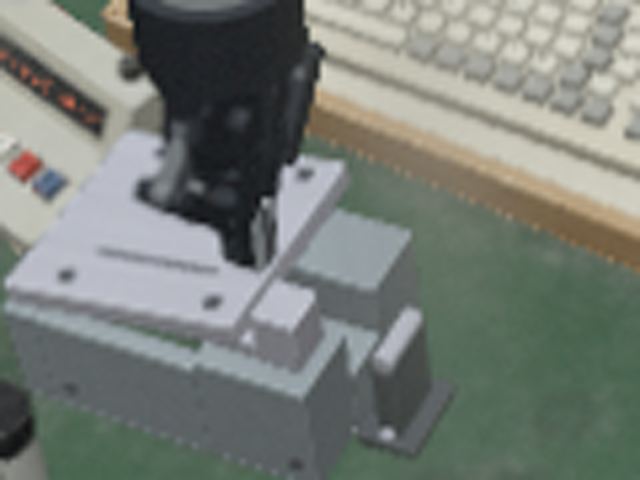

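Emit:
{"fn": "arm_command", "kwargs": {"motion": [{"x":0.003,"y":0.006,"z":-0.003,"roll":0,"fingers":0},{"x":0.0015,"y":0,"z":0,"roll":0,"fingers":0}]}}

```text
clock: 33.02
eef_pos: [0.4757, 0.0796, 0.0681]
tool_rot: [0.471, 0.532, -0.48, 0.514]
ft_force: [0.3, 0.4, 0.9]
grip_width: 0.0001
```

Emit:
{"fn": "arm_command", "kwargs": {"motion": [{"x":0.001,"y":0,"z":0,"roll":0,"fingers":0},{"x":0.001,"y":0,"z":0,"roll":0,"fingers":0}]}}

```text
clock: 33.18
eef_pos: [0.476, 0.0795, 0.0673]
tool_rot: [0.472, 0.532, -0.48, 0.513]
ft_force: [-2.7, 0.6, 6.0]
grip_width: 0.0001
```

Emit:
{"fn": "arm_command", "kwargs": {"motion": [{"x":0.001,"y":0,"z":0,"roll":0,"fingers":0},{"x":0.001,"y":0,"z":0,"roll":0,"fingers":0}]}}

```text
clock: 33.35
eef_pos: [0.476, 0.0795, 0.0672]
tool_rot: [0.473, 0.532, -0.48, 0.513]
ft_force: [-2.6, 0.1, 5.4]
grip_width: 0.0001
```

Emit:
{"fn": "arm_command", "kwargs": {"motion": [{"x":0.001,"y":0,"z":0,"roll":0,"fingers":0},{"x":0.001,"y":0,"z":0,"roll":0,"fingers":0}]}}

```text
clock: 33.52
eef_pos: [0.476, 0.0796, 0.0672]
tool_rot: [0.473, 0.532, -0.479, 0.513]
ft_force: [-2.2, 0.4, 5.5]
grip_width: 0.0002
```

```bash
python3 - <<'E'
from press import *
st((.016,.013,.108))
E
```

```text
t 33.52 tip ledge x 0.0150 y 0.0120 z 0.1062 F [-2.23  0.39  5.52] xax [-0.026  0.012] eefz 0.0672
 delta [-0.0018 -0.0011 -0.001 ]
```

Emit:
{"fn": "arm_command", "kwargs": {"motion": [{"x":0.0013,"y":0,"z":0,"roll":0,"fingers":0},{"x":0.0013,"y":0,"z":0,"roll":0,"fingers":0}]}}

```text
clock: 33.68
eef_pos: [0.4761, 0.0795, 0.0667]
tool_rot: [0.474, 0.532, -0.479, 0.513]
ft_force: [-3.7, 0.2, 7.0]
grip_width: 0.0002
```

Emit:
{"fn": "arm_command", "kwargs": {"motion": [{"x":0.0016,"y":0,"z":0,"roll":0,"fingers":0},{"x":0.0016,"y":0,"z":0,"roll":0,"fingers":0}]}}

```text
clock: 33.85
eef_pos: [0.4762, 0.0792, 0.0657]
tool_rot: [0.475, 0.531, -0.479, 0.513]
ft_force: [-2.7, -0.1, 6.7]
grip_width: 0.0
```

```bash
python3 - <<'E'
from press import *
st()
E
```

```text
t 33.85 tip ledge x 0.0146 y 0.0119 z 0.1046 F [-2.66 -0.09  6.74] xax [-0.022  0.013] eefz 0.0657
```

Emit:
{"fn": "arm_command", "kwargs": {"motion": [{"x":0.0018,"y":0,"z":0,"roll":0,"fingers":0},{"x":0.0018,"y":0,"z":0,"roll":0,"fingers":0},{"x":0.0018,"y":0,"z":0,"roll":0,"fingers":0},{"x":0.0018,"y":0,"z":0,"roll":0,"fingers":0}]}}

```text
clock: 34.18
eef_pos: [0.4765, 0.0785, 0.0627]
tool_rot: [0.476, 0.53, -0.478, 0.514]
ft_force: [-2.2, -0.4, 7.1]
grip_width: -0.0003
```

Emit:
{"fn": "arm_command", "kwargs": {"motion": [{"x":0.0018,"y":0,"z":0,"roll":0,"fingers":0},{"x":0.0018,"y":0,"z":0,"roll":0,"fingers":0}]}}

```text
clock: 34.35
eef_pos: [0.4766, 0.0783, 0.0615]
tool_rot: [0.477, 0.529, -0.478, 0.514]
ft_force: [-4.6, 0.1, 13.3]
grip_width: -0.0002
```

Emit:
{"fn": "arm_command", "kwargs": {"motion": [{"x":0.0018,"y":0,"z":0,"roll":0,"fingers":0},{"x":0.0018,"y":0,"z":0,"roll":0,"fingers":0}]}}

```text
clock: 34.52
eef_pos: [0.4767, 0.0783, 0.0615]
tool_rot: [0.478, 0.529, -0.477, 0.514]
ft_force: [-5.6, 0.7, 13.0]
grip_width: 0.0004
```

```bash
python3 - <<'E'
from press import *
st()
E
```

```text
t 34.52 tip ledge x 0.0136 y 0.0119 z 0.1005 F [-5.63  0.72 12.99] xax [-0.015  0.015] eefz 0.0615
```

Emit:
{"fn": "arm_command", "kwargs": {"motion": [{"x":0.0022,"y":-0.0004,"z":0,"roll":0,"fingers":0},{"x":0.0022,"y":-0.0004,"z":0,"roll":0,"fingers":0}]}}

```text
clock: 34.68
eef_pos: [0.4769, 0.0783, 0.0615]
tool_rot: [0.479, 0.528, -0.476, 0.515]
ft_force: [-5.1, -0.3, 14.5]
grip_width: 0.0005
```

Emit:
{"fn": "arm_command", "kwargs": {"motion": [{"x":0.0025,"y":-0.0005,"z":0,"roll":0,"fingers":0},{"x":0.0026,"y":-0.0005,"z":0,"roll":0,"fingers":0}]}}

```text
clock: 34.85
eef_pos: [0.4771, 0.0784, 0.0614]
tool_rot: [0.481, 0.527, -0.475, 0.515]
ft_force: [-6.4, -0.7, 16.9]
grip_width: -0.0
```

```bash
python3 - <<'E'
from press import *
st()
E
```

```text
t 34.85 tip ledge x 0.0136 y 0.0118 z 0.1004 F [-6.41 -0.71 16.91] xax [-0.006  0.017] eefz 0.0614
```

Emit:
{"fn": "arm_command", "kwargs": {"motion": [{"x":0.0026,"y":-0.0006,"z":0,"roll":0,"fingers":0},{"x":0.0026,"y":-0.0006,"z":0,"roll":0,"fingers":0},{"x":0.0026,"y":-0.0006,"z":0,"roll":0,"fingers":0}]}}

```text
clock: 35.1
eef_pos: [0.4774, 0.0785, 0.0614]
tool_rot: [0.484, 0.525, -0.473, 0.517]
ft_force: [-6.1, 0.7, 15.0]
grip_width: -0.0003
```

Emit:
{"fn": "arm_command", "kwargs": {"motion": [{"x":0.0026,"y":-0.0006,"z":0,"roll":0,"fingers":0},{"x":0.0026,"y":-0.0006,"z":0,"roll":0,"fingers":0}]}}

```text
clock: 35.27
eef_pos: [0.4776, 0.0785, 0.0614]
tool_rot: [0.486, 0.524, -0.471, 0.518]
ft_force: [-6.1, -0.9, 16.0]
grip_width: 0.0
```

```bash
python3 - <<'E'
from press import *
st()
E
```

```text
t 35.27 tip ledge x 0.0136 y 0.0119 z 0.1004 F [-6.14 -0.92 16.  ] xax [0.008 0.021] eefz 0.0614
```

Emit:
{"fn": "arm_command", "kwargs": {"motion": [{"x":0.0028,"y":-0.0006,"z":0,"roll":0,"fingers":0},{"x":0.0028,"y":-0.0006,"z":0,"roll":0,"fingers":0}]}}

```text
clock: 35.43
eef_pos: [0.4779, 0.0785, 0.0614]
tool_rot: [0.487, 0.522, -0.47, 0.519]
ft_force: [-6.7, 0.5, 17.0]
grip_width: -0.0
```

Emit:
{"fn": "arm_command", "kwargs": {"motion": [{"x":0.0028,"y":-0.0006,"z":0,"roll":0,"fingers":0}]}}

```text
clock: 35.52
eef_pos: [0.478, 0.0786, 0.0614]
tool_rot: [0.488, 0.522, -0.469, 0.519]
ft_force: [-6.0, -0.5, 17.4]
grip_width: -0.0005
```

Seated at 17 N with no further travel. Now I'll lift clear and check.

Emit:
{"fn": "arm_command", "kwargs": {"motion": [{"x":-0.006,"y":0,"z":0,"roll":0,"fingers":0},{"x":-0.03,"y":0,"z":0,"roll":0,"fingers":0},{"x":-0.035,"y":0,"z":0,"roll":0,"fingers":0},{"x":-0.02,"y":0,"z":0.03,"roll":0,"fingers":0},{"x":0,"y":0,"z":0.038,"roll":0,"fingers":0},{"x":0,"y":0,"z":0.038,"roll":0,"fingers":0},{"x":0,"y":0,"z":0.02,"roll":0,"fingers":0},{"x":0,"y":0,"z":0,"roll":0,"fingers":0}]}}

```text
clock: 36.18
eef_pos: [0.4914, -0.0541, 0.1598]
tool_rot: [0.489, 0.519, -0.465, 0.525]
ft_force: [0.3, 0.8, 0.5]
grip_width: 0.0
```

```bash
python3 - <<'E'
from press import *
from edge import measure
st()
w=snap('wrist','w41.png');s=snap('scene','s41.png');t=snap('top','t41.png')
measure('pics/s41.png',c=s)
im=cv2.imread('pics/s41.png');cv2.imwrite('pics/s41z.png',cv2.resize(im[120:210,150:270],(800,600),interpolation=cv2.INTER_CUBIC))
E
```

```text
t 36.18 tip ledge x -0.1195 y 0.0182 z 0.1987 F [0.35 0.78 0.55] xax [0.029 0.02 ] eefz 0.1598
[[20.0, 42.0, 15.2, 5.0], [23.0, -47.0, 15.5, 7.0], [5.0, -59.0, 13.8, 8.0], [30.0, -32.0, 15.7, 6.0], [5.0, 54.0, 13.3, 13.0], [29.0, 26.0, 15.9, 6.0]]
E med 15.31 robust 14.88
```

View pics/s41z.png

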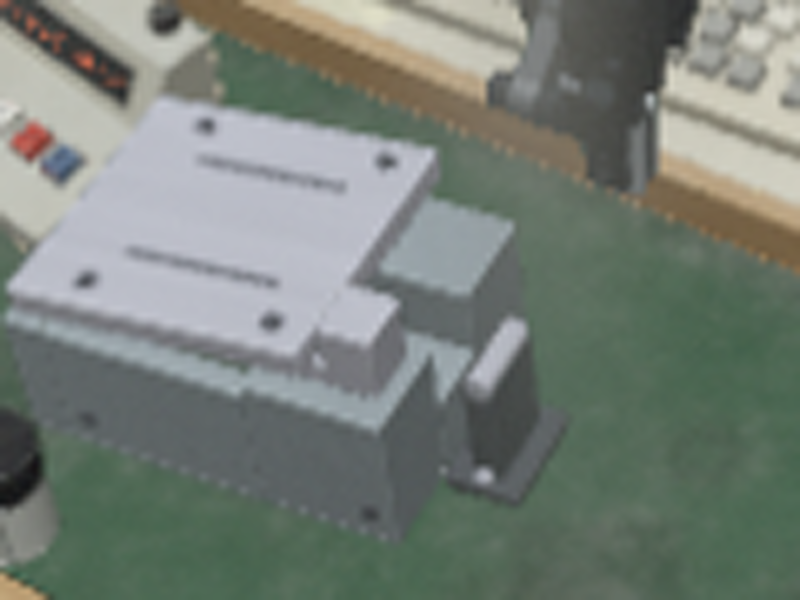

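View pics/w41.png

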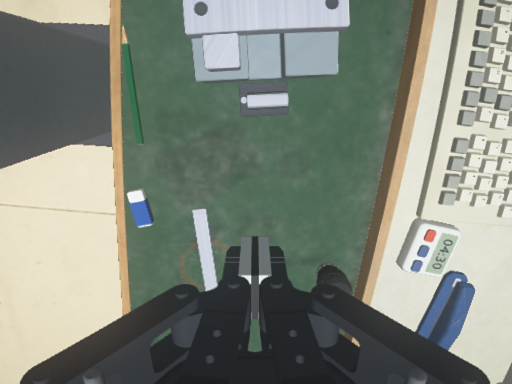

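View pics/s41.png

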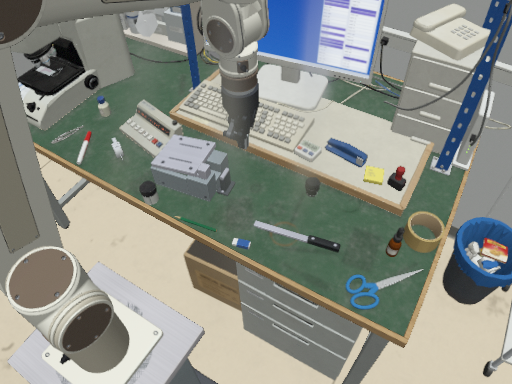

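```bash
python3 -c "
from workcell import job_done
print(job_done())"
```

```text
the job is handed in; nothing more can be done
None
```

The plate is shimmed and bedded, and the job was handed in at about 36 s of the 72 s allowed.

- **Levering:** I worked the bar over the fulcrum, with its tip in the slot, and raised the plate's free edge. The camera put the rise at 21 to 22 mm and the plate stayed there. The hand force was about 17 to 18 N.
- **Bar:** I drew it out and laid it flat near its original spot, away from the stand.
- **Shim:** The tongue is on the ledge on the robot's side of the slot. I pushed it under until the tab met the edge, with about 7 N of contact. The tab sits roughly 1° off square to the edge.
- **Pressing:** The plate stopped moving at about 13 N. I then held it at 15.0 to 17.4 N vertical, plus about 6 N of side load. This was some 14 mm in from the free edge.

**Last checks:** The edge now sits about 15 mm above the ledge, within the expected 13 to 16 mm. The tab is at the edge and the bar lies flat. The eyepiece, eraser and other bystanders look unmoved, and the arm is clear of everything.

**What went differently than expected:**
- **TCP reading:** The reported TCP lay about 39 mm beyond the real fingertips, so my first three attempts to grip the bar closed above its handle. I found the offset by touching the handle top, which gave a brief 27 N contact.
- **Bar pitch:** Held level, the bar's tip would only just have met the plate's underside. I first pressed the handle's rear end on the fulcrum, at about 15 N, to pitch the tip slightly down.
- **Tool tilt:** The tool's tilt drifted by up to about 3° during the job.
- **Camera disagreement:** The wrist and desk cameras disagreed by 4 to 5 mm on the stand's position. I used the wrist view to place the shim.

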